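Press the glued crosses: wind the screw press open, turn and load the plaques, nip them

TASK

Crosses have just been glued onto the faces of these wooden wall plaques. Wind the little screw press open, turn over any plaque that lies face down, and lay every plaque flat on the press bed, side by side and cross upwards, with its whole cross under the platen; then wind the press down until the platen nips all of them firmly. Do not knock over or shift the ornaments.

Things in the scene. Friction and masses are not known exactly. Their poses are not given: they have to be found in the camera images.
- press: Grey steel nipping press, fixed. Origin under the centre of its base; x points from its open front (facing the robot) to its back, y left, z up. Flat bed 30 mm above the origin, 170 mm deep (x), 310 mm wide (y). Two 26 mm columns at x = 0, y = +-130 mm carry a yoke 46 mm deep, 116 to 148 mm up. The platen hangs below the yoke on a screw rising through it; handwheel on top.
- platen: The press's platen, a flat grey plate 100 mm deep (x), 230 mm wide (y), 18 mm thick, centred over the press's origin; it only goes up and down, driven by the handwheel, and stays where it is left. Origin: centre of its underside, 30 mm + gap above the press's origin; the gap between bed and platen runs from 0 to 50 mm. A plaque with its cross is 19 mm thick.
- back_stop (a point): Middle of the front face of the press's back stop, on the bed (press x = +55 mm, z = 30 mm): a steel bar 14 mm high, 230 mm wide across the bed. Work slid in from the front comes up against it; a plaque touching it has its cross under the platen and sticks out 25 mm in front of the platen.
- handwheel (a joint): Angle of the handwheel in rad, 0 at gap 0. Grows when turned anticlockwise seen from above, which raises platen, stem and wheel together by 1.91 mm per rad (gap = 0.012 * angle / 2 pi); clockwise lowers them. Takes about 0.18 N m to turn (2 to 3 N at the rim) and grows stiffer once the platen bears on the plaques; 0.4 N m is a firm nip. Stays where it is left.
- wheel_hub (a point): Centre of the handwheel in its rim plane, 176 mm + gap above the press's origin, on the press's axis; turns and rises with it. Dark steel: rim circle radius 80 mm of 14 mm bar, three 11 mm spokes at 0, 120, 240 deg from this point's x axis, hub 38 mm across, from 14 mm below to 24 mm above. Open between spokes: the yoke lies 28 mm + gap below this point.
- board: Plywood glue-up board (bench hook), fixed, with a stop along its far edge to tip work up against. Origin on the dresser under the middle of the foot of the stop's near face; x points at the stop, y left, z up. Flat: x = -210 to 0 mm, 330 mm wide, top 18 mm up. Stop: x = 0 to 25 mm, its top 62 mm up. The plaques start here, long side pointing at the stop.
- plaque_a: Wooden plaque, 130 mm long (x), 50 wide (y), 14 thick, 100 g; on its face a glued raised cross 5 mm high: bar 60 x 13 mm along x, centred; cross bar 36 x 13 along y at x = +10 mm; ends plain. Origin: centre of the plain back; z points out of the face: up when cross up; down when face down (resting on the cross, origin 19 mm above its support). Starts face down.
- plaque_b: Wooden plaque, 130 mm long (x), 50 wide (y), 14 thick, 100 g; on its face a glued raised cross 5 mm high: bar 60 x 13 mm along x, centred; cross bar 36 x 13 along y at x = +10 mm; ends plain. Origin: centre of the plain back; z points out of the face: up when cross up; down when face down (resting on the cross, origin 19 mm above its support). Starts face up; may be absent.
- plaque_c: Wooden plaque, 130 mm long (x), 50 wide (y), 14 thick, 100 g; on its face a glued raised cross 5 mm high: bar 60 x 13 mm along x, centred; cross bar 36 x 13 along y at x = +10 mm; ends plain. Origin: centre of the plain back; z points out of the face: up when cross up; down when face down (resting on the cross, origin 19 mm above its support). Starts face up; may be absent.
- angel: White ceramic angel figurine, 66 mm across, 145 mm tall, loose. Leave alone. Origin under its base.
- votive: Empty red glass votive cup, 64 mm across, 65 mm tall, loose. Leave alone. Origin under its base.
- dispenser: White plastic pill dispenser with a push-button top, 75 x 50 mm, 93 mm tall, loose. Leave alone. Origin under its base.
- crucifix: Silver aluminium crucifix stand, round foot 68 mm across, 178 mm tall, loose. Leave alone. Origin under its foot.
Things that resemble listed ones, but are neither listed nor needed, are in the scene too. Leave any blue or green look-alike of the plaque_b alone. What is shaped like the plaque_a but red or turquoise is not meant.

How it is judged:
On the way, in this order (a step that is already met when the one before it is completed fails the run):
1. the press is wound open: the gap under the platen is over 23 mm (z of platen in the frame of press above 0.053 m), for 0.2 s.
2. every plaque lies flat on the press bed, cross up and wholly under the platen, which is still clear of them (gap over 21 mm) (z of platen in the frame of press above 0.051 m and x of plaque_a in the frame of press between -0.02 and 0.02 m and y of plaque_a in the frame of press between -0.098 and 0.098 m and z of each of plaque_a, plaque_b, plaque_c in the frame of press below 0.036 m and angle between each of plaque_a, plaque_b, plaque_c's own z axis and vertical below 0.12 rad and x of plaque_b in the frame of press between -0.02 and 0.02 m and y of plaque_b in the frame of press between -0.098 and 0.098 m and x of plaque_c in the frame of press between -0.02 and 0.02 m and y of plaque_c in the frame of press between -0.098 and 0.098 m), for 0.2 s.
At the end, for the whole second after the job is handed in: Every plaque present lies flat (within 7 deg) on the press bed, cross up, its centre within 20 mm fore and aft and 98 mm sideways of the press's centre so that the whole cross is under the platen, and the platen bears on each with over 4 N (gap under 20 mm), at rest, with the hand away (x of plaque_a in the frame of press between -0.02 and 0.02 m and y of plaque_a in the frame of press between -0.098 and 0.098 m and z of each of plaque_a, plaque_b, plaque_c in the frame of press below 0.036 m and angle between each of plaque_a, plaque_b, plaque_c's own z axis and vertical below 0.12 rad and contact force between platen and plaque_a above 4 N and linear speed of each of plaque_a, plaque_b, plaque_c below 0.01 m/s and x of plaque_b in the frame of press between -0.02 and 0.02 m and y of plaque_b in the frame of press between -0.098 and 0.098 m and contact force between platen and plaque_b above 4 N and x of plaque_c in the frame of press between -0.02 and 0.02 m and y of plaque_c in the frame of press between -0.098 and 0.098 m and contact force between platen and plaque_c above 4 N and z of platen in the frame of press below 0.05 m); the robot touches nothing.
It fails at once if angel shifted more than 30 mm or tipped over (distance of angel from where it was at the start of the episode above 0.03 m or angle between angel's own z axis and vertical above 0.5 rad).
It fails at once if votive shifted more than 30 mm or tipped over (distance of votive from where it was at the start of the episode above 0.03 m or angle between votive's own z axis and vertical above 0.5 rad).
It fails at once if dispenser shifted more than 30 mm or tipped over (distance of dispenser from where it was at the start of the episode above 0.03 m or angle between dispenser's own z axis and vertical above 0.5 rad).
It fails at once if crucifix shifted more than 30 mm or tipped over (distance of crucifix from where it was at the start of the episode above 0.03 m or angle between crucifix's own z axis and vertical above 0.5 rad).
Of plaque_b, plaque_c only 1 to 2 are there at a start; the rules pass over those that are not, and their reading is None.
At some moment in a run one of plaque_a, plaque_b, plaque_c may be knocked a few centimetres aside while the robot is not near it.
Once in a run the grip may slacken for a moment while it holds something.
It also fails if it takes over 210 s, if anything falls off the work surface, if the arm or the gripper's body presses on something with over 40 N, if the wrist force passes 120 N, or if a joint passes its speed limit or range.

ROBOT

A 6-joint arm with a two-finger parallel gripper is mounted at the origin on the work surface. World frame = base frame: x ahead of the robot, y to its left, z up, the work surface at z = 0. Lengths are in m, angles in rad, forces in N, time in s.
With the tool pointing down it reaches from about 0.4 to 0.825 m from the base axis. Payload 7 kg.
Tool frame: the origin (TCP) lies between the finger pads; the fingertips stand tips_ahead ahead of it and the grasp point (between the pads) lies 2 mm behind it (tips_ahead is the distance from the TCP to the fingertips, in m); y points along the fingers, z is the direction in which the jaws open and shut, and the axes are right-handed (so a half turn about y gives the same grasp; the last joint's range is limited). The gripper opens to 88 mm and grips with 3 to 60 N. Pads are 19 mm wide; open, the fingers measure 130 mm over their backs; the gripper's body (78 mm by 193 mm) begins 47 mm behind the grasp point.
Start: joints at [-0.822, 0.359, 0.012, 0, -1.224, -0.288], TCP at [0.3, -0.605, 0.244] pointing down, gripper open.
Joint ranges: [-3.07, 3.07], [-1.43, 2.12], [-1.02, 1.25], [-3.03, 1.67], [-3.05, -0], [-3.03, 3.03]. Speed limits (rad/s): [2.39, 2.39, 3.01, 3.14, 3.14, 3.14].

INTERFACE

Orientations are given as a unit quaternion [w, x, y, z].
In Python, from plant import * gives the robot as it stands.
- The arm moves only by the shell command python3 -m inch 'ROWS' [OPENING] [FORCE]. ROWS is JSON, a list of rows, each an object of numbers: "x", "y", "z": the shift along the tool's x, y, z in m; "ax", "ay", "az": the turn, a rotation vector about the tool's x, y, z in degrees. A call has 1 to 12 rows; each row shifts and turns the commanded pose from where the row before left it, along the tool's axes as they then stand; what a row does not reach is not made up. A row lasts 1/8 s, in which the tool goes at most 62.5 mm and 10.7 degrees, less where a joint would pass 70% of its speed; a pose out of reach is approached as far as the arm can. A call is refused whole if a number of a shift passes 0.0625 or a number of a turn 10.7, either way. A call with a gripper value outside its range is refused whole. OPENING is the closure in counts, from 0 (fully open) to 255 (shut), set as the call begins (- or left out, the last holds). The fingers move at their own pace and stop on an object; FORCE is the grip in N (left out, the last holds). Time passes only in rows, so rows that do not move let the fingers close. It gives the time, the measured TCP pose, the force and the opening at its end, in the units of the state.
- observe(): the state, without advancing time (a new reading comes with each control period).
- grab_frame(name): name is "side" or "top" or "wrist"; returns a dict with "color" (384x512x3 uint8, red, green, blue), "fx", "fy", "cx", "cy" (pixels), "k1" (the pictures are not rectified: a ray, as slopes to the right and down, at radius r is drawn at 1 + k1 r^2 times it, then the intrinsics apply), "cam_to_world" (4x4, takes a point from camera to world coordinates). Camera axes: x right, y up, looking along -z (the intrinsics and any distortion apply to the point x, -y, -z); pixel columns grow to the right and rows downward; lengths in m; the calibration is good to about 2 mm. A picture is of the moment at which its call begins. There is no depth.
- hand_in(): hands the job in, once; it reports no verdict.
The state is a dict: "time": time; "joint_positions": joint angles; "qvel": joint speeds; "tau": joint torques, N m; "position": TCP position; "ee_rot": TCP orientation; "contact_force": force on the tool from outside, world axes, zero at the start; "wrist_torque": the same for the moment, N m; "opening": finger opening in m.
Only numpy, scipy, OpenCV 4.12 (cv2) and the standard library are available. Lean on these libraries where they do the work, as an engineer would, in place of code of your own. Each camera call takes 0.05 s, during which the arm holds its last target.

## Working session

There is one attempt and no reset: what is moved stays moved. The work goes in short steps, Python scripts to look and compute and a shell command to move; the robot and the scene stay as the last step left them, time stands still between calls to the robot, and variables do not carry over. Pictures are saved under pics/ and viewed, and the job is handed in when it is done.

```bash
ls -la; mkdir -p pics
cat > h.py <<'E'
from plant import *
import numpy as np, cv2
from scipy.spatial.transform import Rotation as R
def snap(name,fn):
    f=grab_frame(name); cv2.imwrite('pics/'+fn,f['color'][:,:,::-1]); return f
E
python3 - <<'E'
from h import *
s=observe(); print(s)
import pickle
for n in ['side','top','wrist']:
    f=snap(n,n+'0.png'); pickle.dump(f,open(n+'0.pkl','wb')); print(n,f['fx'],f['fy'],f['cx'],f['cy'],f['k1']); print(np.round(f['cam_to_world'],3))
E
```

```text
total 12
drwxr-xr-x  3 agent agent 4096 Dec  6 20:23 .
drwxr-xr-x 23 root  root  4096 Dec  6 20:23 ..
drwxr-xr-x  2 agent agent 4096 Dec  6 20:23 pics
{'time': 0.0, 'joint_positions': array([-8.21897048e-01,  3.59383719e-01,  1.10435064e-02, -3.87438482e-04,
       -1.22410490e+00, -2.88116117e-01]), 'qvel': array([-6.66123776e-05, -9.76370852e-04,  6.91550364e-04, -2.27709647e-03,
       -1.12196198e-03, -4.48924822e-04]), 'tau': array([-4.33679752e-04, -5.82718134e+01,  2.93046999e+01,  6.99684441e+00,
        6.78255004e-03, -1.45636864e-04]), 'position': array([ 0.29992084, -0.60417472,  0.24261132]), 'ee_rot': array([ 0.68900348, -0.6878632 , -0.16125153,  0.16160559]), 'contact_force': array([-0.23962473,  0.09523956, -0.36865308]), 'wrist_torque': array([-0.05857901,  0.03889757, -0.0044518 ]), 'opening': 0.08774780204899175}
side 408.8009229908819 408.8009229908819 251.68528371669424 194.63064288070876 -0.0006524181304662925
[[ 0.714  0.395 -0.579 -0.336]
 [-0.7    0.383 -0.602 -0.896]
 [-0.016  0.835  0.55   0.943]
 [ 0.     0.     0.     1.   ]]
top 481.18321694054856 481.18321694054856 259.93042987674096 192.84991607094085 -0.09818330555096622
[[ 0.026  0.979 -0.201  0.263]
 [-1.     0.026 -0.002  0.011]
 [ 0.003  0.201  0.98   1.556]
 [ 0.     0.     0.     1.   ]]
wrist 264.54909188525943 264.54909188525943 258.37240530596205 192.35915969080676 -0.04115924809550078
[[-0.444 -0.86  -0.251  0.231]
 [ 0.896 -0.425 -0.126 -0.639]
 [ 0.001 -0.281  0.96   0.384]
 [ 0.     0.     0.     1.   ]]
```

View pics/top0.png

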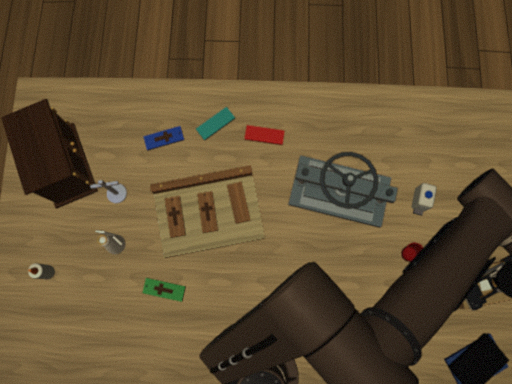

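View pics/side0.png

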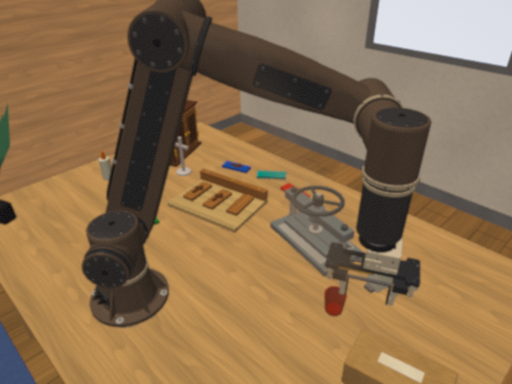

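View pics/wrist0.png

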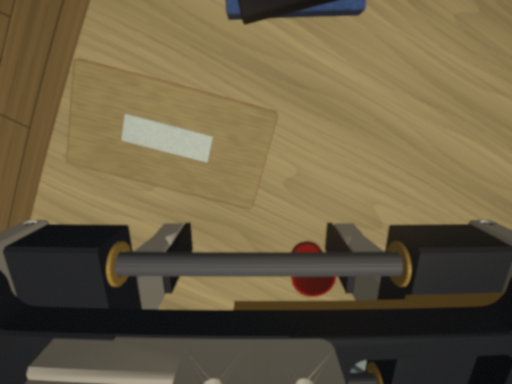

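```bash
python3 - <<'E'
import pickle,cv2
f=pickle.load(open('top0.pkl','rb'))
c=f['color'][:,:,::-1]
cv2.imwrite('pics/t_board.png',cv2.resize(c[155:265,130:280],None,fx=5,fy=5,interpolation=cv2.INTER_CUBIC))
cv2.imwrite('pics/t_press.png',cv2.resize(c[135:245,280:440],None,fx=5,fy=5,interpolation=cv2.INTER_CUBIC))
E
cat >> h.py <<'E'
def proj(f,P):
    P=np.atleast_2d(P).astype(float); T=np.linalg.inv(f['cam_to_world'])
    p=P@T[:3,:3].T+T[:3,3]; u=p[:,0]/-p[:,2]; v=-p[:,1]/-p[:,2]
    k=1+f['k1']*(u*u+v*v)
    return np.c_[f['cx']+f['fx']*u*k, f['cy']+f['fy']*v*k]
def ray(f,px):
    px=np.atleast_2d(px).astype(float); d=(px-[f['cx'],f['cy']])/[f['fx'],f['fy']]
    r=d.copy()
    for _ in range(20): r=d/(1+f['k1']*(r**2).sum(1,keepdims=True))
    dd=np.c_[r[:,0],-r[:,1],-np.ones(len(r))]@f['cam_to_world'][:3,:3].T
    return f['cam_to_world'][:3,3],dd
def atz(f,px,z):
    o,d=ray(f,px); t=(z-o[2])/d[:,2]; return o+d*t[:,None]
E
```

```text
(no output)
```

View pics/t_board.png

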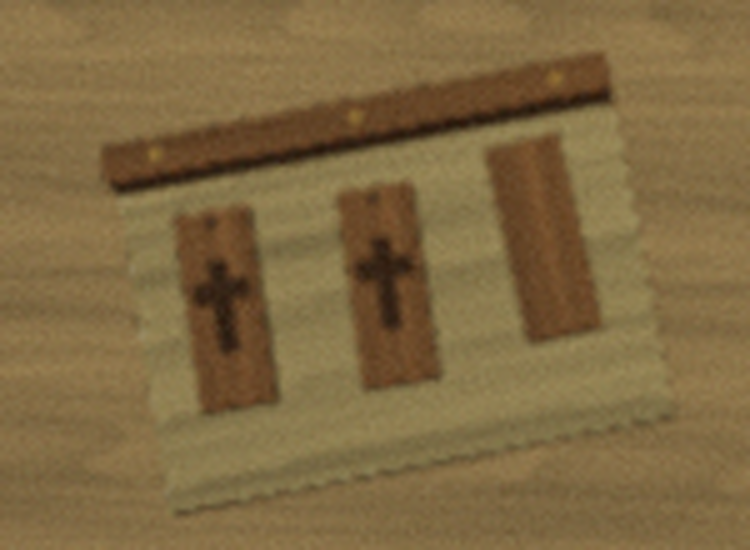

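View pics/t_press.png

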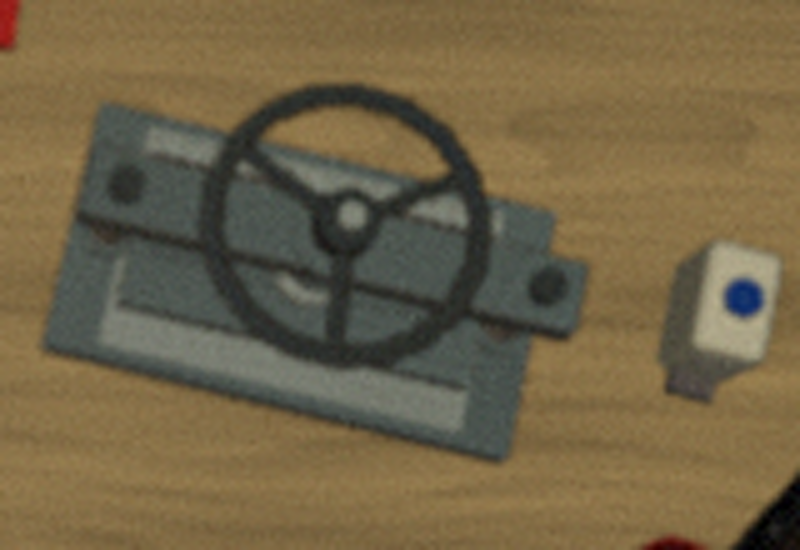

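```bash
cat > fit.py <<'E'
from h import *
import pickle
from scipy.optimize import least_squares
f=pickle.load(open('top0.pkl','rb'))
def cp(l,off): return (np.array(l)+.5)/5-.5+np.array(off)
def fit(loc,px,p0):
    loc=np.array(loc,float)
    def w(p):
        c,s=np.cos(p[2]),np.sin(p[2])
        return np.c_[p[0]+c*loc[:,0]-s*loc[:,1],p[1]+s*loc[:,0]+c*loc[:,1],loc[:,2]]
    r=least_squares(lambda p:(proj(f,w(p))-px).ravel(),p0)
    return r.x,np.round(r.fun.reshape(-1,2),1)
B=(130,155)
b,e=fit([[-.21,.165,.018],[-.21,-.165,.018],[.025,.165,.062],[.025,-.165,.062],[0,.165,.062],[0,-.165,.062]],cp([(175,513),(675,413),(103,145),(605,53),(113,183),(610,97)],B),[.5,.2,0])
print('board',b,np.degrees(b[2]),e.tolist())
P=(280,135)
p,e=fit([[.085,.155,.03],[-.085,.155,.03],[-.085,-.155,.03],[.085,-.155,.03]],cp([(102,103),(45,348),(503,460),(553,212)],P),[.5,-.2,0])
print('press',p,np.degrees(p[2]),e.tolist())
for n,z,q in [('L',.032,[(178,213),(250,206),(277,402),(205,412)]),('M',.032,[(338,190),(410,183),(440,378),(365,390)]),('R',.037,[(487,150),(560,133),(600,327),(530,342)])]:
    r,e=fit([[.065,.025,z],[.065,-.025,z],[-.065,-.025,z],[-.065,.025,z]],cp(q,B),[.5,.2,0]); print(n,r,np.degrees(r[2]),e.tolist())
    c,s=np.cos(b[2]),np.sin(b[2]); d=r[:2]-b[:2]; print('  in board',c*d[0]+s*d[1],-s*d[0]+c*d[1])
# hub
for gap in [0,.005,.01,.02]:
    h=atz(f,cp([(350,215)],P),.176+.024+gap)[0]; print(gap,h[:2]-p[:2])
    c=proj(f,[[p[0],p[1],.176+gap]]); print(c, (c-np.array(P)+.5)*5-.5)
E
python3 fit.py
```

```text
board [0.60020289 0.20045191 0.21661449] 12.411096187086953 [[-1.0, 0.3], [0.6, 1.0], [-0.3, 0.3], [0.7, -0.3], [-1.2, 0.2], [1.2, -1.7]]
press [ 0.59082449 -0.24482397 -0.21674091] -12.418339263017934 [[-0.7, -0.4], [-1.1, -0.1], [1.0, 0.3], [0.8, 0.0]]
L [0.49209841 0.28508981 0.18838356] 10.793582680034307 [[-0.3, 0.5], [0.5, -0.5], [0.4, -0.2], [-0.7, 0.3]]
  in board -0.08738738923831911 0.10589426852073966
M [0.50990326 0.18232718 0.1847272 ] 10.584088698072321 [[-0.4, 0.5], [0.5, -0.5], [0.2, -0.0], [-0.3, 0.0]]
  in board -0.09208483421733395 0.001706437791715934
R [0.54252308 0.08298248 0.24380301] 13.968883458413107 [[-0.3, -0.2], [0.2, -0.1], [0.7, -0.0], [-0.6, 0.3]]
  in board -0.08157892496806127 -0.10232744474902514
0 [ 0.00240352 -0.00025612]
[[348.02265053 180.27101642]] [[342.11325263 228.35508212]]
0.005 [0.00118576 0.00068996]
[[348.33115755 179.88671558]] [[343.65578775 226.43357791]]
0.01 [-3.19935549e-05  1.63605172e-03]
[[348.64177574 179.49976417]] [[345.2088787  224.49882086]]
0.02 [-0.0024675   0.00352823]
[[349.26943206 178.71780022]] [[348.34716031 220.58900109]]
```

```bash
python3 - <<'E'
from h import *
import plant,pickle
print([k for k in dir(plant) if k[0]!='_'], getattr(plant,'tips_ahead',None))
s=observe(); q=s['ee_rot']; M=R.from_quat(q[[1,2,3,0]]).as_matrix(); print(np.round(M,3))
f=pickle.load(open('top0.pkl','rb'))
for n,px,z in [('disp',(427,194),.09),('votive',(412,253),.06),('angel base',(113,246),.03),('cruc foot',(116,193),.01)]:
    print(n,atz(f,[px],z)[0].round(3))
E
python3 -m inch '[{}]' 255 20; python3 -m inch '[{"y":-0.03},{"y":-0.03},{},{}]'
python3 - <<'E'
from h import *
snap('wrist','w1.png'); print(observe()['opening'])
E
```

```text
['Unreachable', 'grab_frame', 'hand_in', 'observe', 'tips_ahead'] 0.017
[[ 0.896 -0.001 -0.445]
 [ 0.445  0.001  0.896]
 [-0.    -1.     0.001]]
disp [ 0.574 -0.512  0.09 ]
votive [ 0.39  -0.467  0.06 ]
angel base [0.39 0.48 0.03]
cruc foot [0.567 0.49  0.01 ]
0.08758859137678124$[0]: bad value
$[0]: bad value
```

View pics/w1.png

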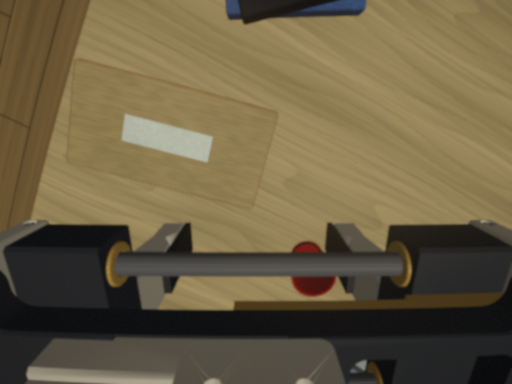

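```bash
python3 -m inch '[{"y":-0.02,"ay":8.8},{"y":-0.02,"ay":8.8},{"y":-0.02,"ay":8.8},{"x":0.04,"z":0.044},{"x":0.04,"z":0.044},{"x":0.04,"z":0.044},{"x":0.04,"z":0.044},{"x":0.04,"z":0.044},{"x":0.04,"z":0.044},{"x":0.04,"z":0.044},{"x":0.04,"z":0.044},{"x":0.0}]' 255 20
python3 - <<'E'
from h import *
import pickle
s=observe(); print(s['opening'],s['joint_positions'].round(3))
for n in ['side','top','wrist']:
    f=snap(n,n+'1.png'); pickle.dump(f,open(n+'1.pkl','wb'))
c=cv2.imread('pics/side1.png')
cv2.imwrite('pics/s1c.png',cv2.resize(c[140:310,230:430],None,fx=4,fy=3.5))
E
```

```text
0.08758859137678124 [-0.822  0.359  0.011 -0.    -1.224 -0.288]$[0]: bad value
```

View pics/wrist1.png

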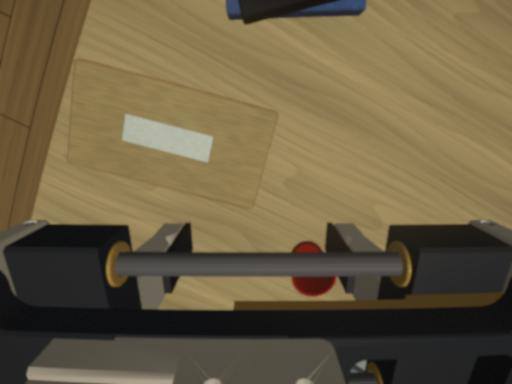

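View pics/s1c.png

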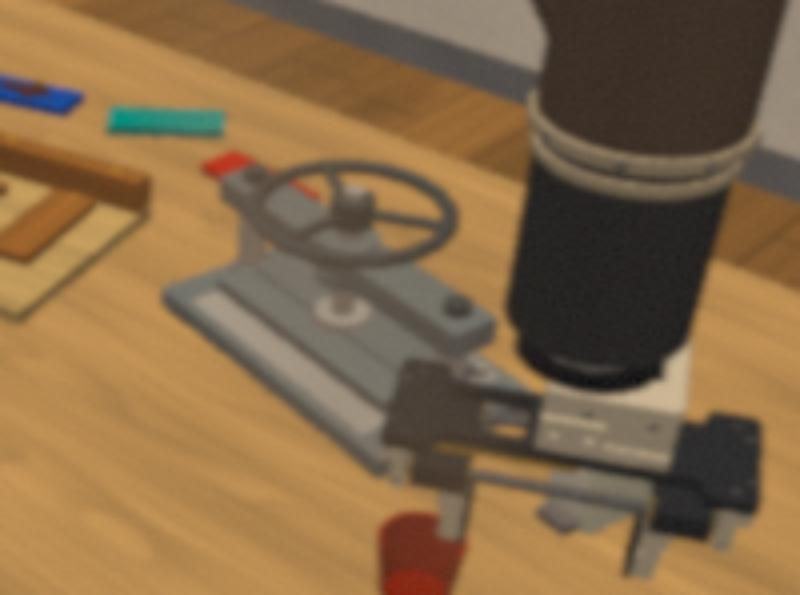

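```bash
python3 -m inch '[{"x":0,"y":-0.02,"z":0,"ax":0,"ay":8.8,"az":0},{"x":0,"y":-0.02,"z":0,"ax":0,"ay":8.8,"az":0}]' 255 20
```

```text
time: 0.6
position: [0.3, -0.6045, 0.2838]
ee_rot: [0.705, -0.705, -0.052, 0.053]
contact_force: [0.5, 0.4, 1.6]
opening: 0.073
```

```bash
python3 -m inch '[{"x":0,"y":-0.02,"z":0,"ax":0,"ay":8.8,"az":0},{"x":0.04,"y":0,"z":0.044,"ax":0,"ay":0,"az":0},{"x":0.04,"y":0,"z":0.044,"ax":0,"ay":0,"az":0},{"x":0.04,"y":0,"z":0.044,"ax":0,"ay":0,"az":0},{"x":0.04,"y":0,"z":0.044,"ax":0,"ay":0,"az":0},{"x":0.04,"y":0,"z":0.044,"ax":0,"ay":0,"az":0},{"x":0.04,"y":0,"z":0.044,"ax":0,"ay":0,"az":0},{"x":0.04,"y":0,"z":0.044,"ax":0,"ay":0,"az":0},{"x":0.04,"y":0,"z":0.044,"ax":0,"ay":0,"az":0},{"x":0,"y":0,"z":0,"ax":0,"ay":0,"az":0}]' 255 20
python3 - <<'E'
from h import *
import pickle
s=observe(); print(s['opening'],s['joint_positions'].round(3))
for n in ['side','top','wrist']:
    f=snap(n,n+'1.png'); pickle.dump(f,open(n+'1.pkl','wb'))
c=cv2.imread('pics/side1.png')
cv2.imwrite('pics/s1c.png',cv2.resize(c[100:270,230:430],None,fx=4,fy=3.5))
E
```

```text
time: 1.85
position: [0.6224, -0.2492, 0.3025]
ee_rot: [0.707, -0.707, -0.001, 0.002]
contact_force: [-0.0, -1.0, -0.5]
opening: 0.0003
0.0002798839747954448 [-0.091  0.324  0.094 -0.    -1.342 -1.475]
```

View pics/wrist1.png

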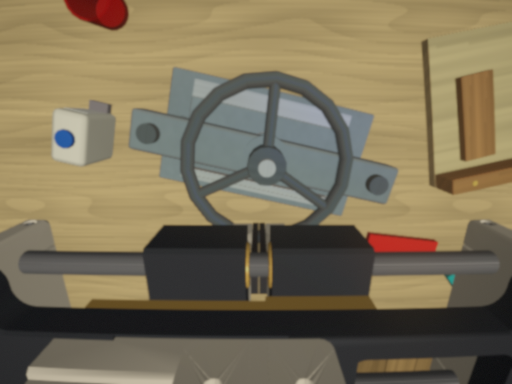

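View pics/s1c.png

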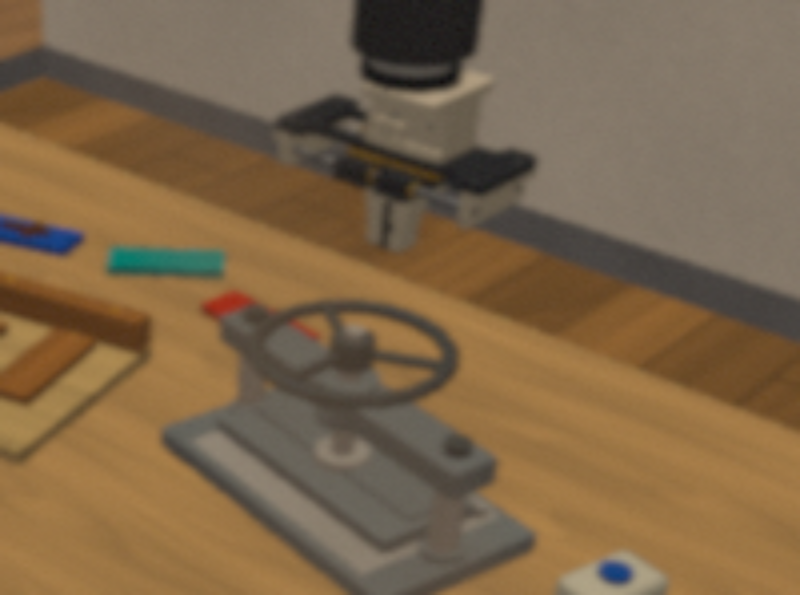

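View pics/top1.png

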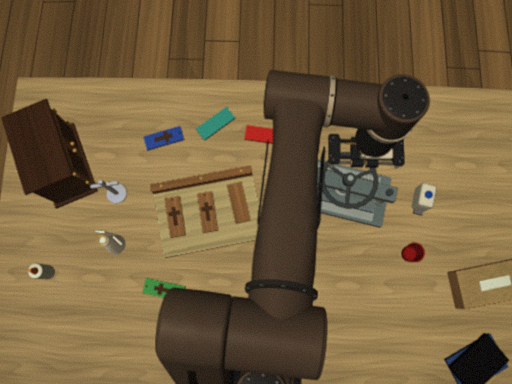

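```bash
cat > fit2.py <<'E'
from h import *
import pickle
from scipy.optimize import least_squares
T=pickle.load(open('top0.pkl','rb'));W=pickle.load(open('wrist1.pkl','rb'));S=pickle.load(open('side1.pkl','rb'))
a=np.linspace(0,2*np.pi,73); b=np.linspace(0,2*np.pi,12,endpoint=False)
A,Bm=[v.ravel() for v in np.meshgrid(a,b)]
tor=np.c_[(.08+.007*np.cos(Bm))*np.cos(A),(.08+.007*np.cos(Bm))*np.sin(A),.007*np.sin(Bm)]
def ext(f,c):
    p=proj(f,tor+c); return p[:,0].min(),p[:,0].max(),p[:,1].min(),p[:,1].max()
c5=lambda v,o:(v+.5)/5-.5+o
obsT=[c5(201,280),c5(491,280),c5(84,135),c5(367,135)]
obsW=[180.5,352.5,71.5]
obsS=[291.2,344.2,185.7,215.7]
def res(p):
    t=ext(T,p);w=ext(W,p);s=ext(S,p)
    return np.r_[np.subtract(t,obsT),np.subtract(w[:3],obsW),np.subtract(s,obsS)]
r=least_squares(res,[.59,-.245,.185]); print(r.x,np.round(r.fun,1))
for gap in (0,.005,.01):
    h=[.5908,-.2448,.2+gap]
    print(proj(W,[h]), proj(T,[h]))
# bed corners in wrist
p=[.5908,-.2448,-.2167];c,s=np.cos(p[2]),np.sin(p[2])
L=np.array([[.085,.155,.03],[-.085,.155,.03],[-.085,-.155,.03],[.085,-.155,.03]])
print(proj(W,np.c_[p[0]+c*L[:,0]-s*L[:,1],p[1]+s*L[:,0]+c*L[:,1],L[:,2]]))
E
python3 fit2.py
```

```text
[ 0.59146211 -0.24432251  0.18204219] [-1.  -0.3 -0.2  0.7 -0.8  0.6  0.3 -0.   0.4 -0.2  1.4]
[[266.38535421 167.90223885]] [[349.51483652 178.40994121]]
[[266.54101072 168.94190794]] [[349.83364958 178.01269193]]
[[266.70292719 170.02349676]] [[350.15467972 177.61265794]]
[[341.79655178 216.78166898]
 [374.99011532 114.62355751]
 [172.01040561  66.78649364]
 [158.18246059 178.12291261]]
```

```bash
python3 -m inch '[{"x":0.0145,"y":0.0,"z":0.005,"ax":0,"ay":0,"az":0},{"x":0,"y":0.03,"z":0,"ax":0,"ay":0,"az":0},{"x":0,"y":0.03,"z":0,"ax":0,"ay":0,"az":0},{"x":0,"y":0.03,"z":0,"ax":0,"ay":0,"az":0},{"x":0,"y":0.02,"z":0,"ax":0,"ay":0,"az":0},{"x":0,"y":0.015,"z":0,"ax":0,"ay":0,"az":0},{"x":0,"y":0,"z":0,"ax":0,"ay":0,"az":0}]' 255 20
```

```text
time: 2.88
position: [0.6341, -0.248, 0.1776]
ee_rot: [0.707, -0.707, 0.001, 0.0]
contact_force: [0.2, 0.4, 0.7]
opening: 0.0004
```

```bash
python3 -m inch '[{"x":-0.003,"y":-0.0005,"z":0.026,"ax":0,"ay":0,"az":0},{"x":-0.017,"y":-0.001,"z":0.017,"ax":0,"ay":0,"az":0},{"x":-0.023,"y":-0.001,"z":0.006,"ax":0,"ay":0,"az":0},{"x":-0.023,"y":-0.001,"z":-0.006,"ax":0,"ay":0,"az":0},{"x":-0.017,"y":-0.001,"z":-0.017,"ax":0,"ay":0,"az":0},{"x":0,"y":0,"z":0,"ax":0,"ay":0,"az":0}]'
python3 - <<'E'
from h import *
s=observe(); p=s['position']-[.5913,-.2445,0]; print(np.hypot(*p[:2]),np.degrees(np.arctan2(p[1],p[0])),s['contact_force'],s['wrist_torque'])
snap('wrist','w2.png')
E
```

```text
time: 3.62
position: [0.5518, -0.2222, 0.1849]
ee_rot: [-0.707, 0.707, 0.001, 0.001]
contact_force: [0.4, -0.2, 0.7]
opening: 0.0001
0.04537087785909286 150.60331794243015 [ 0.43818354 -0.19988104  0.65575548] [ 0.02001696 -0.08354329  0.00275644]
```

View pics/w2.png

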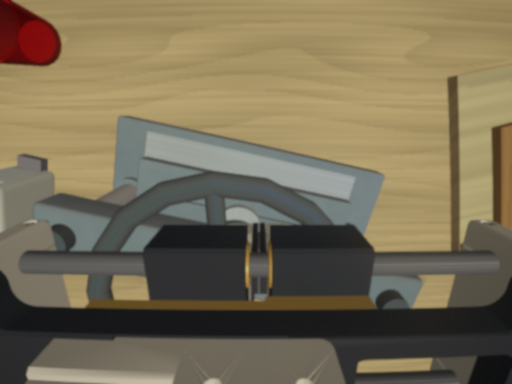

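```bash
python3 -m inch '[{"x":-0.006,"y":0,"z":-0.023,"ax":0,"ay":0,"az":0},{"x":0.006,"y":0,"z":-0.023,"ax":0,"ay":0,"az":0},{"x":0.017,"y":0,"z":-0.017,"ax":0,"ay":0,"az":0},{"x":0.023,"y":-0.001,"z":-0.006,"ax":0,"ay":0,"az":0},{"x":0.023,"y":-0.001,"z":0.006,"ax":0,"ay":0,"az":0},{"x":0.017,"y":-0.001,"z":0.017,"ax":0,"ay":0,"az":0},{"x":0.006,"y":-0.001,"z":0.023,"ax":0,"ay":0,"az":0},{"x":0,"y":0,"z":0,"ax":0,"ay":0,"az":0}]'
python3 - <<'E'
from h import *
s=observe(); p=s['position']-[.5913,-.2445,0]; print(np.hypot(*p[:2]),np.degrees(np.arctan2(p[1],p[0])),s['contact_force'],s['wrist_torque'])
snap('wrist','w3.png')
f=snap('side','s3.png')
c=cv2.imread('pics/s3.png')
cv2.imwrite('pics/s3c.png',cv2.resize(c[100:270,230:430],None,fx=4,fy=3.5))
E
```

```text
time: 4.68
position: [0.6385, -0.2436, 0.1869]
ee_rot: [-0.707, 0.707, 0.0, -0.001]
contact_force: [-1.1, 0.8, -0.0]
opening: 0.0003
0.04716316619570183 1.1236155635563532 [-1.08944486  0.75012033 -0.04328991] [-0.05027953 -0.00128336  0.01667403]
```

View pics/w3.png

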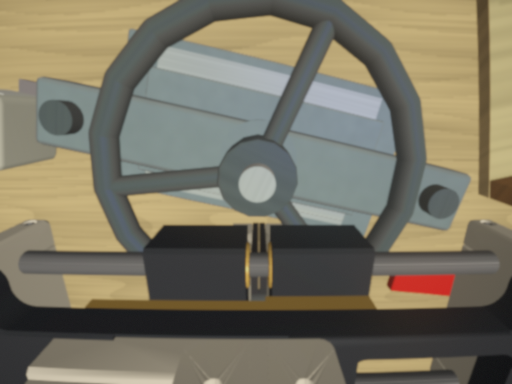

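View pics/s3c.png

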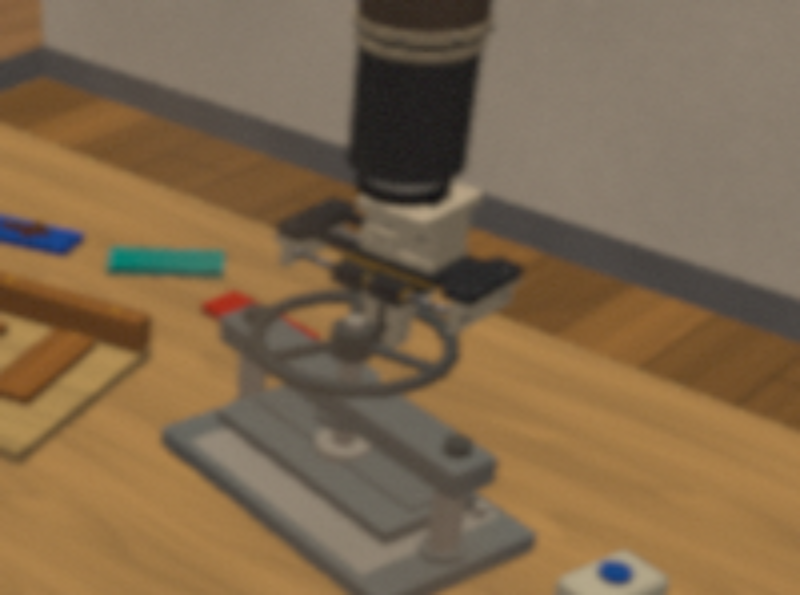

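```bash
python3 -m inch '[{"x":-0.007,"y":-0.001,"z":0.023,"ax":0,"ay":0,"az":0},{"x":-0.017,"y":-0.001,"z":0.017,"ax":0,"ay":0,"az":0},{"x":-0.023,"y":-0.001,"z":0.006,"ax":0,"ay":0,"az":0},{"x":-0.023,"y":-0.001,"z":-0.006,"ax":0,"ay":0,"az":0},{"x":-0.017,"y":-0.001,"z":-0.017,"ax":0,"ay":0,"az":0},{"x":-0.006,"y":-0.001,"z":-0.023,"ax":0,"ay":0,"az":0},{"x":0.006,"y":-0.001,"z":-0.023,"ax":0,"ay":0,"az":0},{"x":0.017,"y":-0.001,"z":-0.017,"ax":0,"ay":0,"az":0},{"x":0.023,"y":-0.001,"z":-0.006,"ax":0,"ay":0,"az":0},{"x":0.023,"y":-0.001,"z":0.006,"ax":0,"ay":0,"az":0},{"x":0.017,"y":-0.001,"z":0.017,"ax":0,"ay":0,"az":0},{"x":0.006,"y":-0.001,"z":0.023,"ax":0,"ay":0,"az":0}]'
python3 - <<'E'
from h import *
s=observe(); p=s['position']-[.5913,-.2445,0]; print(np.hypot(*p[:2]),np.degrees(np.arctan2(p[1],p[0])),s['contact_force'],s['wrist_torque'])
E
```

```text
time: 6.28
position: [0.6357, -0.247, 0.1988]
ee_rot: [-0.706, 0.708, -0.002, -0.0]
contact_force: [-0.5, -6.3, 0.5]
opening: 0.0009
0.04450767309709425 -3.217350465713563 [-0.52982616 -6.27031284  0.46364265] [-2.28940845  0.26390839  0.03095217]
```

```bash
python3 -m inch '[{"x":-0.006,"y":-0.001,"z":0.024,"ax":0,"ay":0,"az":0},{"x":-0.017,"y":-0.001,"z":0.017,"ax":0,"ay":0,"az":0},{"x":-0.023,"y":-0.001,"z":0.006,"ax":0,"ay":0,"az":0},{"x":-0.023,"y":-0.001,"z":-0.006,"ax":0,"ay":0,"az":0},{"x":-0.017,"y":-0.001,"z":-0.017,"ax":0,"ay":0,"az":0},{"x":-0.006,"y":-0.001,"z":-0.023,"ax":0,"ay":0,"az":0},{"x":0,"y":0,"z":0.005,"ax":0,"ay":0,"az":0},{"x":0,"y":-0.03,"z":0,"ax":0,"ay":0,"az":0},{"x":0,"y":-0.04,"z":0,"ax":0,"ay":0,"az":0},{"x":-0.03,"y":-0.04,"z":0,"ax":0,"ay":0,"az":0},{"x":0,"y":0,"z":0,"ax":0,"ay":0,"az":0}]'
python3 - <<'E'
from h import *
s=observe(); print(s['contact_force'],s['joint_positions'].round(3))
f=snap('side','s4.png')
c=cv2.imread('pics/s4.png')
cv2.imwrite('pics/s4c.png',cv2.resize(c[100:270,230:430],None,fx=4,fy=3.5))
snap('wrist','w4.png')
E
```

```text
time: 7.65
position: [0.5147, -0.2387, 0.3191]
ee_rot: [-0.707, 0.708, 0.002, 0.002]
contact_force: [0.1, 0.2, -1.3]
opening: 0.0005
[ 0.07984513  0.18392477 -1.25438935] [-8.900e-02  1.370e-01 -1.130e-01  1.000e-03 -1.314e+00 -1.483e+00]
```

View pics/s4c.png

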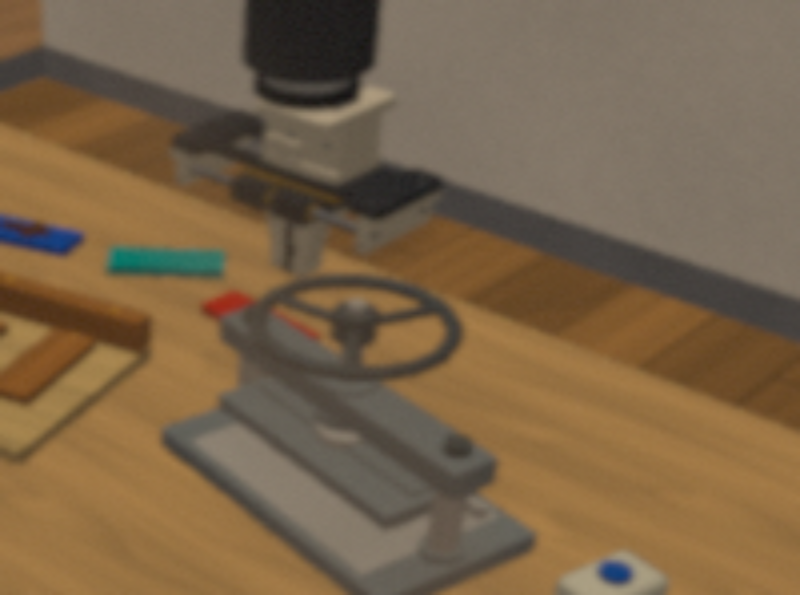

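View pics/w4.png

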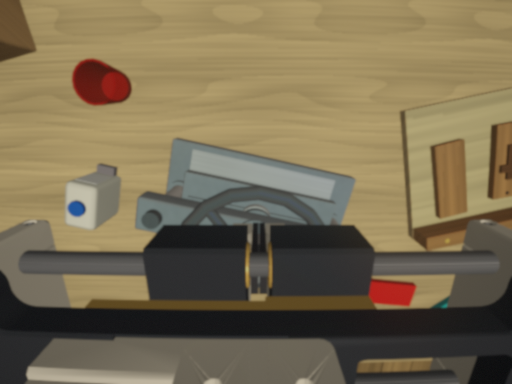

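Run:
```python
exec(open('fit2.py').read().split('r=least')[0])
for gap in (.025,.03,.035,.04,.045): print(gap,np.round(ext(S,[.5913,-.2445,.176+gap]),1))
```

```text
0.025 [291.4 345.2 180.9 212.3]
0.03 [291.5 345.4 179.6 210.9]
0.035 [291.5 345.6 178.4 209.6]
0.04 [291.6 345.8 177.1 208.3]
0.045 [291.6 345.9 175.9 207. ]
```

```bash
cat >> h.py <<'E'
def plaques(f,ztop=.032,dbg=None,box=None):
    img=f['color']; hsv=cv2.cvtColor(cv2.GaussianBlur(img,(3,3),0),cv2.COLOR_RGB2HSV)
    m=((hsv[...,0]<18)&(hsv[...,1]>90)&(hsv[...,2]>45)&(hsv[...,2]<175)).astype(np.uint8)*255
    m=cv2.morphologyEx(m,cv2.MORPH_CLOSE,np.ones((5,5)))
    if dbg: cv2.imwrite('pics/'+dbg,m)
    out=[]
    cs,_=cv2.findContours(m,cv2.RETR_EXTERNAL,cv2.CHAIN_APPROX_NONE)
    for c in cs:
        if cv2.contourArea(c)<100: continue
        w=atz(f,c[:,0,:],ztop)[:,:2]*1000
        (cx,cy),(a,b),th=cv2.minAreaRect(w.astype(np.float32))
        if a<b: a,b,th=b,a,th+90
        th=(th+90)%180-90
        if not(95<a<170 and 35<b<75): continue
        out.append((round(cx/1000,4),round(cy/1000,4),round(th,1),round(a),round(b)))
    return out
E
python3 - <<'E'
from h import *
import pickle
f=pickle.load(open('top0.pkl','rb')); print(plaques(f,dbg='m0.png'))
for p in [(238,201),(172,225),(200,240),(200,180),(60,60)]: print(p,cv2.cvtColor(f['color'],cv2.COLOR_RGB2HSV)[p[1],p[0]])
f=snap('top','top5.png'); print(plaques(f))
E
```

```text
[(0.4914, 0.2866, 11.7, 129, 50), (0.5096, 0.1826, 10.6, 129, 49), (0.5431, 0.0836, 14.7, 130, 48), (0.774, 0.0063, 83.0, 138, 61)]
(238, 201) [ 14 155 115]
(172, 225) [ 14 159 101]
(200, 240) [ 21 106 142]
(200, 180) [ 16 160 105]
(60, 60) [ 18 148  74]
[(0.0227, -0.0257, -88.7, 168, 71), (0.4913, 0.2863, 11.3, 129, 50), (0.5096, 0.1827, 10.5, 129, 49), (0.5407, 0.627, -76.9, 170, 37), (0.5432, 0.084, 14.9, 130, 47)]
```

View pics/top5.png

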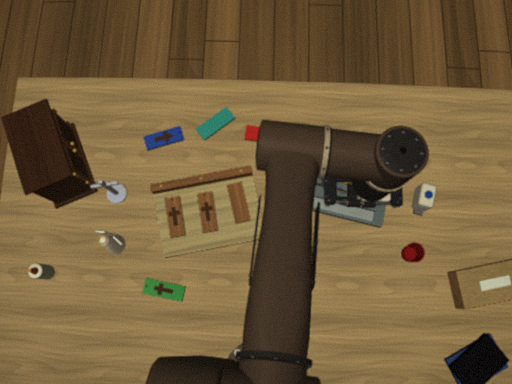

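```bash
python3 -m inch '[{"x":-0.0105,"y":0,"z":0.0565,"ax":0,"ay":0,"az":0},{"x":-0.0105,"y":0,"z":0.0565,"ax":0,"ay":0,"az":0},{"x":-0.0105,"y":0,"z":0.0565,"ax":0,"ay":0,"az":0},{"x":-0.0105,"y":0,"z":0.0565,"ax":0,"ay":0,"az":0},{"x":-0.0105,"y":0,"z":0.0565,"ax":0,"ay":0,"az":0},{"x":-0.0105,"y":0,"z":0.0565,"ax":0,"ay":0,"az":0},{"x":-0.0105,"y":0,"z":0.0565,"ax":0,"ay":0,"az":0},{"x":-0.0105,"y":0,"z":0.0565,"ax":0,"ay":0,"az":0},{"x":-0.0105,"y":0.02,"z":0.0565,"ax":0,"ay":0,"az":0},{"x":0,"y":0.05,"z":0,"ax":0,"ay":-5.6,"az":0},{"x":0,"y":0.02,"z":0,"ax":0,"ay":-5.6,"az":0},{"x":0,"y":0,"z":0,"ax":0,"ay":0,"az":-9.5}]' 40 20
python3 -m inch '[{"x":0,"y":0,"z":0,"ax":0,"ay":0,"az":-9.5},{"x":0,"y":0,"z":0,"ax":0,"ay":0,"az":-9.5},{"x":0,"y":0,"z":0,"ax":0,"ay":0,"az":-9.5},{"x":0,"y":0,"z":0,"ax":0,"ay":0,"az":0}]'
cat >> h.py <<'E'
def st():
    s=observe(); q=s['ee_rot']; M=R.from_quat(q[[1,2,3,0]]).as_matrix(); d=M[:,1]; j=M[:,2]
    if j[1]<0: j=-j
    print('t',round(s['time'],2),'tcp',s['position'].round(4),'psi',np.degrees(np.arctan2(-j[0],j[1])).round(1),'alpha',np.degrees(np.arctan2(d[0]*j[1]-d[1]*j[0],-d[2])).round(1),'jawtilt',np.degrees(np.arcsin(j[2])).round(1),'zsign',np.sign(M[1,2]),'open',round(s['opening'],4),'F',s['contact_force'].round(1),'q',s['joint_positions'].round(2))
    return s,M
def goto(tgt):
    """tool-frame shift to world TCP target at present orientation"""
    s,M=st(); print('tool shift',(M.T@(np.array(tgt)-s['position'])).round(4))
E
python3 -c "
from h import *
goto([.432,.2746,.0395])"
```

```text
time: 9.3
position: [0.421, 0.2707, 0.221]
ee_rot: [0.705, -0.698, -0.127, 0.012]
contact_force: [0.4, -1.0, 0.4]
opening: 0.0737
time: 9.8
position: [0.4479, 0.2319, 0.2636]
ee_rot: [0.705, -0.639, -0.286, -0.115]
contact_force: [-1.4, -0.4, -0.8]
opening: 0.074
t 9.8 tcp [0.4479 0.2319 0.2636] psi 14.9 alpha 33.4 jawtilt 1.1 zsign 1.0 open 0.074 F [-1.4 -0.4 -0.8] q [ 1.01 -0.25 -1.02  0.85 -0.51 -3.03]
tool shift [-0.1273  0.1855  0.0411]
```

```bash
cat > kin.py <<'E'
from h import *
from scipy.optimize import least_squares
# forearm frame: X along forearm. q5 pitches.
def fk(q,p,h):
    r0,hh,L1,L2,a,Lt=p
    A=R.from_euler('z',q[0])
    e=np.array([r0+L1*np.sin(q[1]),0,hh+L1*np.cos(q[1])])
    F=R.from_euler('y',q[1]-q[2])      # x fwd -> down as angle grows
    w=e+F.apply([L2,0,a])
    W=F*R.from_euler('x',h*q[3])*R.from_euler('y',-q[4])
    tip=w+W.apply([Lt,0,0])
    return A.apply(tip),(A*W).apply([1,0,0]),A*W*R.from_euler('x',h*q[5])
D=[([-.8219,.3594,.0110,-.0004,-1.2241,-.288],[.29992,-.60417,.2426]),
([-0.091,0.324,0.094,0,-1.342,-1.475],[0.6224,-0.2492,0.3025]),
([-.089,.137,-.113,.001,-1.314,-1.483],[0.5147,-0.2387,0.3191])]
if __name__=='__main__':
    s=observe(); q=s['ee_rot'];M=R.from_quat(q[[1,2,3,0]]).as_matrix()
    Dn=D+[(s['joint_positions'],s['position'])]
    for h in (1,-1):
        def res(p): 
            x=[]
            for i,(q,t) in enumerate(Dn):
                P,d,_=fk(q,p,h); x+=list(P-t)
                if i==len(Dn)-1: x+=list((d-M[:,1])*.3)
            return np.array(x)
        r=least_squares(res,[0,.35,.45,.45,0,.25]); print(h,r.x.round(4),(r.fun*1000).round(1))
        print(fk(s['joint_positions'],r.x,h)[2].as_matrix().round(3)); print(M.round(3))
E
python3 kin.py
```

```text
1 [ 0.7871 -1.1238  0.3025 -0.3726  0.371  -0.6678] [ 1.572e+02  1.128e+02  6.050e+01 -1.890e+01  1.941e+02 -2.560e+01
  3.770e+01  1.888e+02 -2.380e+01 -1.650e+01  1.000e-01 -1.110e+01
 -1.861e+02  1.157e+02  0.000e+00]
[[-0.093  0.175 -0.98 ]
 [ 0.542 -0.817 -0.198]
 [-0.835 -0.55  -0.019]]
[[ 0.81   0.527 -0.256]
 [ 0.204  0.156  0.966]
 [ 0.55  -0.835  0.019]]
-1 [ 0.0686  0.5712  0.6422  0.4039 -0.0835  0.7079] [139.  132.3   5.5  21.4 190.5  -3.8  15.  190.7  -0.4   0.7  -0.   -1.3
  -0.    0.   -0. ]
[[ 0.527  0.81   0.256]
 [ 0.156  0.204 -0.966]
 [-0.835  0.55  -0.019]]
[[ 0.81   0.527 -0.256]
 [ 0.204  0.156  0.966]
 [ 0.55  -0.835  0.019]]
```

```bash
sed -i 's/r0,hh,L1,L2,a,Lt=p/r0,hh,L1,L2,a,Lt,b=p/; s/w=e+F.apply(\[L2,0,a\])/w=e+F.apply([L2,b,a])/; s/\[0,.35,.45,.45,0,.25\]/[0,.35,.45,.45,0,.25,-.19]/' kin.py; python3 kin.py
```

```text
1 [ 0.5158 -0.4837  0.4308 -0.0794  0.1994 -0.1483 -0.1947] [   7.5  -12.5   39.7  -21.4   -1.2  -17.3   11.9   -4.   -15.   -10.5
    0.3   -7.4 -186.1  115.7    0. ]
[[-0.093  0.175 -0.98 ]
 [ 0.542 -0.817 -0.198]
 [-0.835 -0.55  -0.019]]
[[ 0.81   0.527 -0.256]
 [ 0.204  0.156  0.966]
 [ 0.55  -0.835  0.019]]
-1 [ 0.3332 -0.053   0.5171  0.118   0.0839  0.2013 -0.1899] [  6.5  -4.3  25.8 -10.7   2.7 -11.8   6.5   1.3  -9.    3.1  -5.4  -4.9
  -0.    0.   -0. ]
[[ 0.527  0.81   0.256]
 [ 0.156  0.204 -0.966]
 [-0.835  0.55  -0.019]]
[[ 0.81   0.527 -0.256]
 [ 0.204  0.156  0.966]
 [ 0.55  -0.835  0.019]]
```

```bash
sed -i 's/a,Lt,b=p/a,Lt,b,dl=p/; s/np.sin(q\[1\])/np.sin(q[1]+dl)/; s/np.cos(q\[1\])/np.cos(q[1]+dl)/; s/-.19\]/-.19,0]/; s/for h in (1,-1)/for h in (-1,)/' kin.py; python3 kin.py
```

```text
-1 [ 0.139  -0.0604  0.5254  0.2023  0.137   0.1932 -0.1906  0.1979] [  5.4  -4.2   9.3 -13.4   2.2 -13.5   9.1   0.4   6.1   1.5  -3.7  -1.9
  -0.    0.   -0. ]
[[ 0.527  0.81   0.256]
 [ 0.156  0.204 -0.966]
 [-0.835  0.55  -0.019]]
[[ 0.81   0.527 -0.256]
 [ 0.204  0.156  0.966]
 [ 0.55  -0.835  0.019]]
```

```bash
cat >> h.py <<'E'
import json
def log():
    s=observe(); open('log.jsonl','a').write(json.dumps([list(s['joint_positions']),list(s['position']),list(s['ee_rot']),float(np.abs(s['qvel']).max())])+'\n')
E
python3 -c "
from h import *
log()"
python3 -m inch '[{"x":0,"y":0,"z":0,"ax":0,"ay":0,"az":10.7},{"x":0,"y":0,"z":0,"ax":0,"ay":0,"az":10.7},{"x":0,"y":0,"z":0,"ax":0,"ay":0,"az":10.7},{"x":0,"y":0,"z":0,"ax":0,"ay":-10.6,"az":0},{"x":0,"y":0,"z":0,"ax":0,"ay":-10.6,"az":0},{"x":0,"y":0,"z":0,"ax":0,"ay":-10.6,"az":0},{"x":0,"y":0,"z":0,"ax":0,"ay":-10.6,"az":0},{"x":0,"y":0,"z":0,"ax":0,"ay":0,"az":0}]'; python3 -c "
from h import *
log();st()"
python3 -m inch '[{"x":0,"y":0,"z":0,"ax":0,"ay":-10.6,"az":0},{"x":0,"y":0,"z":0,"ax":0,"ay":-10.6,"az":0},{"x":0,"y":0,"z":0,"ax":0,"ay":-10.6,"az":0},{"x":0,"y":0,"z":0,"ax":0,"ay":-10.6,"az":0},{"x":0,"y":0,"z":0,"ax":0,"ay":-10.6,"az":0},{"x":0,"y":0,"z":0,"ax":0,"ay":-10.6,"az":0},{"x":0,"y":0,"z":0,"ax":0,"ay":-10.6,"az":0},{"x":0,"y":0,"z":0,"ax":0,"ay":-10.6,"az":0},{"x":0,"y":0,"z":0,"ax":0,"ay":-10.6,"az":0},{"x":0,"y":0,"z":0,"ax":0,"ay":-10.6,"az":0},{"x":0,"y":0,"z":0,"ax":0,"ay":-10.6,"az":0},{"x":0,"y":0,"z":0,"ax":0,"ay":0,"az":0}]'; python3 -c "
from h import *
log();st()"
```

```text
time: 10.8
position: [0.4601, 0.2222, 0.2645]
ee_rot: [-0.61, 0.637, 0.376, -0.285]
contact_force: [0.0, -0.3, 0.3]
opening: 0.0742
t 10.8 tcp [0.4601 0.2222 0.2645] psi 55.6 alpha 5.5 jawtilt -5.4 zsign 1.0 open 0.0742 F [ 0.  -0.3  0.3] q [ 0.9  -0.01 -0.44  0.1  -1.03 -1.54]
time: 12.3
position: [0.4605, 0.2221, 0.2654]
ee_rot: [-0.002, 0.094, 0.717, -0.691]
contact_force: [0.8, -0.8, 0.5]
opening: 0.0735
t 12.3 tcp [0.4605 0.2221 0.2654] psi -7.6 alpha 7.4 jawtilt 2.6 zsign -1.0 open 0.0735 F [ 0.8 -0.8  0.5] q [ 0.9  -0.01 -0.44  0.1  -1.03  0.49]
```

```bash
cat > kin2.py <<'E'
from h import *
from scipy.optimize import least_squares
import os
def fk(q,p):
    r0,hh,L1,L2,a,Lt,b,dl,c,ly=p
    A=R.from_euler('z',q[0])
    e=np.array([r0+L1*np.sin(q[1]+dl),0,hh+L1*np.cos(q[1]+dl)])
    F=R.from_euler('y',q[1]-q[2])
    w=e+F.apply([L2,b,a])
    W=F*R.from_euler('x',-q[3])
    w=w+W.apply([0,ly,c]); W=W*R.from_euler('y',-q[4])
    T=A*W*R.from_euler('x',-q[5])
    m=T.as_matrix(); M=np.c_[m[:,1],m[:,0],-m[:,2]]
    return A.apply(w)+T.apply([Lt,0,0]),M
D=[([-.8219,.3594,.0110,-.0004,-1.2241,-.288],[.29992,-.60417,.2426],[0.68900348,-0.6878632,-0.16125153,0.16160559]),
([-0.091,0.324,0.094,0,-1.342,-1.475],[0.6224,-0.2492,0.3025],None),
([-.089,.137,-.113,.001,-1.314,-1.483],[0.5147,-0.2387,0.3191],None)]
P0=[0,.35,.45,.45,0,.25,-.19,0,0,0]
def fit(verbose=True):
    Dn=list(D)
    if os.path.exists('log.jsonl'):
        for l in open('log.jsonl'): l=json.loads(l); Dn.append((l[0],l[1],l[2]))
    def res(p):
        x=[]
        for q,t,o in Dn: x+=list(fk(q,p)[0]-t)
        return np.array(x+list((np.array(p)-P0)*.002))
    r=least_squares(res,P0)
    if verbose:
        print(r.x.round(4)); print((r.fun[:3*len(Dn)].reshape(-1,3)*1000).round(1).tolist())
        for q,t,o in Dn:
            if o is not None:
                o=np.array(o); print('ori err deg',np.degrees((R.from_quat(o[[1,2,3,0]]).inv()*R.from_matrix(fk(q,r.x)[1])).magnitude()).round(2))
    return r.x
if __name__=='__main__': fit()
E
python3 kin2.py
```

```text
[ 6.000e-04  2.010e-01  6.018e-01  4.635e-01 -1.600e-03  3.628e-01
 -2.000e-04 -6.000e-04  8.000e-04 -1.915e-01]
[[0.0, 0.1, 0.1], [0.0, -0.1, -0.1], [-0.0, -0.0, 0.1], [0.0, 0.0, 0.0], [-0.0, 0.0, -0.0], [-0.0, 0.0, -0.0]]
ori err deg 0.01
ori err deg 0.0
ori err deg 0.0
ori err deg 0.0
```

```bash
cat > ik.py <<'E'
from kin2 import *
PP=fit(False)
lo=np.array([-3.07,-1.43,-1.02,-3.03,-3.05,-3.03]); hi=np.array([3.07,2.12,1.25,1.67,0,3.03])
def pose(psi,al,flip):
    c,s=np.cos(np.radians(psi)),np.sin(np.radians(psi)); a=np.radians(al)
    y=np.array([np.sin(a)*c,np.sin(a)*s,-np.cos(a)]); z=np.array([-s,c,0])*(-1 if flip else 1)
    return np.c_[np.cross(y,z),y,z]
def ik(pos,M,q0=None,n=12,seed=0):
    rng=np.random.default_rng(seed); best=None
    starts=([q0] if q0 is not None else [])+[np.array([rng.uniform(-.5,1.5),rng.uniform(-.8,.8),rng.uniform(-.9,.9),rng.uniform(-1,1),rng.uniform(-2.5,-.2),rng.uniform(-2.5,2.5)]) for _ in range(n)]
    def res(q):
        p,m=fk(q,PP); return np.r_[(p-pos)*10,(R.from_matrix(M.T@m)).as_rotvec()*3]
    for s in starts:
        r=least_squares(res,np.clip(s,lo+1e-3,hi-1e-3),bounds=(lo,hi))
        if best is None or r.cost<best.cost-1e-9: best=r
        if best.cost<1e-8: break
    return best.x,np.sqrt(2*best.cost)
E
python3 - <<'E'
from ik import *
for nm,xy,psi in [('Lc',(.4913,.2865),11.3),('Mc',(.5096,.1827),10.5),('Rc',(.5432,.084),14.9),('pressfront-65',(.5278,-.2305),-12.4),('pl',(.5278+.18*.085*1.2,-.2305+.083),-12.4),('pr',(.5278-.0183,-.2305-.083),-12.4)]:
    for al in (0,10,20,28,38):
        for fl in (0,1):
            q,e=ik(np.array([*xy,.045]),pose(psi,al,fl))
            print(nm,al,fl,round(e,4),q.round(2))
E
```

```text
Lc 0 0 0.0 [ 0.87  0.39 -0.46 -0.   -0.72 -2.25]
Lc 0 1 0.0 [ 0.87  0.39 -0.46 -0.   -0.72  0.9 ]
Lc 10 0 0.0 [ 0.94  0.32 -0.71  0.29 -0.43 -2.56]
Lc 10 1 0.0 [ 0.94  0.32 -0.71  0.29 -0.43  0.58]
Lc 20 0 0.1126 [ 0.57  0.26 -1.02  1.67 -0.13  2.68]
Lc 20 1 0.1126 [ 0.57  0.26 -1.02  1.67 -0.13 -0.46]
Lc 28 0 0.0348 [ 0.19  0.27 -0.8  -3.03 -0.    1.47]
Lc 28 1 0.0348 [ 0.19  0.27 -0.8  -3.03 -0.   -1.67]
Lc 38 0 0.1359 [ 0.26  0.26 -0.67 -2.47 -0.    0.85]
Lc 38 1 0.1359 [ 0.26  0.26 -0.67 -2.47 -0.   -2.29]
Mc 0 0 0.0 [ 0.71  0.36 -0.52 -0.   -0.69 -2.09]
Mc 0 1 0.0 [ 0.71  0.36 -0.52 -0.   -0.69  1.05]
Mc 10 0 0.0 [ 0.76  0.28 -0.76  0.25 -0.39 -2.38]
Mc 10 1 0.0 [ 0.76  0.28 -0.76  0.25 -0.39  0.77]
Mc 20 0 0.2231 [ 0.61  0.22 -1.02  1.01 -0.13 -2.98]
Mc 20 1 0.2231 [ 0.61  0.22 -1.02  1.01 -0.13  0.16]
Mc 28 0 0.267 [-0.    0.24 -0.85 -3.03 -0.02  1.62]
Mc 28 1 0.267 [-0.    0.24 -0.85 -3.03 -0.02 -1.52]
Mc 38 0 0.0635 [ 0.05  0.24 -0.73 -2.34 -0.1   0.87]
Mc 38 1 0.0635 [ 0.05  0.24 -0.73 -2.34 -0.1  -2.27]
Rc 0 0 0.0 [ 0.51  0.37 -0.5  -0.   -0.7  -1.82]
Rc 0 1 0.0 [ 0.51  0.
[... 1385 characters left out ...]
.4024 [ 0.06  0.27 -0.83  0.   -0.   -1.82]
pl 28 1 0.4024 [ 0.06  0.27 -0.83  0.   -0.    1.32]
pl 38 0 0.1994 [-0.19  0.27 -0.59 -1.34 -0.   -0.26]
pl 38 1 0.1994 [-0.19  0.27 -0.59 -1.34 -0.    2.88]
pr 0 0 0.0 [-0.23  0.43 -0.39 -0.   -0.75 -1.56]
pr 0 1 0.0 [-0.23  0.43 -0.39 -0.   -0.75  1.58]
pr 10 0 0.0 [-0.23  0.36 -0.53 -0.   -0.5  -1.56]
pr 10 1 0.0 [-0.23  0.36 -0.53 -0.   -0.5   1.58]
pr 20 0 0.0 [-0.23  0.32 -0.66 -0.02 -0.24 -1.54]
pr 20 1 0.0 [-0.23  0.32 -0.66 -0.02 -0.24  1.6 ]
pr 28 0 0.0 [-0.23  0.3  -0.72 -0.14 -0.06 -1.42]
pr 28 1 0.0 [-0.23  0.3  -0.72 -0.14 -0.06  1.72]
pr 38 0 0.0 [-0.45  0.3  -0.52 -0.95 -0.18 -0.44]
pr 38 1 0.0 [-0.45  0.3  -0.52 -0.95 -0.18  2.7 ]
```

```bash
cat > chk.py <<'E'
from ik import *
def maxal(xy,psi,z,als,fl=0,pm=0):
    out=[];q=None
    for al in als:
        q2,e=ik(np.array([*xy,z]),pose(psi,al,fl),q0=q,n=8)
        out.append((al,round(e,3))); 
        if e<1e-3: q=q2
    return out,(q.round(2) if q is not None else None)
if __name__=='__main__':
    pr=np.array([.5911,-.2446]); psi=np.radians(-12.4); X=np.array([np.cos(psi),np.sin(psi)]);Y=np.array([-X[1],X[0]])
    for nm,c,p in [('L',(.4913,.2865),11.3),('M',(.5096,.1827),10.5),('R',(.5432,.084),14.9)]:
        u=np.array([np.cos(np.radians(p)),np.sin(np.radians(p))])
        print(nm,'near',maxal(np.array(c)-.052*u,p,.04,[0,4,8,12,16]))
    for y in (-.085,0,.085):
        for x in (-.11,-.09):
            print('press',x,y,maxal(pr+x*X+y*Y,-12.4,.055,[0,6,10,14,17,20,24]))
E
python3 chk.py
```

```text
L near ([(0, np.float64(0.0)), (4, np.float64(0.0)), (8, np.float64(0.0)), (12, np.float64(0.0)), (16, np.float64(0.133))], array([ 0.99,  0.25, -0.92,  0.55, -0.29, -2.88]))
M near ([(0, np.float64(0.0)), (4, np.float64(0.0)), (8, np.float64(0.0)), (12, np.float64(0.0)), (16, np.float64(0.163))], array([ 0.8 ,  0.2 , -0.99,  0.54, -0.24, -2.7 ]))
R near ([(0, np.float64(0.0)), (4, np.float64(0.0)), (8, np.float64(0.0)), (12, np.float64(0.0)), (16, np.float64(0.052))], array([ 0.58,  0.22, -0.88,  0.24, -0.28, -2.11]))
press -0.11 -0.085 ([(0, np.float64(0.0)), (6, np.float64(0.0)), (10, np.float64(0.0)), (14, np.float64(0.0)), (17, np.float64(0.0)), (20, np.float64(0.0)), (24, np.float64(0.0))], array([-0.23,  0.24, -0.78, -0.04, -0.13, -1.51]))
press -0.09 -0.085 ([(0, np.float64(0.0)), (6, np.float64(0.0)), (10, np.float64(0.0)), (14, np.float64(0.0)), (17, np.float64(0.0)), (20, np.float64(0.0)), (24, np.float64(0.0))], array([-0.23,  0.26, -0.75, -0.04, -0.14, -1.52]))
press -0.11 0 ([(0, np.float64(0.0)), (6, np.float64(0.0)), (10, np.float64(0.0)), (14, np.float64(0.0)), (17, np.float64(0.0)), (20, np.float64(0.049)), (24, np.float64(0.158))], array([-0.04,  0.21, -0.88,  0.27, -0.2 , -2.01]))
press -0.09 0 ([(0, np.float64(0.0)), (6, np.float64(0.0)), (10, np.float64(0.0)), (14, np.float64(0.0)), (17, np.float64(0.0)), (20, np.float64(0.032)), (24, np.float64(0.145))], array([-0.04,  0.24, -0.82,  0.24, -0.22, -1.97]))
press -0.11 0.085 ([(0, np.float64(0.0)), (6, np.float64(0.0)), (10, np.float64(0.0)), (14, np.float64(0.0)), (17, np.float64(0.033)), (20, np.float64(0.158)), (24, np.float64(0.318))], array([ 0.15,  0.21, -0.89,  0.34, -0.26, -2.26]))
press -0.09 0.085 ([(0, np.float64(0.0)), (6, np.float64(0.0)), (10, np.float64(0.0)), (14, np.float64(0.0)), (17, np.float64(0.004)), (20, np.float64(0.134)), (24, np.float64(0.298))], array([ 0.14,  0.24, -0.83,  0.3 , -0.29, -2.21]))
```

```bash
cat >> h.py <<'E'
def to(pos,psi,al,flip=0):
    from ik import pose,ik
    s,M=st(); T=pose(psi,al,flip)
    print('rotvec deg',np.degrees(R.from_matrix(M.T@T).as_rotvec()).round(1),'shift now-frame',(M.T@(np.array(pos)-s['position'])).round(4),'shift target-frame',(T.T@(np.array(pos)-s['position'])).round(4))
    q,e=ik(np.array(pos),T,q0=s['joint_positions']); print('ik',q.round(2),round(e,4))
E
python3 -m inch '[{"x":0,"y":0,"z":0,"ax":0,"ay":10.7,"az":0},{"x":0,"y":0,"z":0,"ax":0,"ay":10.7,"az":0},{"x":0,"y":0,"z":0,"ax":0,"ay":10.7,"az":0},{"x":0,"y":0,"z":0,"ax":0,"ay":10.7,"az":0},{"x":0,"y":0,"z":0,"ax":0,"ay":10.7,"az":0},{"x":0,"y":0,"z":0,"ax":0,"ay":10.7,"az":0},{"x":0,"y":0,"z":0,"ax":0,"ay":10.7,"az":0},{"x":0,"y":0,"z":0,"ax":0,"ay":10.7,"az":0},{"x":0,"y":0,"z":0,"ax":0,"ay":10.7,"az":0},{"x":0,"y":0,"z":0,"ax":0,"ay":10.7,"az":0},{"x":0,"y":0,"z":0,"ax":0,"ay":10.7,"az":0},{"x":0,"y":0,"z":0,"ax":0,"ay":10.7,"az":0}]'
python3 -m inch '[{"x":0,"y":0,"z":0,"ax":0,"ay":10.7,"az":0},{"x":0,"y":0,"z":0,"ax":0,"ay":10.7,"az":0},{"x":0,"y":0,"z":0,"ax":0,"ay":10.7,"az":0},{"x":0,"y":0,"z":0,"ax":0,"ay":0,"az":0}]'
python3 - <<'E'
from h import *
f=snap('top','top6.png'); print(plaques(f))
to([.440,.2763,.08],11.3,10)
E
```

```text
time: 13.8
position: [0.4606, 0.2221, 0.2657]
ee_rot: [-0.647, 0.664, 0.308, -0.213]
contact_force: [0.1, -0.4, 0.3]
opening: 0.0738
time: 14.3
position: [0.4606, 0.2221, 0.2659]
ee_rot: [0.707, -0.697, -0.12, 0.024]
contact_force: [0.9, -0.2, -0.1]
opening: 0.0742
[(0.278, -0.6143, 7.3, 124, 37), (0.5406, 0.6272, -76.9, 169, 37), (0.5433, 0.0837, 14.9, 130, 48), (0.7745, 0.0062, 83.0, 138, 61)]
t 14.35 tcp [0.4607 0.2221 0.266 ] psi 12.0 alpha 7.8 jawtilt -0.0 zsign 1.0 open 0.0742 F [-0.8  0.5 -0.4] q [ 0.9  -0.01 -0.44  0.1  -1.03 -2.31]
rotvec deg [-0.1  0.7 -2.2] shift now-frame [-0.0343  0.183   0.0575] shift target-frame [-0.0418  0.1815  0.0572]
ik [ 1.02  0.2  -0.77  0.27 -0.5  -2.63] 0.0
```

```bash
python3 -m inch '[{"x":0,"y":0,"z":0.0286,"ax":0,"ay":0.7,"az":-2.2},{"x":-0.0113,"y":0.0454,"z":0.0286,"ax":0,"ay":0,"az":0},{"x":-0.0113,"y":0.0454,"z":0,"ax":0,"ay":0,"az":0},{"x":-0.0113,"y":0.0454,"z":0,"ax":0,"ay":0,"az":0},{"x":-0.0113,"y":0.0454,"z":0,"ax":0,"ay":0,"az":0},{"x":0,"y":0,"z":0,"ax":0,"ay":0,"az":0}]'
python3 - <<'E'
from h import *
to([.4364,.2755,.039],11.3,10)
snap('wrist','w7.png'); snap('side','s7.png')
E
```

```text
time: 15.1
position: [0.4352, 0.2734, 0.0768]
ee_rot: [0.706, -0.697, -0.13, 0.01]
contact_force: [-0.2, -0.3, 1.6]
opening: 0.074
t 15.1 tcp [0.4352 0.2734 0.0768] psi 11.4 alpha 9.8 jawtilt -0.2 zsign 1.0 open 0.074 F [-0.2 -0.3  1.6] q [ 1.03  0.2  -0.78  0.27 -0.49 -2.63]
rotvec deg [ 0.2  0.1 -0.2] shift now-frame [-0.0049  0.0375  0.002 ] shift target-frame [-0.005   0.0375  0.0019]
ik [ 1.01  0.26 -0.85  0.37 -0.36 -2.73] 0.0
```

View pics/w7.png

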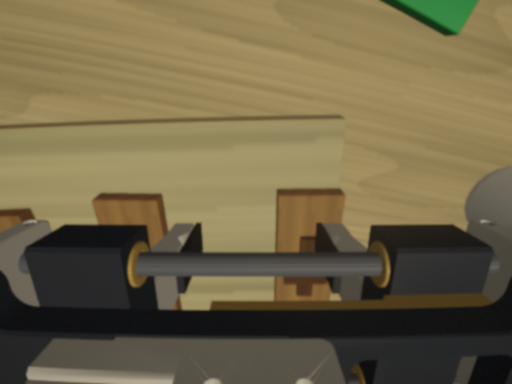

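Run:
```python
from h import *
f=grab_frame('wrist')
for c,p in [((.4913,.2865),11.3),((.5096,.1827),10.5)]:
    u=np.array([np.cos(np.radians(p)),np.sin(np.radians(p))]); v=np.array([-u[1],u[0]])
    P=[[*(np.array(c)-.065*u+k*.025*v),.032] for k in (-1,1)]
    print(proj(f,P).round(0))
print(atz(f,[(277,190),(343,190),(95,195),(162,195)],.032).round(3), f['cam_to_world'].round(3))
f=snap('top','top7.png'); print(plaques(f))
```

```text
[[224. 197.]
 [291. 197.]]
[[ 86. 194.]
 [151. 195.]]
[[0.419 0.286 0.032]
 [0.409 0.334 0.032]
 [0.45  0.153 0.032]
 [0.44  0.203 0.032]] [[-0.196 -0.878 -0.436  0.338]
 [ 0.981 -0.175 -0.088  0.256]
 [ 0.001 -0.445  0.896  0.206]
 [ 0.     0.     0.     1.   ]]
[(0.0235, 0.0031, -88.5, 152, 74), (0.5097, 0.1823, 11.1, 129, 50), (0.5435, 0.0839, 15.1, 129, 48), (0.7742, 0.0063, 83.0, 138, 61)]
```

View pics/top7.png

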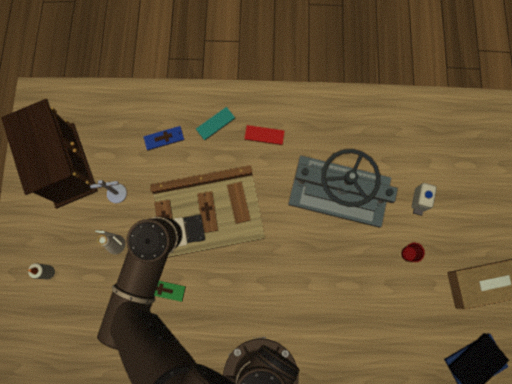

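View pics/s7.png

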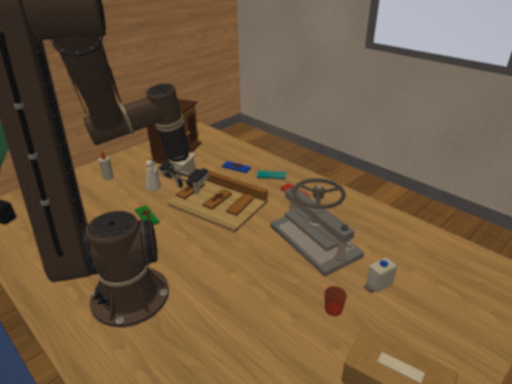

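Run:
```python
from h import *
to([.4228,.3043,.077],11.5,10)
to([.4228,.3043,.039],11.5,10)
```

```text
t 15.3 tcp [0.4378 0.2773 0.0817] psi 11.3 alpha 10.2 jawtilt 0.2 zsign 1.0 open 0.0741 F [0.1 0.  1. ] q [ 1.03  0.19 -0.78  0.27 -0.49 -2.63]
rotvec deg [-0.2 -0.2  0.2] shift now-frame [-0.0101  0.0031  0.0294] shift target-frame [-0.01    0.003   0.0295]
ik [ 1.09  0.21 -0.77  0.29 -0.5  -2.7 ] 0.0
t 15.3 tcp [0.4378 0.2773 0.0817] psi 11.3 alpha 10.2 jawtilt 0.2 zsign 1.0 open 0.0741 F [0.1 0.  1. ] q [ 1.03  0.19 -0.78  0.27 -0.49 -2.63]
rotvec deg [-0.2 -0.2  0.2] shift now-frame [-0.0169  0.0405  0.0293] shift target-frame [-0.0166  0.0405  0.0295]
ik [ 1.07  0.27 -0.84  0.38 -0.37 -2.79] 0.0
```

```bash
python3 -m inch '[{"x":-0.005,"y":0.002,"z":0.015,"ax":0,"ay":0,"az":0},{"x":-0.005,"y":0.002,"z":0.0145,"ax":0,"ay":0,"az":0},{"x":0,"y":0,"z":0,"ax":0,"ay":0,"az":0},{"x":0,"y":0,"z":0,"ax":0,"ay":0,"az":0}]'
python3 - <<'E'
from h import *
to([.4228,.3043,.039],11.5,10)
snap('wrist','w8.png')
E
```

```text
time: 15.8
position: [0.4224, 0.3034, 0.0752]
ee_rot: [0.708, -0.694, -0.132, 0.007]
contact_force: [-0.8, 1.1, -0.2]
opening: 0.0742
t 15.8 tcp [0.4224 0.3034 0.0752] psi 11.3 alpha 10.2 jawtilt 0.2 zsign 1.0 open 0.0742 F [-0.8  1.1 -0.2] q [ 1.09  0.21 -0.78  0.29 -0.48 -2.71]
rotvec deg [-0.1 -0.2  0.2] shift now-frame [-0.0059  0.0357  0.0007] shift target-frame [-0.0058  0.0357  0.0008]
ik [ 1.07  0.27 -0.84  0.38 -0.37 -2.79] 0.0
```

View pics/w8.png

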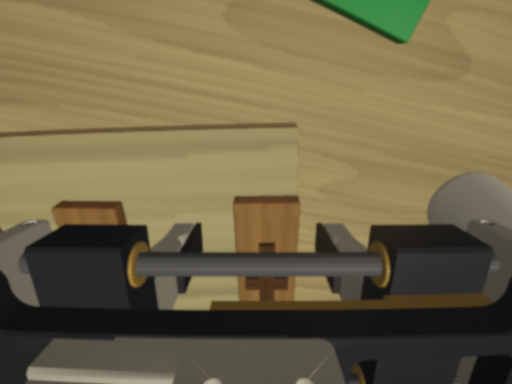

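```bash
python3 -m inch '[{"x":-0.002,"y":0.013,"z":0.002,"ax":0,"ay":0,"az":0},{"x":-0.002,"y":0.013,"z":0,"ax":0,"ay":0,"az":0},{"x":-0.002,"y":0.009,"z":0,"ax":0,"ay":0,"az":0},{"x":0,"y":0,"z":0,"ax":0,"ay":0,"az":0}]'
python3 -m inch '[{"x":0,"y":0,"z":0,"ax":0,"ay":0,"az":0},{"x":0,"y":0,"z":0,"ax":0,"ay":0,"az":0},{"x":0,"y":0,"z":0,"ax":0,"ay":0,"az":0},{"x":0,"y":0,"z":0,"ax":0,"ay":0,"az":0}]' 255 40
python3 - <<'E'
from h import *
st()
E
```

```text
time: 16.35
position: [0.4218, 0.3042, 0.0381]
ee_rot: [0.707, -0.695, -0.131, 0.008]
contact_force: [0.6, 0.8, -0.1]
opening: 0.0737
time: 16.85
position: [0.422, 0.3055, 0.039]
ee_rot: [0.708, -0.694, -0.131, 0.007]
contact_force: [-1.0, 0.6, 3.8]
opening: 0.0495
t 16.85 tcp [0.422  0.3055 0.039 ] psi 11.3 alpha 10.1 jawtilt 0.1 zsign 1.0 open 0.0495 F [-1.   0.6  3.8] q [ 1.08  0.27 -0.85  0.38 -0.37 -2.8 ]
```

```bash
cat > chk2.py <<'E'
from chk import *
pr=np.array([.5911,-.2446]); psi=np.radians(-12.4); X=np.array([np.cos(psi),np.sin(psi)]);Y=np.array([-X[1],X[0]])
def pw(x,y): return pr+x*X+y*Y
if __name__=='__main__':
    for y in (-.085,0,.085):
        for x in (-.18,-.15,-.12):
            for z in (.058,.12): print('press',x,y,z,pw(x,y).round(3),maxal(pw(x,y),-12.4,z,[0,5,8,10,12,14]))
E
python3 chk2.py
```

```text
press -0.18 -0.085 0.058 [ 0.397 -0.289] ([(0, np.float64(0.0)), (5, np.float64(0.0)), (8, np.float64(0.0)), (10, np.float64(0.0)), (12, np.float64(0.0)), (14, np.float64(0.0))], array([-0.23,  0.17, -0.79, -0.01, -0.36, -1.55]))
press -0.18 -0.085 0.12 [ 0.397 -0.289] ([(0, np.float64(0.0)), (5, np.float64(0.0)), (8, np.float64(0.0)), (10, np.float64(0.0)), (12, np.float64(0.0)), (14, np.float64(0.0))], array([-0.23,  0.06, -0.72, -0.01, -0.54, -1.55]))
press -0.15 -0.085 0.058 [ 0.426 -0.295] ([(0, np.float64(0.0)), (5, np.float64(0.0)), (8, np.float64(0.0)), (10, np.float64(0.0)), (12, np.float64(0.0)), (14, np.float64(0.0))], array([-0.23,  0.21, -0.74, -0.01, -0.37, -1.55]))
press -0.15 -0.085 0.12 [ 0.426 -0.295] ([(0, np.float64(0.0)), (5, np.float64(0.0)), (8, np.float64(0.0)), (10, np.float64(0.0)), (12, np.float64(0.0)), (14, np.float64(0.0))], array([-0.23,  0.11, -0.67, -0.01, -0.55, -1.55]))
press -0.12 -0.085 0.058 [ 0.456 -0.302] ([(0, np.float64(0.0)), (5, np.float64(0.0)), (8, np.float64(0.0)), (10, np.float64(0.0)), (12, np.float64(0.0)), (14, np.float64(0.0))], arr
[... 2296 characters left out ...]
-0.23, -2.36]))
press -0.15 0.085 0.12 [ 0.463 -0.129] ([(0, np.float64(0.0)), (5, np.float64(0.0)), (8, np.float64(0.0)), (10, np.float64(0.0)), (12, np.float64(0.0)), (14, np.float64(0.0))], array([ 0.21,  0.03, -0.85,  0.22, -0.48, -2.18]))
press -0.12 0.085 0.058 [ 0.492 -0.136] ([(0, np.float64(0.0)), (5, np.float64(0.0)), (8, np.float64(0.0)), (10, np.float64(0.0)), (12, np.float64(0.0)), (14, np.float64(0.0))], array([ 0.16,  0.19, -0.91,  0.35, -0.26, -2.27]))
press -0.12 0.085 0.12 [ 0.492 -0.136] ([(0, np.float64(0.0)), (5, np.float64(0.0)), (8, np.float64(0.0)), (10, np.float64(0.0)), (12, np.float64(0.0)), (14, np.float64(0.0))], array([ 0.18,  0.08, -0.78,  0.2 , -0.49, -2.13]))
```

```bash
python3 -m inch '[{"x":0.0035,"y":-0.02,"z":0,"ax":0,"ay":0,"az":0},{"x":0.0035,"y":-0.02,"z":0,"ax":0,"ay":0,"az":0},{"x":0.0035,"y":-0.02,"z":0,"ax":0,"ay":0,"az":0},{"x":0.0035,"y":-0.02,"z":0,"ax":0,"ay":0,"az":0},{"x":0,"y":0,"z":0,"ax":0,"ay":0,"az":0}]'
python3 - <<'E'
from chk2 import *
p=pw(-.185,.085); print(p)
to([*p,.12],-12.4,10)
snap('wrist','w9.png')
E
```

```text
time: 17.48
position: [0.422, 0.3056, 0.121]
ee_rot: [0.708, -0.693, -0.132, 0.007]
contact_force: [0.2, 0.5, -1.3]
opening: 0.0498
[ 0.42866813 -0.12185682]
t 17.48 tcp [0.422  0.3056 0.121 ] psi 11.3 alpha 10.2 jawtilt 0.2 zsign 1.0 open 0.0498 F [ 0.2  0.5 -1.3] q [ 1.1   0.14 -0.71  0.24 -0.62 -2.65]
rotvec deg [-4.4 23.3  0.1] shift now-frame [-0.0759 -0.0142 -0.4205] shift target-frame [ 0.0967  0.018  -0.4161]
ik [ 0.23  0.   -0.83  0.14 -0.59 -2.13] 0.0
```

View pics/w9.png

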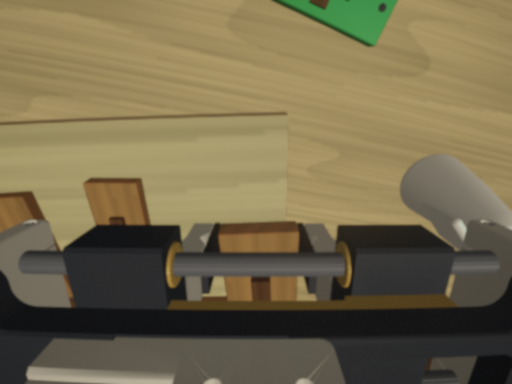

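```bash
python3 -m inch '[{"x":0,"y":0,"z":0,"ax":-1.5,"ay":7.8,"az":0},{"x":0,"y":0,"z":0,"ax":-1.5,"ay":7.8,"az":0},{"x":0,"y":0,"z":0,"ax":-1.4,"ay":7.7,"az":0},{"x":0.012,"y":0.002,"z":-0.052,"ax":0,"ay":0,"az":0},{"x":0.012,"y":0.002,"z":-0.052,"ax":0,"ay":0,"az":0},{"x":0.012,"y":0.002,"z":-0.052,"ax":0,"ay":0,"az":0},{"x":0.012,"y":0.002,"z":-0.052,"ax":0,"ay":0,"az":0},{"x":0.012,"y":0.002,"z":-0.052,"ax":0,"ay":0,"az":0},{"x":0.012,"y":0.002,"z":-0.052,"ax":0,"ay":0,"az":0},{"x":0.012,"y":0.002,"z":-0.052,"ax":0,"ay":0,"az":0},{"x":0.012,"y":0.002,"z":-0.052,"ax":0,"ay":0,"az":0},{"x":0,"y":0,"z":0,"ax":0,"ay":0,"az":0}]'
python3 - <<'E'
from chk2 import *
p=pw(-.185,.085); print(p)
to([*p,.057],-12.4,10)
p=pw(-.116,.085); print(p)
to([*p,.057],-12.4,10)
snap('wrist','w10.png');snap('side','s10.png');snap('top','t10.png')
E
```

```text
time: 19.02
position: [0.4391, -0.1294, 0.1212]
ee_rot: [-0.695, 0.708, -0.021, 0.127]
contact_force: [0.6, -0.2, -0.8]
opening: 0.0494
[ 0.42866813 -0.12185682]
t 19.02 tcp [ 0.4391 -0.1294  0.1212] psi -12.1 alpha 8.6 jawtilt -0.1 zsign 1.0 open 0.0494 F [ 0.6 -0.2 -0.8] q [ 0.2   0.04 -0.77  0.11 -0.63 -2.06]
rotvec deg [ 0.1  0.3 -1.4] shift now-frame [-0.0213  0.0617  0.0053] shift target-frame [-0.0228  0.0612  0.0051]
ik [ 0.22  0.12 -0.94  0.21 -0.36 -2.2 ] 0.0
[ 0.49605852 -0.13667356]
t 19.02 tcp [ 0.4391 -0.1294  0.1212] psi -12.1 alpha 8.6 jawtilt -0.1 zsign 1.0 open 0.0494 F [ 0.6 -0.2 -0.8] q [ 0.2   0.04 -0.77  0.11 -0.63 -2.06]
rotvec deg [ 0.1  0.3 -1.4] shift now-frame [0.0469 0.0721 0.005 ] shift target-frame [0.0451 0.0732 0.0051]
ik [ 0.16  0.22 -0.77  0.16 -0.42 -2.08] 0.0
```

View pics/w10.png

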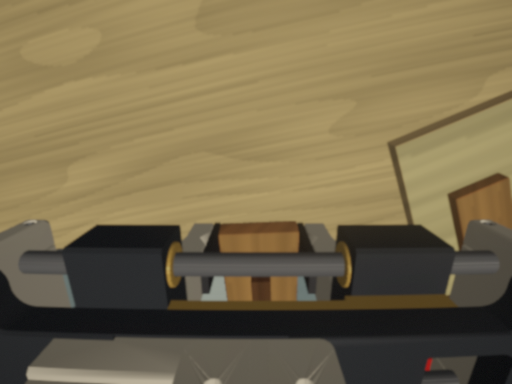

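View pics/s10.png

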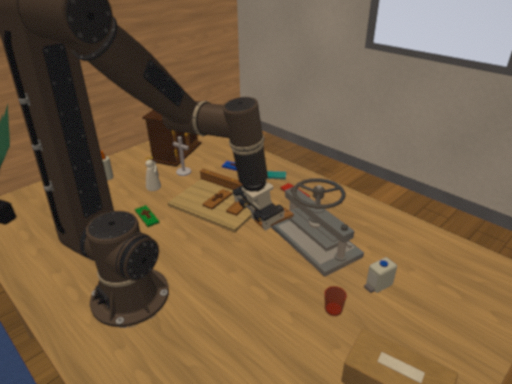

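```bash
python3 -m inch '[{"x":-0.012,"y":0,"z":0,"ax":0.1,"ay":0.3,"az":-1.4},{"x":-0.0027,"y":0.0153,"z":0.0013,"ax":0,"ay":0,"az":0},{"x":-0.0027,"y":0.0153,"z":0.0013,"ax":0,"ay":0,"az":0},{"x":-0.0027,"y":0.0153,"z":0.0013,"ax":0,"ay":0,"az":0},{"x":-0.0027,"y":0.0153,"z":0.0013,"ax":0,"ay":0,"az":0},{"x":0,"y":0,"z":0,"ax":0,"ay":0,"az":0},{"x":0,"y":0,"z":0,"ax":0,"ay":0,"az":0}]'
python3 - <<'E'
from chk2 import *
p=pw(-.116,.085); print(p)
to([*p,.057],-12.4,10)
E
```

```text
time: 20.05
position: [0.4308, -0.1176, 0.059]
ee_rot: [-0.694, 0.707, -0.01, 0.136]
contact_force: [0.1, -0.3, -0.9]
opening: 0.0495
[ 0.49605852 -0.13667356]
t 20.05 tcp [ 0.4308 -0.1176  0.059 ] psi -11.9 alpha 10.2 jawtilt 0.1 zsign 1.0 open 0.0495 F [ 0.1 -0.3 -0.9] q [ 0.23  0.11 -0.94  0.21 -0.37 -2.2 ]
rotvec deg [-0.2  0.5  0.2] shift now-frame [ 0.0664  0.014  -0.0052] shift target-frame [ 0.0665  0.0137 -0.0046]
ik [ 0.16  0.22 -0.77  0.16 -0.42 -2.08] 0.0
```

```bash
python3 -m inch '[{"x":0.0133,"y":0.0028,"z":-0.001,"ax":0,"ay":0.5,"az":0},{"x":0.0133,"y":0.0028,"z":-0.001,"ax":0,"ay":0,"az":0},{"x":0.0133,"y":0.0028,"z":-0.001,"ax":0,"ay":0,"az":0},{"x":0.0133,"y":0.0028,"z":-0.001,"ax":0,"ay":0,"az":0},{"x":0.0133,"y":0.0028,"z":-0.001,"ax":0,"ay":0,"az":0},{"x":0,"y":0,"z":0,"ax":0,"ay":0,"az":0},{"x":0,"y":0,"z":0,"ax":0,"ay":0,"az":0}]'
python3 - <<'E'
from chk2 import *
p=pw(-.116,.085)
to([*p,.051],-12.4,10)
snap('side','s11.png')
c=cv2.imread('pics/s11.png')
cv2.imwrite('pics/s11c.png',cv2.resize(c[150:280,220:380],None,fx=4.5,fy=4.5))
E
```

```text
time: 20.92
position: [0.4951, -0.138, 0.0564]
ee_rot: [-0.694, 0.706, -0.015, 0.139]
contact_force: [0.1, -0.2, -0.6]
opening: 0.0495
t 20.93 tcp [ 0.4951 -0.138   0.0564] psi -12.5 alpha 10.2 jawtilt 0.2 zsign 1.0 open 0.0495 F [ 0.1 -0.2 -0.6] q [ 0.15  0.22 -0.78  0.15 -0.41 -2.08]
rotvec deg [-0.1 -0.2  0.2] shift now-frame [-0.0003  0.0054  0.0015] shift target-frame [-0.0003  0.0054  0.0016]
ik [ 0.16  0.23 -0.78  0.16 -0.4  -2.09] 0.0
```

View pics/s11c.png

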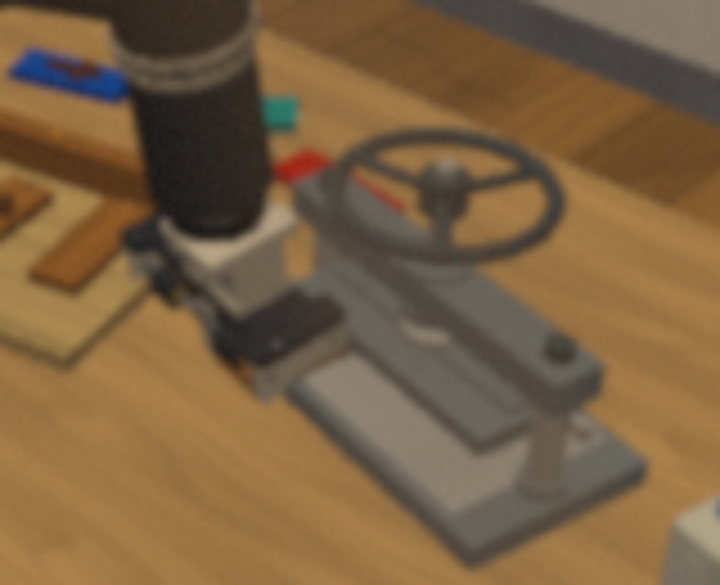

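```bash
python3 -m inch '[{"x":0.009,"y":0.0015,"z":0,"ax":0,"ay":0,"az":0},{"x":0.009,"y":0.0015,"z":0,"ax":0,"ay":0,"az":0},{"x":-0.0005,"y":0.002,"z":0,"ax":0,"ay":0,"az":0},{"x":-0.0005,"y":0.002,"z":0,"ax":0,"ay":0,"az":0},{"x":0,"y":0.001,"z":0,"ax":0,"ay":0,"az":0},{"x":0,"y":0,"z":0,"ax":0,"ay":0,"az":0}]'
python3 - <<'E'
from h import *
st()
E
```

```text
time: 21.72
position: [0.5132, -0.1418, 0.0517]
ee_rot: [-0.694, 0.706, -0.014, 0.139]
contact_force: [-0.6, -0.2, -1.2]
opening: 0.0494
t 21.73 tcp [ 0.5132 -0.1418  0.0517] psi -12.5 alpha 10.2 jawtilt 0.2 zsign 1.0 open 0.0494 F [-0.6 -0.2 -1.2] q [ 0.14  0.26 -0.74  0.15 -0.41 -2.06]
```

```bash
python3 -m inch '[{"x":0,"y":0.001,"z":0,"ax":0,"ay":0,"az":0},{"x":0,"y":0.001,"z":0,"ax":0,"ay":0,"az":0},{"x":0,"y":0,"z":0,"ax":0,"ay":0,"az":0}]'
python3 -m inch '[{"x":0,"y":0,"z":0,"ax":0,"ay":0,"az":0},{"x":0,"y":0,"z":0,"ax":0,"ay":0,"az":0},{"x":0,"y":0,"z":0,"ax":0,"ay":0,"az":0}]' 50 20
python3 - <<'E'
from h import *
st(); snap('wrist','w12.png')
E
```

```text
time: 22.1
position: [0.5136, -0.1418, 0.0508]
ee_rot: [-0.694, 0.706, -0.014, 0.14]
contact_force: [-6.1, 4.2, 13.7]
opening: 0.0495
time: 22.48
position: [0.5139, -0.1419, 0.0498]
ee_rot: [-0.694, 0.706, -0.014, 0.139]
contact_force: [0.7, 0.2, -0.6]
opening: 0.0693
t 22.48 tcp [ 0.5139 -0.1419  0.0498] psi -12.5 alpha 10.2 jawtilt 0.2 zsign 1.0 open 0.0693 F [ 0.7  0.2 -0.6] q [ 0.14  0.26 -0.74  0.15 -0.41 -2.06]
```

View pics/w12.png

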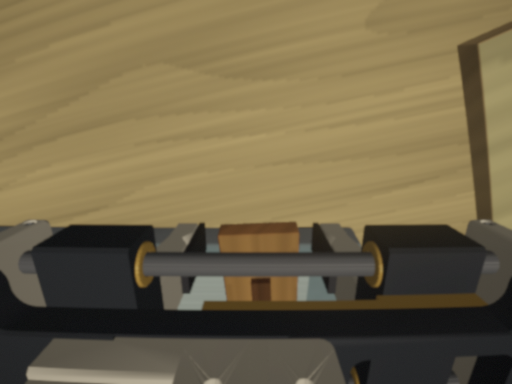

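```bash
python3 -m inch '[{"x":-0.015,"y":-0.0027,"z":0,"ax":0,"ay":0,"az":0},{"x":-0.015,"y":-0.0027,"z":0,"ax":0,"ay":0,"az":0},{"x":-0.015,"y":-0.0027,"z":0,"ax":0,"ay":0,"az":0},{"x":0,"y":0,"z":0,"ax":0,"ay":0,"az":0}]'
python3 -m inch '[{"x":0,"y":-0.003,"z":0,"ax":0,"ay":0,"az":-4},{"x":0,"y":0,"z":0,"ax":0,"ay":0,"az":0},{"x":0,"y":0,"z":0,"ax":0,"ay":0,"az":0},{"x":0,"y":0,"z":0,"ax":0,"ay":0,"az":0},{"x":0,"y":0,"z":0,"ax":0,"ay":0,"az":0}]' 255 20
python3 - <<'E'
from chk2 import *
to([*pw(-.0893,.0845),.0525],-12.4,14)
snap('wrist','w13.png')
E
```

```text
time: 23.02
position: [0.4675, -0.1318, 0.0499]
ee_rot: [-0.694, 0.706, -0.014, 0.139]
contact_force: [-0.5, 1.0, -0.1]
opening: 0.0702
time: 23.65
position: [0.4695, -0.1318, 0.053]
ee_rot: [-0.689, 0.706, 0.01, 0.164]
contact_force: [0.2, 0.1, 0.4]
opening: 0.026
t 23.65 tcp [ 0.4695 -0.1318  0.053 ] psi -12.5 alpha 14.2 jawtilt 0.2 zsign 1.0 open 0.026 F [0.2 0.1 0.4] q [ 0.16  0.16 -0.99  0.44 -0.21 -2.37]
rotvec deg [-0.1 -0.2  0.2] shift now-frame [0.0519 0.0136 0.0006] shift target-frame [0.052  0.0134 0.0005]
ik [ 0.14  0.24 -0.83  0.31 -0.28 -2.21] 0.0
```

View pics/w13.png

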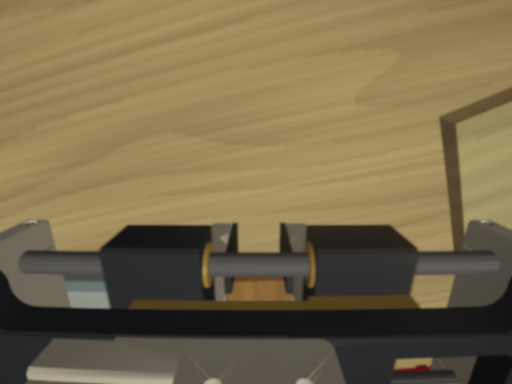

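```bash
python3 -m inch '[{"x":0.008,"y":0.002,"z":0,"ax":0,"ay":0,"az":0},{"x":0.008,"y":0.002,"z":0,"ax":0,"ay":0,"az":0},{"x":0.007,"y":0.002,"z":0,"ax":0,"ay":0,"az":0},{"x":0.006,"y":0.0015,"z":0,"ax":0,"ay":0,"az":0},{"x":0.006,"y":0.0015,"z":0,"ax":0,"ay":0,"az":0},{"x":0.006,"y":0.0015,"z":0,"ax":0,"ay":0,"az":0},{"x":0.005,"y":0.0013,"z":0,"ax":0,"ay":0,"az":0},{"x":0.004,"y":0.001,"z":0,"ax":0,"ay":0,"az":0},{"x":0,"y":0,"z":0,"ax":0,"ay":0,"az":0}]' 180 20
python3 - <<'E'
from chk2 import *
to([*pw(-.0893,.0845),.0525],-12.4,14)
snap('side','s14.png')
c=cv2.imread('pics/s14.png')
cv2.imwrite('pics/s14c.png',cv2.resize(c[150:280,220:380],None,fx=4.5,fy=4.5))
E
```

```text
time: 24.82
position: [0.5194, -0.143, 0.0527]
ee_rot: [-0.689, 0.706, 0.011, 0.164]
contact_force: [-0.4, 0.4, -0.1]
opening: 0.0259
t 24.82 tcp [ 0.5194 -0.143   0.0527] psi -12.5 alpha 14.2 jawtilt 0.2 zsign 1.0 open 0.0259 F [-0.4  0.4 -0.1] q [ 0.14  0.24 -0.84  0.32 -0.27 -2.22]
rotvec deg [-0.1 -0.2  0.2] shift now-frame [0.0024 0.0008 0.0007] shift target-frame [0.0024 0.0008 0.0007]
ik [ 0.14  0.24 -0.83  0.31 -0.28 -2.21] 0.0
```

View pics/s14c.png

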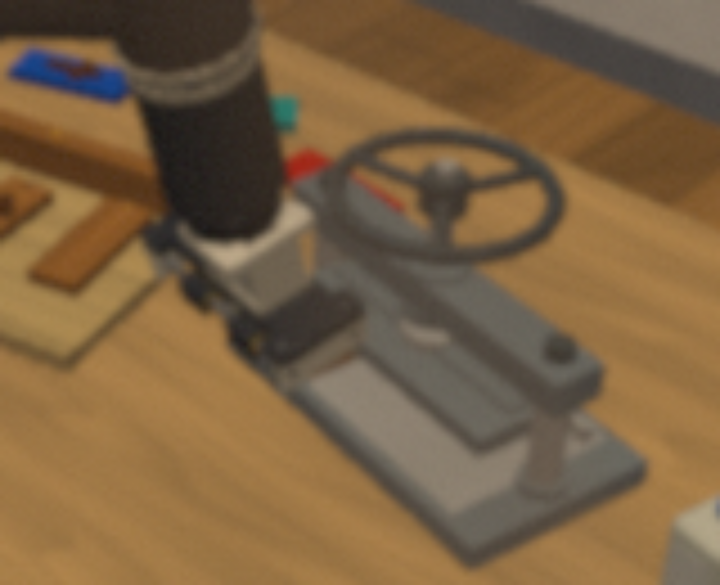

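```bash
python3 -m inch '[{"x":0.0015,"y":0.0003,"z":0,"ax":0,"ay":0,"az":0},{"x":0.001,"y":0.0003,"z":0,"ax":0,"ay":0,"az":0},{"x":0,"y":0,"z":0,"ax":0,"ay":0,"az":0}]'
python3 -m inch '[{"x":-0.015,"y":-0.006,"z":0,"ax":0,"ay":0,"az":0},{"x":-0.03,"y":-0.03,"z":0,"ax":0,"ay":0,"az":0},{"x":-0.03,"y":-0.05,"z":0,"ax":0,"ay":0,"az":0},{"x":0,"y":-0.03,"z":0.06,"ax":0,"ay":0,"az":2},{"x":0,"y":0,"z":0.06,"ax":0,"ay":0,"az":2},{"x":0,"y":0,"z":0.06,"ax":0,"ay":0,"az":0},{"x":0,"y":0,"z":0,"ax":0,"ay":0,"az":0}]' 40
python3 - <<'E'
from chk2 import *
f=snap('top','t15.png'); print(plaques(f))
c=cv2.imread('pics/t15.png')
cv2.imwrite('pics/t15c.png',cv2.resize(c[135:245,280:440],None,fx=5,fy=5,interpolation=cv2.INTER_CUBIC))
print(proj(f,[[*pw(-.076,.06),.044],[*pw(-.076,.11),.044]])); st()
E
```

```text
time: 25.25
position: [0.5215, -0.1436, 0.0527]
ee_rot: [-0.689, 0.706, 0.01, 0.164]
contact_force: [-1.2, 0.4, 0.9]
opening: 0.0263
time: 26.12
position: [0.4628, 0.0536, 0.1459]
ee_rot: [-0.695, 0.706, -0.012, 0.138]
contact_force: [-0.9, -0.3, -0.9]
opening: 0.0738
[(0.024, -0.0384, 71.7, 124, 52), (0.0994, 0.0013, -82.4, 143, 43), (0.2787, -0.6122, 7.9, 120, 35), (0.7739, 0.006, 83.0, 138, 61)]
[[317.29703069 207.62451595]
 [302.06507625 203.92459562]]
t 26.18 tcp [0.4616 0.0516 0.1453] psi -12.3 alpha 10.2 jawtilt 0.2 zsign 1.0 open 0.0737 F [ 0.1 -0.9  0. ] q [ 0.64  0.   -0.78  0.21 -0.68 -2.59]
```

View pics/t15.png

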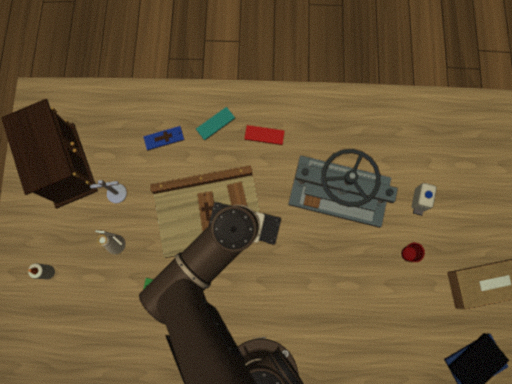

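View pics/t15c.png

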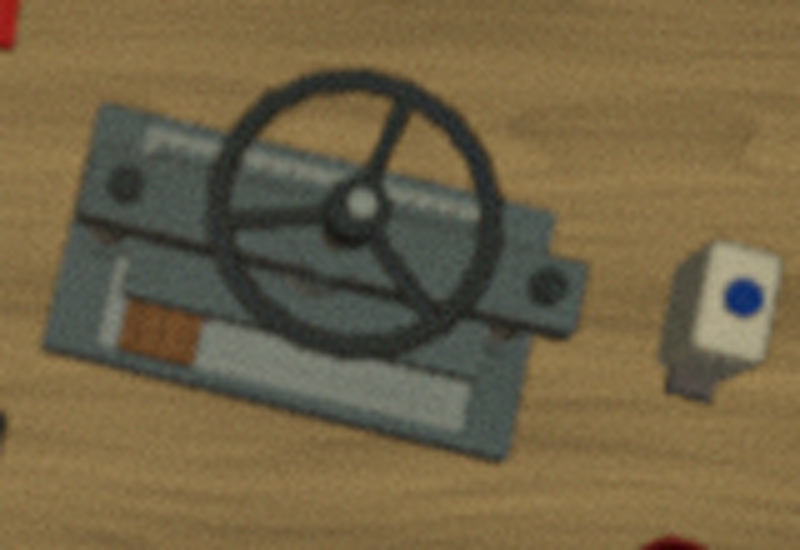

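Run:
```python
from chk2 import *
to([.4547,.172,.078],10.8,10)
```

```text
t 26.18 tcp [0.4616 0.0516 0.1453] psi -12.3 alpha 10.2 jawtilt 0.2 zsign 1.0 open 0.0737 F [ 0.1 -0.9  0. ] q [ 0.64  0.   -0.78  0.21 -0.68 -2.59]
rotvec deg [  3.9 -22.8   0.2] shift now-frame [-0.0438  0.0608  0.116 ] shift target-frame [0.0039 0.069  0.1195]
ik [ 0.84  0.15 -0.84  0.24 -0.46 -2.43] 0.0
```

```bash
python3 -m inch '[{"x":0,"y":0,"z":0,"ax":1.3,"ay":-7.6,"az":0},{"x":0,"y":0,"z":0,"ax":1.3,"ay":-7.6,"az":0},{"x":0,"y":0,"z":0,"ax":1.3,"ay":-7.6,"az":0.2},{"x":0.001,"y":0,"z":0.04,"ax":0,"ay":0,"az":0},{"x":0.001,"y":0.023,"z":0.04,"ax":0,"ay":0,"az":0},{"x":0.001,"y":0.023,"z":0.04,"ax":0,"ay":0,"az":0},{"x":0.001,"y":0.023,"z":0,"ax":0,"ay":0,"az":0},{"x":0,"y":0,"z":0,"ax":0,"ay":0,"az":0},{"x":0,"y":0,"z":0,"ax":0,"ay":0,"az":0}]'
python3 - <<'E'
from chk2 import *
to([.4547,.172,.039],10.8,10)
f=snap('wrist','w16.png')
c=(.5097,.1825);p=10.8
u=np.array([np.cos(np.radians(p)),np.sin(np.radians(p))]); v=np.array([-u[1],u[0]])
print(proj(f,[[*(np.array(c)-.065*u+k*.025*v),.032] for k in (-1,1)]).round(0))
E
```

```text
time: 27.3
position: [0.455, 0.1696, 0.0785]
ee_rot: [0.707, -0.696, -0.126, 0.003]
contact_force: [-0.1, 0.4, 0.5]
opening: 0.074
t 27.3 tcp [0.455  0.1696 0.0785] psi 10.5 alpha 10.0 jawtilt -0.0 zsign 1.0 open 0.074 F [-0.1  0.4  0.5] q [ 0.84  0.14 -0.84  0.24 -0.46 -2.43]
rotvec deg [ 0.1 -0.2  0. ] shift now-frame [-0.0067  0.0389  0.0024] shift target-frame [-0.0067  0.0389  0.0024]
ik [ 0.83  0.22 -0.91  0.34 -0.32 -2.53] 0.0
[[228. 200.]
 [296. 200.]]
```

View pics/w16.png

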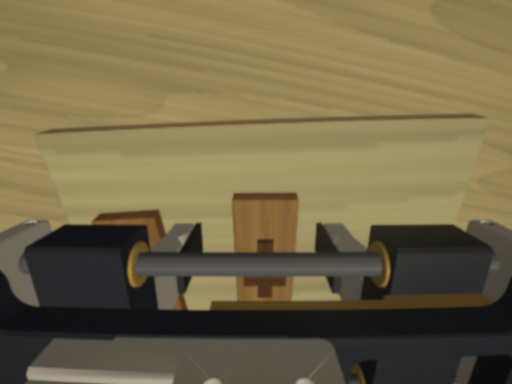

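```bash
python3 -m inch '[{"x":-0.0022,"y":0.014,"z":0.0024,"ax":0,"ay":0,"az":0},{"x":-0.0022,"y":0.014,"z":0,"ax":0,"ay":0,"az":0},{"x":-0.0022,"y":0.011,"z":0,"ax":0,"ay":0,"az":0},{"x":0,"y":0,"z":0,"ax":0,"ay":0,"az":0}]'
python3 -m inch '[{"x":0,"y":0,"z":0,"ax":0,"ay":0,"az":0},{"x":0,"y":0,"z":0,"ax":0,"ay":0,"az":0},{"x":0,"y":0,"z":0,"ax":0,"ay":0,"az":0},{"x":0,"y":0,"z":0,"ax":0,"ay":0,"az":0},{"x":0.0035,"y":-0.02,"z":0,"ax":0,"ay":0,"az":0},{"x":0.0035,"y":-0.02,"z":0,"ax":0,"ay":0,"az":0},{"x":0.0035,"y":-0.02,"z":0,"ax":0,"ay":0,"az":0},{"x":0.0035,"y":-0.02,"z":0,"ax":0,"ay":0,"az":0},{"x":0,"y":0,"z":0,"ax":0,"ay":0,"az":0}]' 255 40
python3 - <<'E'
from chk2 import *
to([*pw(-.19,0),.12],-12.4,10)
E
```

```text
time: 27.85
position: [0.4547, 0.1721, 0.0387]
ee_rot: [0.707, -0.696, -0.126, 0.003]
contact_force: [-0.3, -0.1, 0.8]
opening: 0.0737
time: 28.98
position: [0.4551, 0.1736, 0.1209]
ee_rot: [0.708, -0.695, -0.127, 0.003]
contact_force: [0.0, 0.4, -1.2]
opening: 0.0492
t 28.98 tcp [0.4551 0.1736 0.1209] psi 10.6 alpha 10.2 jawtilt 0.1 zsign 1.0 open 0.0492 F [ 0.   0.4 -1.2] q [ 0.85  0.08 -0.77  0.19 -0.59 -2.39]
rotvec deg [-4.1 22.7  0.1] shift now-frame [-0.1165 -0.0205 -0.3618] shift target-frame [ 0.032   0.0065 -0.3793]
ik [ 0.    0.02 -0.78  0.07 -0.6  -1.84] 0.0
```

```bash
python3 -m inch '[{"x":0,"y":0,"z":0,"ax":-1.4,"ay":7.6,"az":0},{"x":0,"y":0,"z":0,"ax":-1.4,"ay":7.6,"az":0},{"x":0,"y":0,"z":0,"ax":-1.3,"ay":7.5,"az":0},{"x":0.004,"y":0.001,"z":-0.0475,"ax":0,"ay":0,"az":0},{"x":0.004,"y":0.001,"z":-0.0475,"ax":0,"ay":0,"az":0},{"x":0.004,"y":0.001,"z":-0.0475,"ax":0,"ay":0,"az":0},{"x":0.004,"y":0.001,"z":-0.0475,"ax":0,"ay":0,"az":0},{"x":0.004,"y":0.001,"z":-0.0475,"ax":0,"ay":0,"az":0},{"x":0.004,"y":0.001,"z":-0.0475,"ax":0,"ay":0,"az":0},{"x":0.004,"y":0.001,"z":-0.0475,"ax":0,"ay":0,"az":0},{"x":0.004,"y":0.001,"z":-0.0475,"ax":0,"ay":0,"az":0},{"x":0,"y":0,"z":0,"ax":0,"ay":0,"az":0}]'
python3 - <<'E'
from chk2 import *
to([*pw(-.19,0),.057],-12.4,10)
snap('wrist','w17.png')
E
```

```text
time: 30.48
position: [0.4032, -0.2079, 0.1169]
ee_rot: [-0.693, 0.708, -0.018, 0.139]
contact_force: [-0.1, 1.6, -0.1]
opening: 0.0498
t 30.48 tcp [ 0.4032 -0.2079  0.1169] psi -12.8 alpha 9.9 jawtilt -0.1 zsign 1.0 open 0.0498 F [-0.1  1.6 -0.1] q [-0.01  0.03 -0.79  0.07 -0.59 -1.84]
rotvec deg [ 0.2 -0.4 -0.1] shift now-frame [-0.009   0.0592  0.0046] shift target-frame [-0.009   0.0592  0.0045]
ik [ 0.    0.14 -0.87  0.1  -0.39 -1.88] 0.0
```

View pics/w17.png

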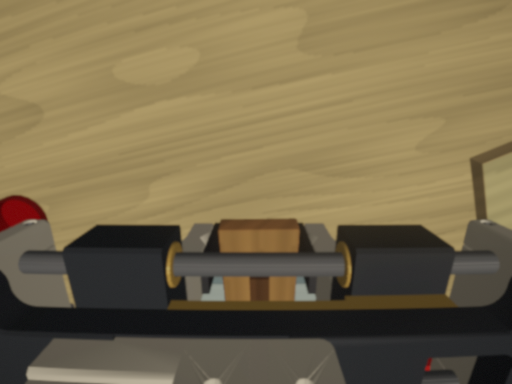

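```bash
python3 -m inch '[{"x":-0.0022,"y":0.0148,"z":0.001,"ax":0,"ay":-0.4,"az":0},{"x":-0.0022,"y":0.0148,"z":0.001,"ax":0,"ay":0,"az":0},{"x":-0.0022,"y":0.0148,"z":0.001,"ax":0,"ay":0,"az":0},{"x":-0.0022,"y":0.0148,"z":0.001,"ax":0,"ay":0,"az":0},{"x":0,"y":0,"z":0,"ax":0,"ay":0,"az":0},{"x":0.0128,"y":0.0022,"z":0,"ax":0,"ay":0,"az":0},{"x":0.0128,"y":0.0022,"z":0,"ax":0,"ay":0,"az":0},{"x":0.0128,"y":0.0022,"z":0,"ax":0,"ay":0,"az":0},{"x":0.0128,"y":0.0022,"z":0,"ax":0,"ay":0,"az":0},{"x":0.0128,"y":0.0022,"z":0,"ax":0,"ay":0,"az":0},{"x":0,"y":0,"z":0,"ax":0,"ay":0,"az":0}]'
python3 - <<'E'
from chk2 import *
to([*pw(-.112,0),.0515],-12.4,10)
E
```

```text
time: 31.9
position: [0.4718, -0.2157, 0.0584]
ee_rot: [-0.693, 0.708, -0.012, 0.136]
contact_force: [-0.4, -0.3, -1.1]
opening: 0.0495
t 31.9 tcp [ 0.4718 -0.2157  0.0584] psi -12.1 alpha 10.1 jawtilt -0.2 zsign 1.0 open 0.0495 F [-0.4 -0.3 -1.1] q [-0.02  0.23 -0.73  0.08 -0.44 -1.83]
rotvec deg [0.1 0.4 0.1] shift now-frame [ 0.0093  0.0087 -0.0027] shift target-frame [ 0.0094  0.0087 -0.0027]
ik [-0.04  0.26 -0.71  0.07 -0.43 -1.81] 0.0
```

```bash
python3 -m inch '[{"x":0.0105,"y":0.002,"z":-0.0027,"ax":0,"ay":0.3,"az":0},{"x":-0.0005,"y":0.0025,"z":0,"ax":0,"ay":0,"az":0},{"x":-0.0005,"y":0.0025,"z":0,"ax":0,"ay":0,"az":0},{"x":-0.0002,"y":0.0015,"z":0,"ax":0,"ay":0,"az":0},{"x":-0.0002,"y":0.0012,"z":0,"ax":0,"ay":0,"az":0},{"x":0,"y":0,"z":0,"ax":0,"ay":0,"az":0}]'
```

```text
time: 32.65
position: [0.4804, -0.2203, 0.0508]
ee_rot: [-0.693, 0.708, -0.014, 0.137]
contact_force: [-2.6, 0.8, 3.2]
opening: 0.0494
```

Contact; release, back off, tilt to α≈17 and push.

```bash
python3 -m inch '[{"x":0,"y":0,"z":0,"ax":0,"ay":0,"az":0},{"x":0,"y":0,"z":0,"ax":0,"ay":0,"az":0},{"x":0,"y":0,"z":0,"ax":0,"ay":0,"az":0},{"x":-0.015,"y":-0.0027,"z":0,"ax":0,"ay":0,"az":0},{"x":-0.015,"y":-0.0027,"z":0,"ax":0,"ay":0,"az":0},{"x":-0.015,"y":-0.0027,"z":0,"ax":0,"ay":0,"az":0},{"x":0,"y":0,"z":0,"ax":0,"ay":0,"az":0}]' 85 20
python3 -m inch '[{"x":0,"y":-0.003,"z":0,"ax":0,"ay":0,"az":-3.4},{"x":0,"y":0,"z":0,"ax":0,"ay":0,"az":-3.4},{"x":0,"y":0,"z":0,"ax":0,"ay":0,"az":0},{"x":0,"y":0,"z":0,"ax":0,"ay":0,"az":0}]' 180 20
python3 - <<'E'
from chk2 import *
to([*pw(-.09,0),.0525],-12.4,17)
snap('wrist','w18.png')
E
```

```text
time: 33.52
position: [0.4343, -0.2103, 0.0508]
ee_rot: [-0.693, 0.708, -0.014, 0.137]
contact_force: [-0.3, -0.4, 0.1]
opening: 0.0584
time: 34.02
position: [0.4345, -0.2111, 0.0538]
ee_rot: [-0.684, 0.707, 0.027, 0.177]
contact_force: [-0.2, -0.6, -0.8]
opening: 0.0275
t 34.02 tcp [ 0.4345 -0.2111  0.0538] psi -12.4 alpha 16.7 jawtilt -0.1 zsign 1.0 open 0.0275 F [-0.2 -0.6 -0.8] q [-0.04  0.14 -1.02  0.4  -0.14 -2.14]
rotvec deg [ 0.1  0.1 -0.3] shift now-frame [0.0669 0.0214 0.0009] shift target-frame [0.0667 0.0218 0.0009]
ik [-0.04  0.25 -0.83  0.25 -0.21 -1.98] 0.0
```

View pics/w18.png

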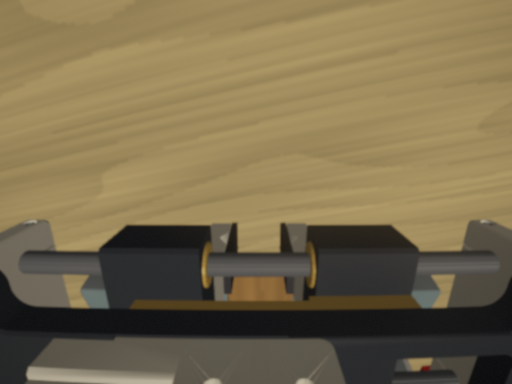

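```bash
python3 -m inch '[{"x":0.0095,"y":0.003,"z":0.0009,"ax":0,"ay":0,"az":0},{"x":0.0075,"y":0.0024,"z":0,"ax":0,"ay":0,"az":0},{"x":0.007,"y":0.0022,"z":0,"ax":0,"ay":0,"az":0},{"x":0.007,"y":0.0022,"z":0,"ax":0,"ay":0,"az":0},{"x":0.007,"y":0.0022,"z":0,"ax":0,"ay":0,"az":0},{"x":0.007,"y":0.0022,"z":0,"ax":0,"ay":0,"az":0},{"x":0.007,"y":0.0022,"z":0,"ax":0,"ay":0,"az":0},{"x":0.006,"y":0.002,"z":0,"ax":0,"ay":0,"az":0},{"x":0.005,"y":0.0016,"z":0,"ax":0,"ay":0,"az":0},{"x":0.004,"y":0.0014,"z":0,"ax":0,"ay":0,"az":0},{"x":0,"y":0,"z":0,"ax":0,"ay":0,"az":0}]'
python3 - <<'E'
from chk2 import *
to([*pw(-.09,0),.0525],-12.4,17)
E
```

```text
time: 35.45
position: [0.5043, -0.225, 0.0529]
ee_rot: [-0.684, 0.707, 0.027, 0.178]
contact_force: [-0.8, 0.2, -0.9]
opening: 0.0258
t 35.45 tcp [ 0.5043 -0.225   0.0529] psi -12.3 alpha 16.8 jawtilt -0.1 zsign 1.0 open 0.0258 F [-0.8  0.2 -0.9] q [-0.04  0.25 -0.82  0.23 -0.22 -1.97]
rotvec deg [ 0.   0.1 -0.2] shift now-frame [-0.0011  0.     -0.0005] shift target-frame [-0.0011  0.     -0.0005]
ik [-0.04  0.25 -0.83  0.25 -0.21 -1.98] 0.0
```

```bash
python3 -m inch '[{"x":-0.029,"y":-0.009,"z":0,"ax":0,"ay":0,"az":0},{"x":-0.029,"y":-0.009,"z":0,"ax":0,"ay":0,"az":0},{"x":0.01,"y":-0.04,"z":0,"ax":0,"ay":0,"az":3.5},{"x":0.01,"y":-0.04,"z":0.03,"ax":0,"ay":0,"az":3.5},{"x":0,"y":0,"z":0.06,"ax":0,"ay":0,"az":0},{"x":0,"y":0,"z":0.06,"ax":0,"ay":0,"az":0},{"x":0,"y":0,"z":0,"ax":0,"ay":0,"az":0}]' 40
python3 - <<'E'
from chk2 import *
f=snap('top','t19.png'); print(plaques(f,.037))
c=cv2.imread('pics/t19.png')
cv2.imwrite('pics/t19c.png',cv2.resize(c[135:275,130:440],None,fx=2.5,fy=2.5,interpolation=cv2.INTER_CUBIC))
E
```

```text
time: 36.33
position: [0.4779, -0.0637, 0.1328]
ee_rot: [-0.692, 0.709, -0.011, 0.137]
contact_force: [0.2, -0.7, -0.2]
opening: 0.0738
[(0.7723, 0.0061, 83.0, 137, 61)]
```

View pics/t19c.png

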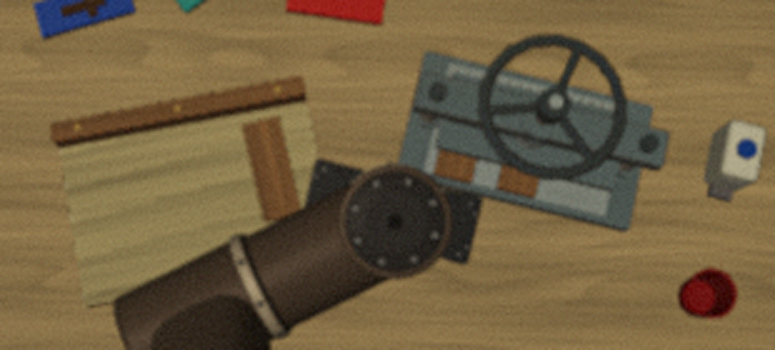

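```bash
cat > chk3.py <<'E'
from chk2 import *
bo=np.array([.6002,.2004]); bp=np.radians(12.4); BX=np.array([np.cos(bp),np.sin(bp)]);BY=np.array([-BX[1],BX[0]])
def bw(x,y): return bo+x*BX+y*BY
if __name__=='__main__':
    print('A in board', [(np.array([.5425,.083])-bo)@BX,(np.array([.5425,.083])-bo)@BY])
    for nm,xy,z,als in [('lift',bw(-.14,-.1),.12,range(10,-90,-10)),('stop',bw(.0,-.1),.15,range(-90,11,10)),('mid',bw(-.06,-.1),.16,range(0,-80,-10)),('low',bw(-.05,-.1),.1,[-60])]:
        print(nm,xy.round(3),*maxal(xy,12.4,z,als))
    u=np.array([np.cos(np.radians(14.7)),np.sin(np.radians(14.7))])
    p=np.array([.5425,.083])-.056*u
    to([*p,.085],14.7,10)
E
python3 chk3.py
```

```text
A in board [np.float64(-0.08156391786929468), np.float64(-0.10227109709889176)]
lift [0.485 0.073] [(10, np.float64(0.0)), (0, np.float64(0.0)), (-10, np.float64(0.0)), (-20, np.float64(0.0)), (-30, np.float64(0.0)), (-40, np.float64(0.0)), (-50, np.float64(0.0)), (-60, np.float64(0.0)), (-70, np.float64(0.0)), (-80, np.float64(0.0))] [ 0.4   1.01  0.28 -0.23 -2.23 -1.74]
stop [0.622 0.103] [(-90, np.float64(0.0)), (-80, np.float64(0.0)), (-70, np.float64(0.0)), (-60, np.float64(0.0)), (-50, np.float64(0.0)), (-40, np.float64(0.0)), (-30, np.float64(0.0)), (-20, np.float64(0.0)), (-10, np.float64(0.0)), (0, np.float64(0.0)), (10, np.float64(0.0))] [ 0.5   0.27 -0.39  0.07 -0.74 -1.91]
mid [0.563 0.09 ] [(0, np.float64(0.0)), (-10, np.float64(0.0)), (-20, np.float64(0.0)), (-30, np.float64(0.0)), (-40, np.float64(0.0)), (-50, np.float64(0.0)), (-60, np.float64(0.0)), (-70, np.float64(0.0))] [ 0.39  0.98  0.5  -0.21 -2.29 -1.77]
low [0.573 0.092] [(-60, np.float64(0.0))] [ 0.39  0.96  0.42 -0.17 -2.07 -1.74]
t 36.38 tcp [ 0.477  -0.0654  0.1323] psi -12.2 alpha 10.2 jawtilt -0.3 zsign 1.0 open 0.0737 F [ 0.2 -0.9 -0.3] q [ 0.35  0.05 -0.76  0.17 -0.62 -2.26]
rotvec deg [  5.  -26.4   0.1] shift now-frame [-0.0253  0.0428  0.1338] shift target-frame [0.0361 0.0544 0.1269]
ik [ 0.58  0.14 -0.77  0.12 -0.49 -1.99] 0.0
```

```bash
python3 -m inch '[{"x":0,"y":0,"z":0,"ax":1.7,"ay":-8.8,"az":0},{"x":0,"y":0,"z":0,"ax":1.7,"ay":-8.8,"az":0},{"x":0,"y":0,"z":0,"ax":1.6,"ay":-8.8,"az":0},{"x":0.012,"y":0.0,"z":0.042,"ax":0,"ay":0,"az":0},{"x":0.012,"y":0.018,"z":0.042,"ax":0,"ay":0,"az":0},{"x":0.012,"y":0.018,"z":0.042,"ax":0,"ay":0,"az":0},{"x":0,"y":0.018,"z":0,"ax":0,"ay":0,"az":0},{"x":0,"y":0,"z":0,"ax":0,"ay":0,"az":0},{"x":0,"y":0,"z":0,"ax":0,"ay":0,"az":0}]'
python3 - <<'E'
from chk3 import *
u=np.array([np.cos(np.radians(14.7)),np.sin(np.radians(14.7))]); v=np.array([-u[1],u[0]])
p=np.array([.5425,.083])-.056*u
to([*p,.043],14.7,10)
f=snap('wrist','w20.png')
print(proj(f,[[*(np.array([.5425,.083])-.065*u+k*.025*v),.037] for k in (-1,1)]).round(0))
E
```

```text
time: 37.5
position: [0.4887, 0.0648, 0.0855]
ee_rot: [0.706, -0.691, -0.149, 0.026]
contact_force: [0.9, 0.1, 0.6]
opening: 0.0743
t 37.5 tcp [0.4887 0.0648 0.0855] psi 14.3 alpha 10.1 jawtilt -0.1 zsign 1.0 open 0.0743 F [0.9 0.1 0.6] q [ 0.57  0.14 -0.77  0.12 -0.49 -2.  ]
rotvec deg [ 0.1 -0.4  0.1] shift now-frame [-0.0068  0.0419  0.004 ] shift target-frame [-0.0067  0.0419  0.004 ]
ik [ 0.58  0.22 -0.83  0.16 -0.36 -2.04] 0.0
[[230. 200.]
 [297. 199.]]
```

View pics/w20.png

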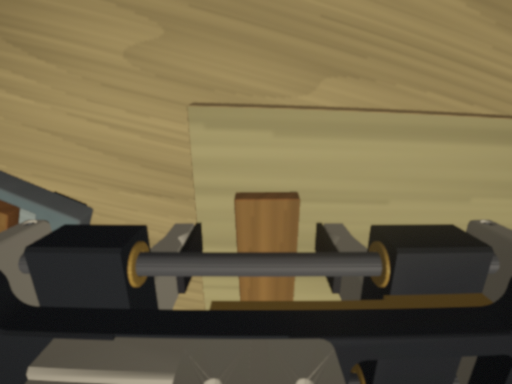

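```bash
python3 -m inch '[{"x":-0.0025,"y":0.016,"z":0.003,"ax":0,"ay":-0.4,"az":0},{"x":-0.0025,"y":0.016,"z":0,"ax":0,"ay":0,"az":0},{"x":-0.002,"y":0.012,"z":0,"ax":0,"ay":0,"az":0},{"x":0,"y":0,"z":0,"ax":0,"ay":0,"az":0}]'
python3 -m inch '[{"x":0,"y":0,"z":0,"ax":0,"ay":0,"az":0},{"x":0,"y":0,"z":0,"ax":0,"ay":0,"az":0},{"x":0,"y":0,"z":0,"ax":0,"ay":0,"az":0},{"x":0,"y":0,"z":0,"ax":0,"ay":0,"az":0},{"x":0.0035,"y":-0.02,"z":0,"ax":0,"ay":0,"az":0},{"x":0.0035,"y":-0.02,"z":0,"ax":0,"ay":0,"az":0},{"x":0.0035,"y":-0.02,"z":0,"ax":0,"ay":0,"az":0},{"x":0.0035,"y":-0.02,"z":0,"ax":0,"ay":0,"az":0},{"x":0.0035,"y":-0.02,"z":0,"ax":0,"ay":0,"az":0},{"x":0,"y":0,"z":0,"ax":0,"ay":0,"az":0}]' 255 50
python3 - <<'E'
from chk3 import *
to([*bw(-.06,-.1),.17],12.4,10)
E
```

```text
time: 38.05
position: [0.4884, 0.0679, 0.0406]
ee_rot: [0.706, -0.691, -0.152, 0.029]
contact_force: [-0.5, -0.0, -0.7]
opening: 0.0737
time: 39.3
position: [0.4889, 0.0694, 0.1433]
ee_rot: [0.706, -0.691, -0.153, 0.028]
contact_force: [0.4, 0.3, -2.7]
opening: 0.0494
t 39.3 tcp [0.4889 0.0694 0.1433] psi 14.8 alpha 10.2 jawtilt -0.1 zsign 1.0 open 0.0494 F [ 0.4  0.3 -2.7] q [ 0.58  0.05 -0.69  0.09 -0.66 -1.97]
rotvec deg [-0.4  2.4  0.2] shift now-frame [ 0.0805 -0.0126  0.0008] shift target-frame [ 0.0803 -0.0129  0.0041]
ik [ 0.54  0.15 -0.5   0.08 -0.76 -1.94] 0.0
```

```bash
python3 -m inch '[{"x":0.005,"y":-0.03,"z":0,"ax":-0.4,"ay":2.4,"az":0},{"x":0,"y":0,"z":0,"ax":0,"ay":0,"az":10},{"x":0,"y":0,"z":0,"ax":0,"ay":0,"az":10},{"x":0,"y":0,"z":0,"ax":0,"ay":0,"az":10},{"x":0,"y":0,"z":0,"ax":0,"ay":0,"az":10},{"x":0,"y":0,"z":0,"ax":0,"ay":0,"az":10},{"x":0,"y":0,"z":0,"ax":0,"ay":0,"az":10},{"x":0,"y":0,"z":0,"ax":0,"ay":0,"az":10},{"x":0,"y":0,"z":0,"ax":0,"ay":0,"az":10},{"x":0,"y":0,"z":0,"ax":0,"ay":0,"az":10},{"x":0,"y":0,"z":0,"ax":0,"ay":0,"az":0},{"x":0,"y":0,"z":0,"ax":0,"ay":0,"az":0}]'
python3 - <<'E'
from chk3 import *
to([*bw(-.02,-.1),.17],12.4,-80)
snap('side','s21.png');snap('top','t21.png')
c=cv2.imread('pics/s21.png')
cv2.imwrite('pics/s21c.png',cv2.resize(c[90:250,120:320],None,fx=4,fy=3.7))
E
```

```text
time: 40.8
position: [0.4883, 0.0688, 0.172]
ee_rot: [-0.49, 0.589, -0.392, -0.508]
contact_force: [-0.4, 0.1, -0.6]
opening: 0.0495
t 40.8 tcp [0.4883 0.0688 0.172 ] psi 12.4 alpha -79.7 jawtilt -0.1 zsign 1.0 open 0.0495 F [-0.4  0.1 -0.6] q [ 0.39  0.94  0.29 -0.23 -2.29 -1.76]
rotvec deg [ 0.  -0.1  0.3] shift now-frame [ 0.023  -0.1153  0.0045] shift target-frame [ 0.0224 -0.1154  0.0044]
ik [ 0.37  1.12  0.73 -0.28 -2.55 -1.83] 0.0
```

View pics/s21c.png

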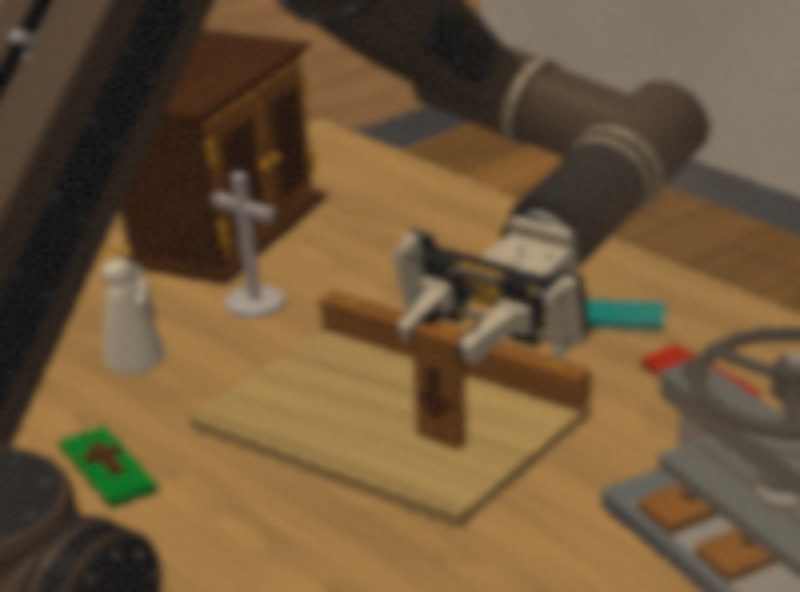

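Run:
```python
from chk3 import *
to([*bw(.001,-.103),.165],12.4,-80)
```

```text
t 40.9 tcp [0.4885 0.069  0.1744] psi 12.4 alpha -79.5 jawtilt -0.1 zsign 1.0 open 0.049 F [ 0.1  0.  -0.1] q [ 0.39  0.94  0.29 -0.23 -2.29 -1.76]
rotvec deg [ 0.  -0.1  0.5] shift now-frame [ 0.0345 -0.1343  0.0014] shift target-frame [ 0.0333 -0.1346  0.0013]
ik [ 0.37  1.17  0.82 -0.29 -2.6  -1.85] 0.0
```

```bash
python3 -m inch '[{"x":0.008,"y":-0.033,"z":0.001,"ax":0,"ay":0,"az":0.5},{"x":0.008,"y":-0.033,"z":0,"ax":0,"ay":0,"az":0},{"x":0.008,"y":-0.033,"z":0,"ax":0,"ay":0,"az":0},{"x":0.005,"y":-0.02,"z":0,"ax":0,"ay":0,"az":0},{"x":0.0037,"y":-0.0153,"z":0,"ax":0,"ay":0,"az":0},{"x":0,"y":0,"z":0,"ax":0,"ay":0,"az":0},{"x":0,"y":0,"z":0,"ax":0,"ay":0,"az":0}]'
python3 - <<'E'
from chk3 import *
to([*bw(.001,-.103),.143],12.4,-80)
snap('side','s22.png');snap('top','t22.png')
c=cv2.imread('pics/s22.png')
cv2.imwrite('pics/s22c.png',cv2.resize(c[90:250,120:320],None,fx=4,fy=3.7))
E
```

```text
time: 41.78
position: [0.6222, 0.0995, 0.1648]
ee_rot: [-0.488, 0.587, -0.395, -0.511]
contact_force: [0.4, -0.9, -0.9]
opening: 0.0494
t 41.77 tcp [0.6222 0.0995 0.1648] psi 12.4 alpha -80.2 jawtilt -0.1 zsign 1.0 open 0.0494 F [ 0.4 -0.9 -0.9] q [ 0.37  1.16  0.81 -0.29 -2.6  -1.85]
rotvec deg [-0.  -0.1 -0.2] shift now-frame [0.0217 0.0026 0.0003] shift target-frame [0.0216 0.0026 0.0003]
ik [ 0.37  1.19  0.81 -0.28 -2.57 -1.83] 0.0
```

View pics/s22c.png

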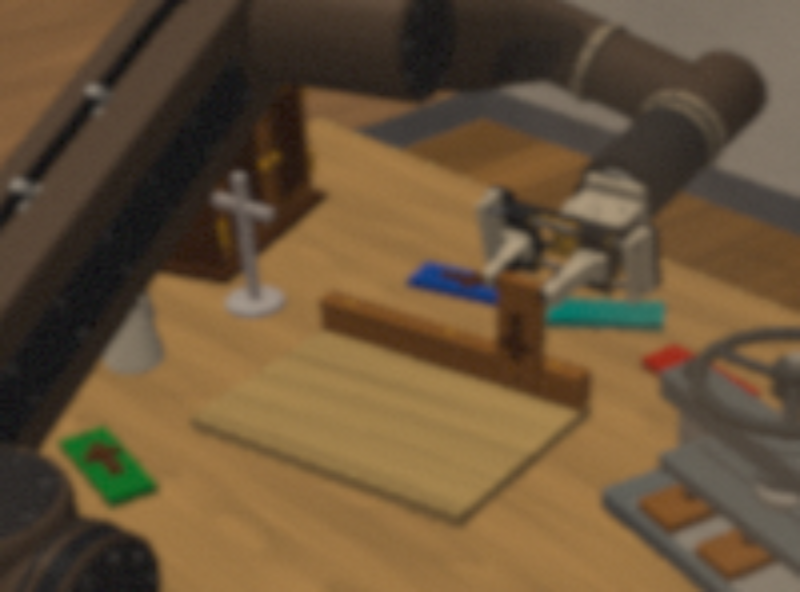

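```bash
python3 -m inch '[{"x":0.009,"y":0.001,"z":0,"ax":0,"ay":0,"az":0},{"x":0.008,"y":0.001,"z":0,"ax":0,"ay":0,"az":0},{"x":0.004,"y":0.0005,"z":0,"ax":0,"ay":0,"az":0},{"x":0.002,"y":0,"z":0,"ax":0,"ay":0,"az":0},{"x":0,"y":0,"z":0,"ax":0,"ay":0,"az":0},{"x":0,"y":0,"z":0,"ax":0,"ay":0,"az":0}]'
python3 - <<'E'
from chk3 import *
s,M=st(); d=s['position'][:2]-bo; print('board frame',d@BX,d@BY)
E
```

```text
time: 42.62
position: [0.6239, 0.0996, 0.1403]
ee_rot: [-0.487, 0.587, -0.396, -0.512]
contact_force: [-0.8, 0.6, 2.1]
opening: 0.0493
t 42.62 tcp [0.6239 0.0996 0.1403] psi 12.4 alpha -80.4 jawtilt -0.1 zsign 1.0 open 0.0493 F [-0.8  0.6  2.1] q [ 0.37  1.19  0.81 -0.28 -2.58 -1.84]
board frame 0.0014693295472122951 -0.10352417586091137
```

```bash
python3 -m inch '[{"x":0.001,"y":0,"z":0,"ax":0,"ay":0,"az":0},{"x":0,"y":0,"z":0,"ax":0,"ay":0,"az":0},{"x":0,"y":0,"z":0,"ax":0,"ay":0,"az":0}]' 255 4
python3 -m inch '[{"x":-0.0018,"y":0.0002,"z":0,"ax":0,"ay":0,"az":-10},{"x":-0.0018,"y":0.0002,"z":0,"ax":0,"ay":0,"az":-10},{"x":0,"y":0,"z":0,"ax":0,"ay":0,"az":0}]'
python3 - <<'E'
from chk3 import *
st()
snap('side','s23.png')
c=cv2.imread('pics/s23.png')
cv2.imwrite('pics/s23c.png',cv2.resize(c[130:220,190:300],None,fx=7,fy=6.5))
E
```

```text
time: 43.0
position: [0.6241, 0.0997, 0.1397]
ee_rot: [-0.487, 0.587, -0.396, -0.512]
contact_force: [-1.4, 2.3, 5.7]
opening: 0.0503
time: 43.38
position: [0.6242, 0.0996, 0.1467]
ee_rot: [-0.571, 0.648, -0.284, -0.416]
contact_force: [0.1, -0.1, 0.2]
opening: 0.0501
t 43.38 tcp [0.6242 0.0996 0.1467] psi 12.4 alpha -59.7 jawtilt -0.1 zsign 1.0 open 0.0501 F [ 0.1 -0.1  0.2] q [ 0.38  0.99  0.62 -0.18 -2.23 -1.76]
```

View pics/s23c.png

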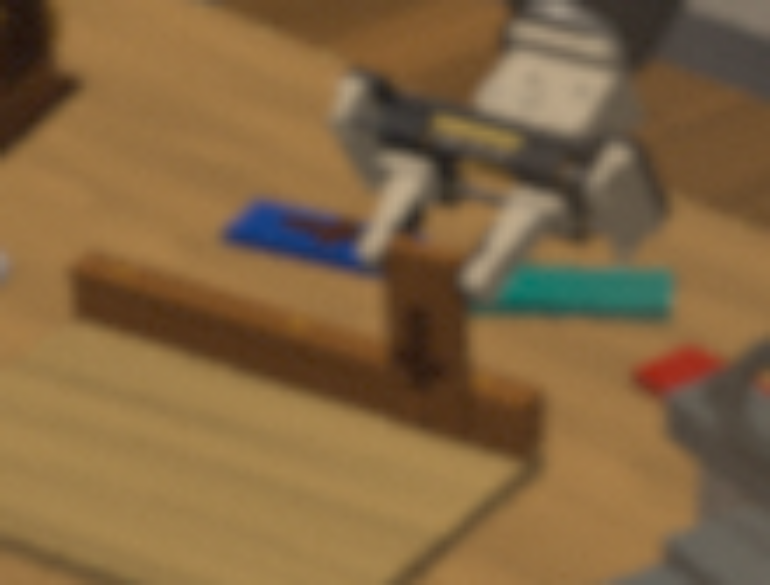

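```bash
python3 -m inch '[{"x":0.0003,"y":0.002,"z":0,"ax":0,"ay":0,"az":-10},{"x":-0.0008,"y":0.0012,"z":0,"ax":0,"ay":0,"az":-10},{"x":-0.0018,"y":0.0002,"z":0,"ax":0,"ay":0,"az":-10},{"x":0,"y":0,"z":0,"ax":0,"ay":0,"az":0}]'
python3 - <<'E'
from chk3 import *
s,M=st(); d=s['position'][:2]-bo; print('board frame',d@BX,d@BY)
snap('side','s24.png')
c=cv2.imread('pics/s24.png')
cv2.imwrite('pics/s24c.png',cv2.resize(c[130:220,190:300],None,fx=7,fy=6.5))
E
```

```text
time: 43.92
position: [0.6173, 0.0982, 0.1443]
ee_rot: [-0.659, 0.699, -0.11, -0.256]
contact_force: [0.5, 0.1, -0.2]
opening: 0.0504
t 43.92 tcp [0.6173 0.0982 0.1443] psi 12.4 alpha -30.2 jawtilt -0.1 zsign 1.0 open 0.0504 F [ 0.5  0.1 -0.2] q [ 0.41  0.67  0.23 -0.1  -1.65 -1.75]
board frame -0.005215304772589113 -0.10347168795930183
```

View pics/s24c.png

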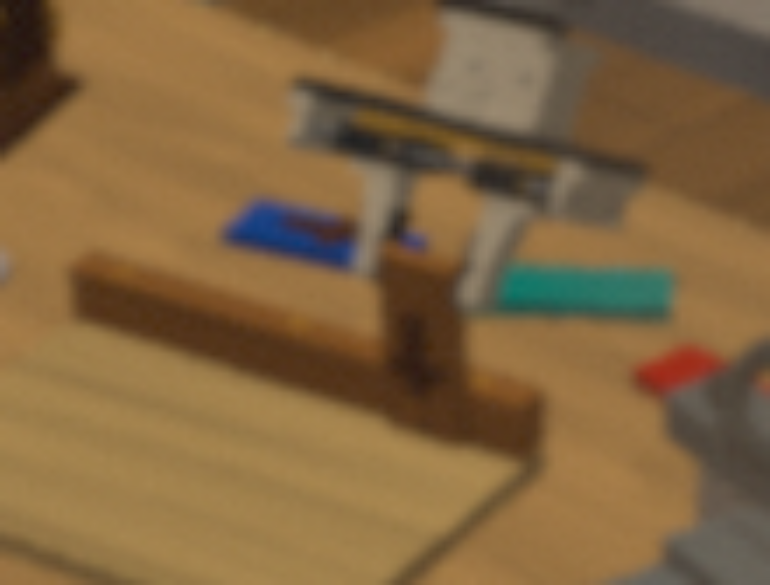

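```bash
python3 -m inch '[{"x":-0.0018,"y":0.0002,"z":0,"ax":0,"ay":0,"az":-10},{"x":-0.0018,"y":0.0002,"z":0,"ax":0,"ay":0,"az":-10},{"x":-0.0018,"y":0.0002,"z":0,"ax":0,"ay":0,"az":-10},{"x":0,"y":0.006,"z":0,"ax":0,"ay":0,"az":0},{"x":0,"y":0,"z":0,"ax":0,"ay":0,"az":0}]'
python3 -m inch '[{"x":0,"y":0,"z":0,"ax":0,"ay":0,"az":0},{"x":0,"y":0,"z":0,"ax":0,"ay":0,"az":0},{"x":0,"y":0,"z":0,"ax":0,"ay":0,"az":0}]' 255 50
python3 - <<'E'
from chk3 import *
s,M=st(); d=s['position'][:2]-bo; print('board frame',d@BX,d@BY)
snap('side','s25.png')
c=cv2.imread('pics/s25.png')
cv2.imwrite('pics/s25c.png',cv2.resize(c[130:220,190:300],None,fx=7,fy=6.5))
to([*bw(-.055,-.103),.20],12.4,0)
E
```

```text
time: 44.6
position: [0.6132, 0.0973, 0.1358]
ee_rot: [-0.702, 0.704, 0.072, -0.08]
contact_force: [0.7, 0.2, -0.8]
opening: 0.0499
time: 44.98
position: [0.6135, 0.0973, 0.1365]
ee_rot: [-0.702, 0.704, 0.073, -0.079]
contact_force: [-0.4, -0.3, -2.0]
opening: 0.0496
t 44.98 tcp [0.6135 0.0973 0.1365] psi 12.3 alpha -0.5 jawtilt -0.1 zsign 1.0 open 0.0496 F [-0.4 -0.3 -2. ] q [ 0.47  0.36 -0.24 -0.   -0.97 -1.83]
board frame -0.009149025589069458 -0.10351742253291331
t 45.02 tcp [0.6134 0.0973 0.1367] psi 12.3 alpha -0.5 jawtilt -0.1 zsign 1.0 open 0.0495 F [ 0.2 -0.3 -1.2] q [ 0.47  0.36 -0.24 -0.   -0.97 -1.83]
rotvec deg [ 0.1 -0.1 -0.5] shift now-frame [-0.0463 -0.0629  0.0004] shift target-frame [-0.0457 -0.0633  0.0005]
ik [ 0.49  0.23 -0.27 -0.   -1.07 -1.85] 0.0
```

View pics/s25c.png

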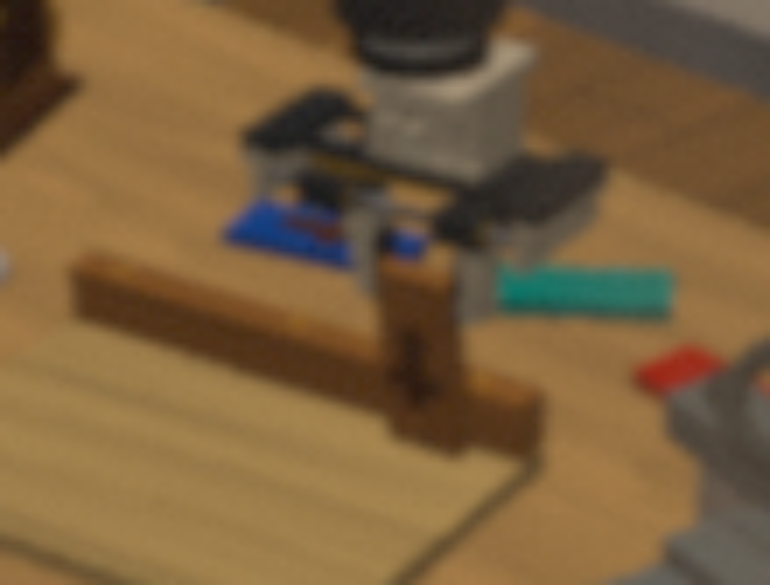

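```bash
python3 -m inch '[{"x":0,"y":-0.02,"z":0,"ax":0,"ay":0,"az":0},{"x":-0.023,"y":-0.02,"z":0,"ax":0,"ay":0,"az":0},{"x":-0.028,"y":0,"z":0,"ax":0,"ay":0,"az":0},{"x":0,"y":0,"z":0,"ax":0,"ay":0,"az":10},{"x":0,"y":0,"z":0,"ax":0,"ay":0,"az":10},{"x":0,"y":0,"z":0,"ax":0,"ay":0,"az":10},{"x":0,"y":0,"z":0,"ax":0,"ay":0,"az":10},{"x":0,"y":0,"z":0,"ax":0,"ay":0,"az":10},{"x":0,"y":0,"z":0,"ax":0,"ay":0,"az":10},{"x":0,"y":0,"z":0,"ax":0,"ay":0,"az":0},{"x":0,"y":0,"z":0,"ax":0,"ay":0,"az":0}]'
python3 - <<'E'
from chk3 import *
to([*bw(-.06,-.103),.09],12.4,-60)
snap('side','s26.png')
c=cv2.imread('pics/s26.png')
cv2.imwrite('pics/s26c.png',cv2.resize(c[110:240,150:310],None,fx=5,fy=4.6))
E
```

```text
time: 46.4
position: [0.5642, 0.0865, 0.1774]
ee_rot: [-0.569, 0.647, -0.287, -0.418]
contact_force: [-0.4, 0.0, -0.4]
opening: 0.0493
t 46.4 tcp [0.5642 0.0865 0.1774] psi 12.4 alpha -60.2 jawtilt -0.1 zsign 1.0 open 0.0493 F [-0.4  0.  -0.4] q [ 0.39  0.87  0.43 -0.18 -2.16 -1.76]
rotvec deg [ 0.  -0.1 -0.2] shift now-frame [0.0757 0.0437 0.0007] shift target-frame [0.0755 0.044  0.0005]
ik [ 0.39  0.95  0.38 -0.17 -2.04 -1.74] 0.0
```

View pics/s26c.png

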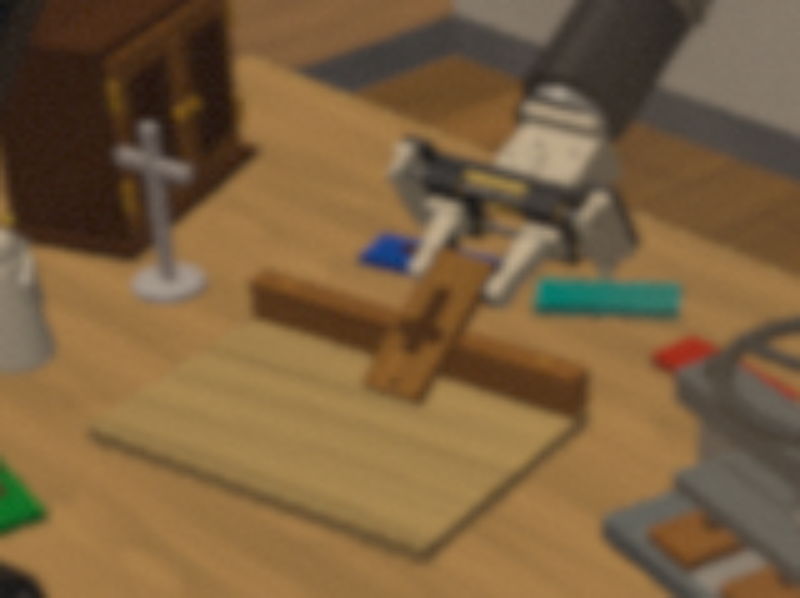

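```bash
python3 -m inch '[{"x":0.018,"y":0.0104,"z":0,"ax":0,"ay":0,"az":0},{"x":0.018,"y":0.0104,"z":0,"ax":0,"ay":0,"az":0},{"x":0.018,"y":0.0104,"z":0,"ax":0,"ay":0,"az":0},{"x":0.018,"y":0.0104,"z":0,"ax":0,"ay":0,"az":0},{"x":0.004,"y":0.0023,"z":0,"ax":0,"ay":0,"az":0},{"x":0,"y":0,"z":0,"ax":0,"ay":0,"az":0}]'
python3 -m inch '[{"x":0.0026,"y":0.0015,"z":0,"ax":0,"ay":0,"az":0},{"x":0.0017,"y":0.001,"z":0,"ax":0,"ay":0,"az":0},{"x":0,"y":0,"z":0,"ax":0,"ay":0,"az":0}]'
```

```text
time: 47.2
position: [0.563, 0.0861, 0.0892]
ee_rot: [-0.568, 0.646, -0.289, -0.419]
contact_force: [0.2, 0.9, -1.4]
opening: 0.0496
time: 47.58
position: [0.563, 0.0862, 0.0849]
ee_rot: [-0.569, 0.646, -0.288, -0.419]
contact_force: [1.1, 0.2, -1.2]
opening: 0.0492
```

```bash
python3 -m inch '[{"x":0.0017,"y":0.001,"z":0,"ax":0,"ay":0,"az":0},{"x":0.0017,"y":0.001,"z":0,"ax":0,"ay":0,"az":0},{"x":0,"y":0,"z":0,"ax":0,"ay":0,"az":0}]'
python3 -c "
from h import *
snap('side','s27.png')
c=cv2.imread('pics/s27.png')
cv2.imwrite('pics/s27c.png',cv2.resize(c[110:240,150:310],None,fx=5,fy=4.6))"
```

```text
time: 47.95
position: [0.5629, 0.086, 0.0817]
ee_rot: [-0.568, 0.646, -0.288, -0.419]
contact_force: [1.2, 0.2, 4.3]
opening: 0.0494
```

View pics/s27c.png

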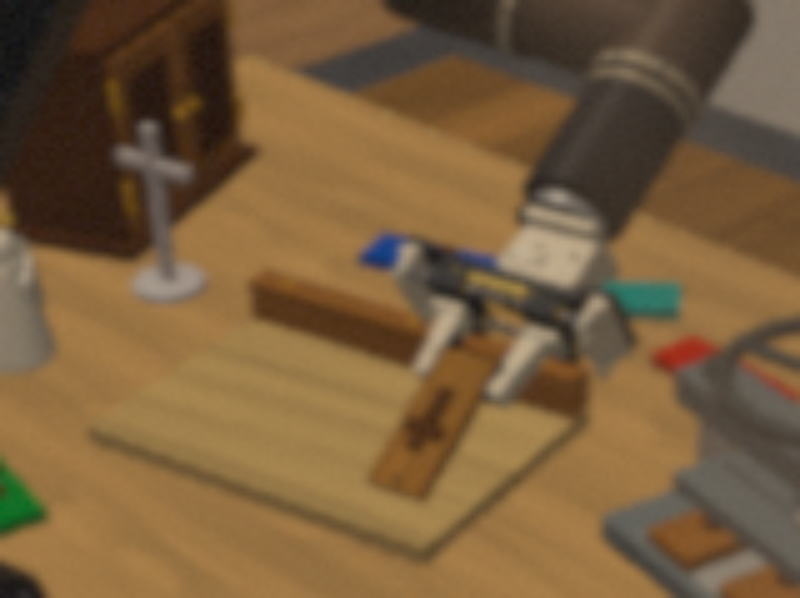

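```bash
python3 -m inch '[{"x":0,"y":0,"z":0,"ax":0,"ay":0,"az":0},{"x":0,"y":0,"z":0,"ax":0,"ay":0,"az":0},{"x":0,"y":0,"z":0,"ax":0,"ay":0,"az":0},{"x":0,"y":0,"z":0,"ax":0,"ay":0,"az":0}]' 40 20
python3 -m inch '[{"x":-0.03,"y":-0.017,"z":0,"ax":0,"ay":0,"az":0},{"x":-0.045,"y":-0.026,"z":0,"ax":0,"ay":0,"az":0},{"x":-0.045,"y":-0.026,"z":0,"ax":0,"ay":0,"az":0},{"x":0,"y":0,"z":0,"ax":0,"ay":0,"az":-10},{"x":0,"y":0,"z":0,"ax":0,"ay":0,"az":-10},{"x":0,"y":0,"z":0,"ax":0,"ay":0,"az":-10},{"x":0,"y":0,"z":0,"ax":0,"ay":0,"az":-10},{"x":0,"y":0,"z":0,"ax":0,"ay":0,"az":-10},{"x":0,"y":0,"z":0,"ax":0,"ay":0,"az":-10},{"x":-0.05,"y":0,"z":-0.03,"ax":0,"ay":0,"az":-10},{"x":-0.01,"y":0,"z":-0.06,"ax":0,"ay":0,"az":0},{"x":0,"y":0,"z":-0.06,"ax":0,"ay":0,"az":0}]'
python3 - <<'E'
from chk3 import *
st()
f=snap('top','t28.png'); print(plaques(f))
snap('side','s28.png')
c=cv2.imread('pics/s28.png')
cv2.imwrite('pics/s28c.png',cv2.resize(c[110:240,150:310],None,fx=5,fy=4.6))
E
```

```text
time: 48.5
position: [0.5628, 0.0862, 0.0806]
ee_rot: [-0.569, 0.646, -0.288, -0.419]
contact_force: [-0.1, -0.4, 0.6]
opening: 0.0734
time: 50.0
position: [0.5345, -0.0739, 0.22]
ee_rot: [0.706, -0.694, -0.137, 0.017]
contact_force: [2.8, 0.8, 0.5]
opening: 0.0741
t 50.0 tcp [ 0.5345 -0.0739  0.22  ] psi 12.5 alpha 9.8 jawtilt -0.1 zsign 1.0 open 0.0741 F [2.8 0.8 0.5] q [ 0.23  0.06 -0.44  0.   -0.89 -1.58]
[(0.2786, -0.6127, 8.7, 121, 36), (0.774, 0.0063, 83.0, 138, 61)]
```

View pics/s28c.png

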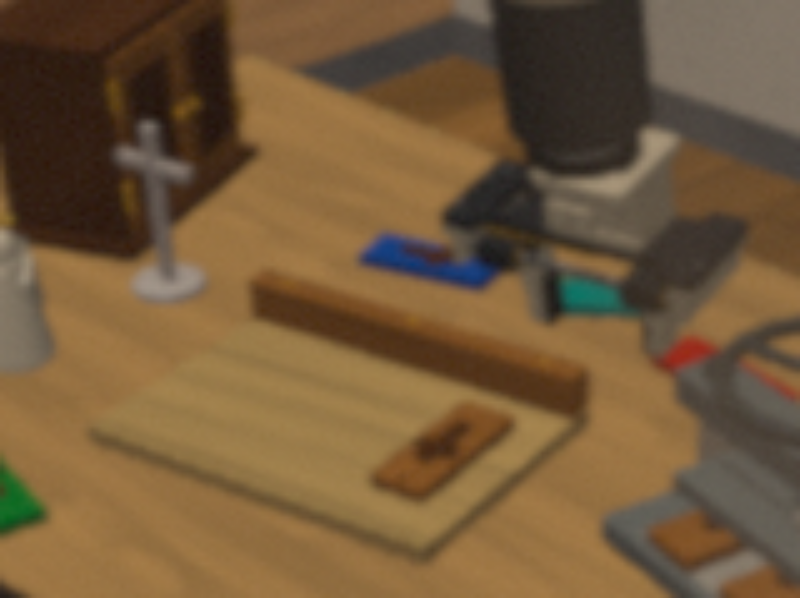

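View pics/t28.png

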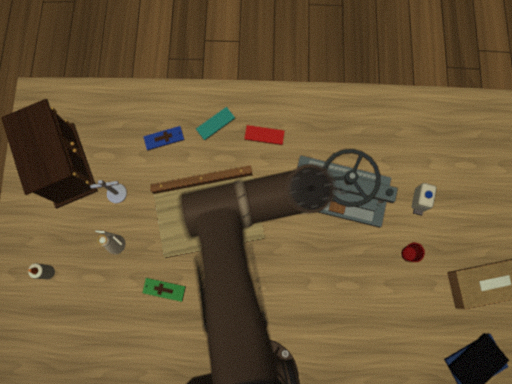

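Run:
```python
from chk3 import *
f=grab_frame('side')
c=np.array([(372,478),(420,496),(515,422),(467,402)],float); px=np.c_[c[:,0]/5+150,c[:,1]/4.6+110]
P=atz(f,px,.032)[:,:2]; print(P.round(3)); print('board',[(((p-bo)@BX).round(3),((p-bo)@BY).round(3)) for p in P]); m=P.mean(0)
ax=(P[2]+P[3]-P[0]-P[1])/2; print(m,np.hypot(*ax),np.degrees(np.arctan2(ax[1],ax[0])))
u=ax/np.hypot(*ax)
to([*(m-.056*u),.085],np.degrees(np.arctan2(ax[1],ax[0])),10)
```

```text
[[0.458 0.081]
 [0.466 0.036]
 [0.59  0.061]
 [0.585 0.111]]
board [(np.float64(-0.165), np.float64(-0.086)), (np.float64(-0.166), np.float64(-0.131)), (np.float64(-0.039), np.float64(-0.134)), (np.float64(-0.034), np.float64(-0.084))]
[0.52484658 0.07234902] 0.12893342648096107 12.309137638968716
t 50.15 tcp [ 0.537  -0.0755  0.2189] psi 12.1 alpha 9.7 jawtilt -0.1 zsign 1.0 open 0.074 F [0.9 0.4 0. ] q [ 0.22  0.07 -0.44  0.   -0.9  -1.59]
rotvec deg [ 0.1 -0.2 -0.3] shift now-frame [-0.0589  0.1255  0.1471] shift target-frame [-0.0591  0.1255  0.147 ]
ik [ 0.59  0.11 -0.82  0.14 -0.48 -2.07] 0.0
```

```bash
python3 -m inch '[{"x":-0.015,"y":0.02,"z":0.05,"ax":0,"ay":0,"az":0},{"x":-0.02,"y":0.03,"z":0.05,"ax":0,"ay":0,"az":0},{"x":-0.024,"y":0.0375,"z":0.04,"ax":0,"ay":0,"az":0},{"x":0,"y":0.038,"z":0.009,"ax":0,"ay":0,"az":0},{"x":0,"y":0,"z":0,"ax":0,"ay":0,"az":0},{"x":0,"y":0,"z":0,"ax":0,"ay":0,"az":0}]'
python3 - <<'E'
from chk3 import *
f=snap('wrist','w29.png')
u=BX; v=BY
c=np.array([.525,.0735])
print(proj(f,[[*(c-.065*u+k*.025*v),.032] for k in (-1,1)]).round(0))
to([*(c-.056*u),.039],12.4,10)
E
```

```text
time: 50.9
position: [0.4695, 0.0651, 0.0852]
ee_rot: [0.706, -0.695, -0.135, 0.017]
contact_force: [0.8, -0.1, 0.4]
opening: 0.0739
[[221. 196.]
 [287. 196.]]
t 50.95 tcp [0.4698 0.065  0.0856] psi 12.4 alpha 9.7 jawtilt -0.1 zsign 1.0 open 0.0738 F [-0.   0.4  0.9] q [ 0.6   0.11 -0.81  0.14 -0.49 -2.08]
rotvec deg [ 0.1 -0.  -0.3] shift now-frame [-0.0081  0.0459 -0.0035] shift target-frame [-0.0084  0.0459 -0.0035]
ik [ 0.59  0.2  -0.89  0.2  -0.32 -2.13] 0.0
```

View pics/w29.png

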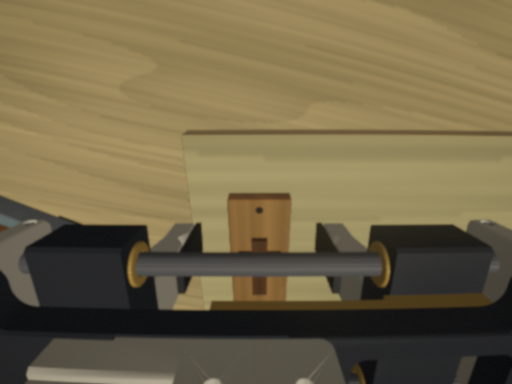

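```bash
python3 -m inch '[{"x":-0.0028,"y":0.016,"z":-0.003,"ax":0,"ay":0,"az":0},{"x":-0.0028,"y":0.016,"z":0,"ax":0,"ay":0,"az":0},{"x":-0.0025,"y":0.014,"z":0,"ax":0,"ay":0,"az":0},{"x":0,"y":0,"z":0,"ax":0,"ay":0,"az":0}]'
python3 -m inch '[{"x":0,"y":0,"z":0,"ax":0,"ay":0,"az":0},{"x":0,"y":0,"z":0,"ax":0,"ay":0,"az":0},{"x":0,"y":0,"z":0,"ax":0,"ay":0,"az":0},{"x":0,"y":0,"z":0,"ax":0,"ay":0,"az":0},{"x":0.0035,"y":-0.02,"z":0,"ax":0,"ay":0,"az":0},{"x":0.0035,"y":-0.02,"z":0,"ax":0,"ay":0,"az":0},{"x":0.0035,"y":-0.02,"z":0,"ax":0,"ay":0,"az":0},{"x":0.0035,"y":-0.02,"z":0,"ax":0,"ay":0,"az":0},{"x":0,"y":0,"z":0,"ax":0,"ay":0,"az":0}]' 255 40
python3 - <<'E'
from chk3 import *
to([*pw(-.195,-.083),.12],-12.4,10)
E
```

```text
time: 51.45
position: [0.4696, 0.0609, 0.0381]
ee_rot: [0.706, -0.695, -0.134, 0.017]
contact_force: [-0.8, -0.7, 0.1]
opening: 0.0741
time: 52.58
position: [0.4704, 0.0623, 0.1202]
ee_rot: [0.707, -0.694, -0.136, 0.016]
contact_force: [0.6, -0.9, -1.2]
opening: 0.0495
t 52.58 tcp [0.4704 0.0623 0.1202] psi 12.4 alpha 9.7 jawtilt -0.0 zsign 1.0 open 0.0495 F [ 0.6 -0.9 -1.2] q [ 0.6   0.06 -0.76  0.11 -0.6  -2.04]
rotvec deg [-4.2 24.4 -0.3] shift now-frame [-0.1574 -0.0266 -0.3193] shift target-frame [-0.0111 -0.0018 -0.3568]
ik [-0.23  0.07 -0.7  -0.   -0.62 -1.56] 0.0
```

```bash
python3 -m inch '[{"x":0,"y":0,"z":0,"ax":-1.4,"ay":8.2,"az":0},{"x":0,"y":0,"z":0,"ax":-1.4,"ay":8.1,"az":0},{"x":0,"y":0,"z":0,"ax":-1.4,"ay":8.1,"az":-0.3},{"x":-0.0015,"y":0,"z":-0.045,"ax":0,"ay":0,"az":0},{"x":-0.0015,"y":0,"z":-0.045,"ax":0,"ay":0,"az":0},{"x":-0.0015,"y":0,"z":-0.045,"ax":0,"ay":0,"az":0},{"x":-0.0015,"y":0,"z":-0.045,"ax":0,"ay":0,"az":0},{"x":-0.0015,"y":0,"z":-0.045,"ax":0,"ay":0,"az":0},{"x":-0.0015,"y":0,"z":-0.045,"ax":0,"ay":0,"az":0},{"x":-0.0015,"y":0,"z":-0.045,"ax":0,"ay":0,"az":0},{"x":-0.0015,"y":0,"z":-0.042,"ax":0,"ay":0,"az":0},{"x":0,"y":0,"z":0,"ax":0,"ay":0,"az":0}]'
python3 - <<'E'
from chk3 import *
to([*pw(-.19,-.084),.057],-12.4,10)
snap('wrist','w30.png')
E
```

```text
time: 54.08
position: [0.38, -0.2864, 0.1165]
ee_rot: [-0.693, 0.708, -0.018, 0.138]
contact_force: [1.1, 0.3, -1.7]
opening: 0.0492
t 54.08 tcp [ 0.38   -0.2864  0.1165] psi -12.7 alpha 9.8 jawtilt -0.1 zsign 1.0 open 0.0492 F [ 1.1  0.3 -1.7] q [-0.23  0.07 -0.71  0.   -0.62 -1.56]
rotvec deg [ 0.2 -0.2 -0.2] shift now-frame [-0.0031  0.0598  0.0023] shift target-frame [-0.0033  0.0598  0.0021]
ik [-0.23  0.19 -0.77 -0.   -0.45 -1.56] 0.0
```

View pics/w30.png

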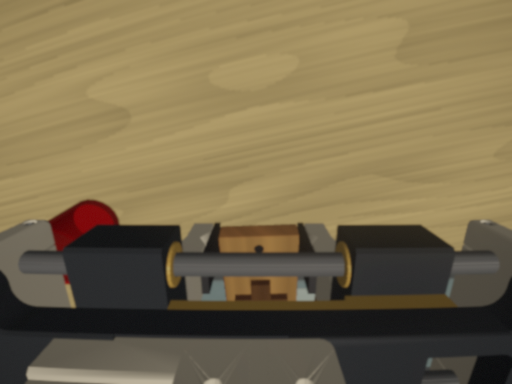

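```bash
python3 -m inch '[{"x":-0.0008,"y":0.015,"z":0.001,"ax":0,"ay":-0.2,"az":0},{"x":-0.0008,"y":0.015,"z":0.001,"ax":0,"ay":0,"az":0},{"x":-0.0008,"y":0.015,"z":0,"ax":0,"ay":0,"az":0},{"x":-0.0008,"y":0.0145,"z":0,"ax":0,"ay":0,"az":0},{"x":0,"y":0,"z":0,"ax":0,"ay":0,"az":0},{"x":0.0125,"y":0.0022,"z":0,"ax":0,"ay":0,"az":0},{"x":0.0125,"y":0.0022,"z":0,"ax":0,"ay":0,"az":0},{"x":0.0125,"y":0.0022,"z":0,"ax":0,"ay":0,"az":0},{"x":0.0125,"y":0.0022,"z":0,"ax":0,"ay":0,"az":0},{"x":0.0125,"y":0.0022,"z":0,"ax":0,"ay":0,"az":0},{"x":0.0125,"y":0.0022,"z":0,"ax":0,"ay":0,"az":0},{"x":0,"y":0,"z":0,"ax":0,"ay":0,"az":0}]'
python3 - <<'E'
from chk3 import *
to([*pw(-.10,-.084),.0515],-12.4,10)
E
```

```text
time: 55.62
position: [0.4643, -0.3005, 0.0583]
ee_rot: [-0.693, 0.708, -0.014, 0.136]
contact_force: [0.1, 0.3, -1.6]
opening: 0.0495
t 55.62 tcp [ 0.4643 -0.3005  0.0583] psi -12.2 alpha 9.9 jawtilt -0.2 zsign 1.0 open 0.0495 F [ 0.1  0.3 -1.6] q [-0.22  0.28 -0.62  0.   -0.5  -1.57]
rotvec deg [ 0.1  0.2 -0.1] shift now-frame [ 0.0105  0.0088 -0.0022] shift target-frame [ 0.0105  0.0088 -0.0022]
ik [-0.23  0.31 -0.6  -0.   -0.49 -1.56] 0.0
```

```bash
python3 -m inch '[{"x":0.0115,"y":0.002,"z":-0.0022,"ax":0,"ay":0.2,"az":0},{"x":-0.0005,"y":0.0025,"z":0,"ax":0,"ay":0,"az":0},{"x":-0.0005,"y":0.0025,"z":0,"ax":0,"ay":0,"az":0},{"x":-0.0002,"y":0.0015,"z":0,"ax":0,"ay":0,"az":0},{"x":-0.0002,"y":0.0012,"z":0,"ax":0,"ay":0,"az":0},{"x":0,"y":0,"z":0,"ax":0,"ay":0,"az":0}]'
```

```text
time: 56.38
position: [0.4741, -0.3048, 0.0506]
ee_rot: [-0.693, 0.708, -0.015, 0.137]
contact_force: [-0.3, 0.8, -0.4]
opening: 0.0494
```

```bash
python3 -m inch '[{"x":0,"y":0.001,"z":0,"ax":0,"ay":0,"az":0},{"x":0,"y":0,"z":0,"ax":0,"ay":0,"az":0}]'
python3 -m inch '[{"x":0,"y":0,"z":0,"ax":0,"ay":0,"az":0},{"x":0,"y":0,"z":0,"ax":0,"ay":0,"az":0},{"x":0,"y":0,"z":0,"ax":0,"ay":0,"az":0},{"x":-0.015,"y":-0.0027,"z":0,"ax":0,"ay":0,"az":0},{"x":-0.015,"y":-0.0027,"z":0,"ax":0,"ay":0,"az":0},{"x":-0.015,"y":-0.0027,"z":0,"ax":0,"ay":0,"az":0},{"x":0,"y":0,"z":0,"ax":0,"ay":0,"az":0}]' 85 20
python3 -m inch '[{"x":0,"y":-0.003,"z":0,"ax":0,"ay":0,"az":-3.5},{"x":0,"y":0,"z":0,"ax":0,"ay":0,"az":-3.5},{"x":0,"y":0,"z":0,"ax":0,"ay":0,"az":0},{"x":0,"y":0,"z":0,"ax":0,"ay":0,"az":0}]' 180 20
python3 - <<'E'
from chk3 import *
to([*pw(-.09,-.084),.0525],-12.4,17)
E
```

```text
time: 56.62
position: [0.4743, -0.3049, 0.0502]
ee_rot: [-0.693, 0.708, -0.015, 0.137]
contact_force: [-3.7, 1.7, 6.0]
opening: 0.0492
time: 57.5
position: [0.4281, -0.2948, 0.05]
ee_rot: [-0.693, 0.708, -0.015, 0.137]
contact_force: [0.6, -0.5, 0.0]
opening: 0.0587
time: 58.0
position: [0.43, -0.2952, 0.0532]
ee_rot: [-0.683, 0.708, 0.028, 0.179]
contact_force: [0.7, 0.2, -0.1]
opening: 0.0276
t 58.0 tcp [ 0.43   -0.2952  0.0532] psi -12.4 alpha 16.9 jawtilt -0.2 zsign 1.0 open 0.0276 F [ 0.7  0.2 -0.1] q [-0.23  0.21 -0.78 -0.   -0.28 -1.56]
rotvec deg [ 0.1  0.1 -0.1] shift now-frame [ 0.0539  0.0171 -0.    ] shift target-frame [ 0.0539  0.0172 -0.    ]
ik [-0.23  0.28 -0.67 -0.01 -0.32 -1.55] 0.0
```

```bash
python3 -m inch '[{"x":0.0095,"y":0.003,"z":0,"ax":0,"ay":0,"az":0},{"x":0.007,"y":0.0022,"z":0,"ax":0,"ay":0,"az":0},{"x":0.007,"y":0.0022,"z":0,"ax":0,"ay":0,"az":0},{"x":0.0065,"y":0.0021,"z":0,"ax":0,"ay":0,"az":0},{"x":0.0065,"y":0.0021,"z":0,"ax":0,"ay":0,"az":0},{"x":0.0065,"y":0.0021,"z":0,"ax":0,"ay":0,"az":0},{"x":0.006,"y":0.0019,"z":0,"ax":0,"ay":0,"az":0},{"x":0.005,"y":0.0016,"z":0,"ax":0,"ay":0,"az":0},{"x":0,"y":0,"z":0,"ax":0,"ay":0,"az":0}]'
python3 - <<'E'
from chk3 import *
to([*pw(-.09,-.084),.0525],-12.4,17)
E
```

```text
time: 59.12
position: [0.4851, -0.3072, 0.0521]
ee_rot: [-0.683, 0.707, 0.028, 0.179]
contact_force: [0.2, -0.1, -0.5]
opening: 0.0258
t 59.12 tcp [ 0.4851 -0.3072  0.0521] psi -12.4 alpha 17.0 jawtilt -0.1 zsign 1.0 open 0.0258 F [ 0.2 -0.1 -0.5] q [-0.22  0.28 -0.67  0.   -0.32 -1.56]
rotvec deg [ 0.1  0.  -0. ] shift now-frame [ 0.0002 -0.0003 -0.0001] shift target-frame [ 0.0002 -0.0003 -0.0001]
ik [-0.23  0.28 -0.67 -0.01 -0.32 -1.55] 0.0
```

```bash
python3 -m inch '[{"x":-0.029,"y":-0.009,"z":0,"ax":0,"ay":0,"az":0},{"x":-0.029,"y":-0.009,"z":0,"ax":0,"ay":0,"az":0},{"x":0.01,"y":-0.04,"z":0,"ax":0,"ay":0,"az":4},{"x":0.01,"y":-0.05,"z":0.02,"ax":0,"ay":0,"az":4},{"x":0.01,"y":-0.05,"z":0.03,"ax":0,"ay":0,"az":4},{"x":0.005,"y":-0.05,"z":0.03,"ax":0,"ay":0,"az":5},{"x":0,"y":-0.05,"z":0.03,"ax":0,"ay":0,"az":0},{"x":0,"y":0,"z":0.06,"ax":0,"ay":0,"az":0},{"x":0,"y":0,"z":0.06,"ax":0,"ay":0,"az":0},{"x":0,"y":0,"z":0,"ax":0,"ay":0,"az":0}]' 255
python3 - <<'E'
from chk3 import *
f=snap('top','t31.png')
c=cv2.imread('pics/t31.png')
cv2.imwrite('pics/t31c.png',cv2.resize(c[135:245,280:440],None,fx=5,fy=5,interpolation=cv2.INTER_CUBIC))
for y in (.084,0,-.084): print(((proj(f,[[*pw(-.075,y+.025),.044],[*pw(-.075,y-.025),.044]])-[280,135]+.5)*5-.5).round(0).tolist())
st()
snap('side','s31.png')
c=cv2.imread('pics/s31.png')
cv2.imwrite('pics/s31c.png',cv2.resize(c[150:280,220:380],None,fx=4.5,fy=4.5,interpolation=cv2.INTER_CUBIC))
E
```

```text
time: 60.38
position: [0.4746, -0.0654, 0.2953]
ee_rot: [-0.703, 0.704, -0.075, 0.074]
contact_force: [-0.5, -0.7, -0.3]
opening: 0.0008
[[114.0, 345.0], [190.0, 364.0]]
[[242.0, 377.0], [318.0, 395.0]]
[[370.0, 408.0], [446.0, 426.0]]
t 60.42 tcp [ 0.4742 -0.067   0.2952] psi -12.2 alpha -0.0 jawtilt -0.1 zsign 1.0 open 0.0003 F [-0.  -0.5 -0.2] q [ 0.27 -0.   -0.32  0.   -1.26 -2.06]
```

View pics/t31c.png

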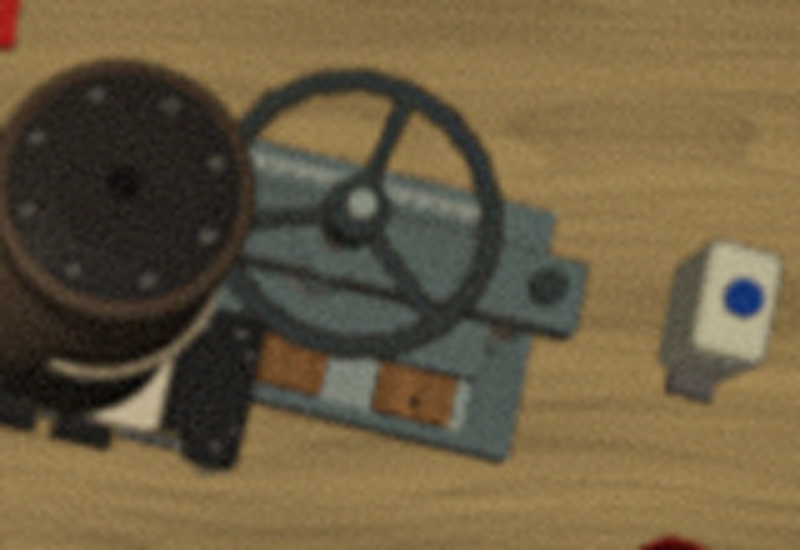

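View pics/s31c.png

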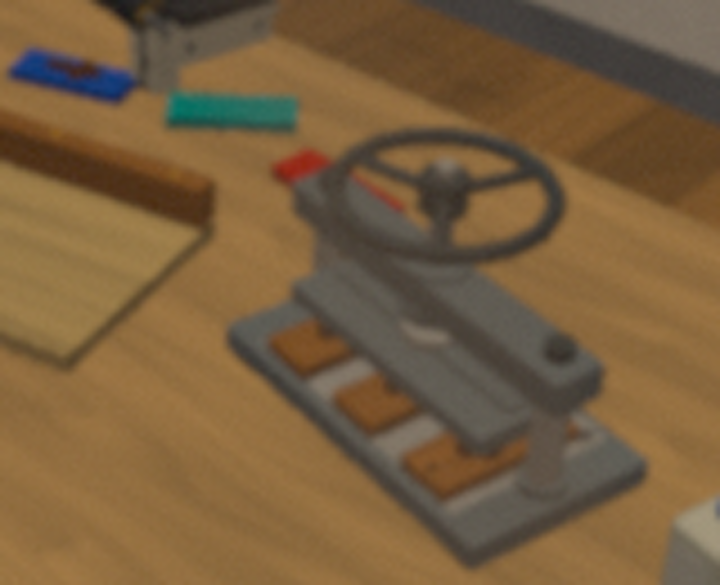

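Run:
```python
from chk3 import *
to([.5504,-.2235,.295],-12.2,0)
```

```text
t 60.48 tcp [ 0.474  -0.0681  0.2951] psi -12.3 alpha -0.1 jawtilt -0.1 zsign 1.0 open 0.0003 F [ 0.1 -0.4 -0.2] q [ 0.27 -0.   -0.32  0.   -1.26 -2.06]
rotvec deg [ 0.1 -0.1 -0.1] shift now-frame [ 0.1077  0.0003 -0.1356] shift target-frame [ 1.075e-01  1.000e-04 -1.358e-01]
ik [-0.06  0.2  -0.09  0.   -1.28 -1.73] 0.0
```

```bash
python3 -m inch '[{"x":0.036,"y":0,"z":-0.045,"ax":0,"ay":0,"az":0},{"x":0.036,"y":0,"z":-0.045,"ax":0,"ay":0,"az":0},{"x":0.0357,"y":0,"z":-0.0457,"ax":0,"ay":0,"az":0},{"x":0,"y":0,"z":0,"ax":0,"ay":0,"az":0},{"x":0,"y":0,"z":0,"ax":0,"ay":0,"az":0}]'
python3 - <<'E'
from chk3 import *
to([.5504,-.2235,.202],-12.2,0)
snap('wrist','w32.png')
E
```

```text
time: 61.1
position: [0.5492, -0.2257, 0.2948]
ee_rot: [-0.702, 0.704, -0.078, 0.076]
contact_force: [-0.5, 0.2, 0.7]
opening: 0.0004
t 61.1 tcp [ 0.5492 -0.2257  0.2948] psi -12.6 alpha -0.1 jawtilt -0.1 zsign 1.0 open 0.0004 F [-0.5  0.2  0.7] q [-0.06  0.2  -0.09  0.   -1.28 -1.73]
rotvec deg [ 0.1 -0.4 -0.1] shift now-frame [0.0009 0.0927 0.0027] shift target-frame [0.0007 0.0928 0.0024]
ik [-0.06  0.26 -0.23 -0.   -1.08 -1.73] 0.0
```

View pics/w32.png

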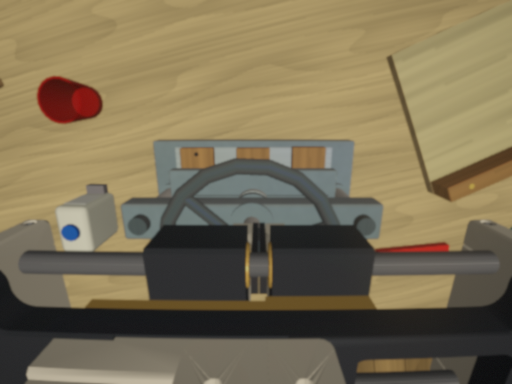

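```bash
python3 -m inch '[{"x":0.0007,"y":0.025,"z":0.0025,"ax":0,"ay":-0.4,"az":0},{"x":0,"y":0.025,"z":0,"ax":0,"ay":0,"az":0},{"x":0,"y":0.025,"z":0,"ax":0,"ay":0,"az":0},{"x":0,"y":0.018,"z":0,"ax":0,"ay":0,"az":0},{"x":0,"y":0,"z":0,"ax":0,"ay":0,"az":0},{"x":0,"y":0,"z":0,"ax":0,"ay":0,"az":0}]'
python3 - <<'E'
from chk3 import *
s,M=st(); d=s['position']-[.5913,-.2445,0]; print((M.T@d)*1000)
E
```

```text
time: 61.9
position: [0.5516, -0.222, 0.2038]
ee_rot: [-0.702, 0.704, -0.073, 0.074]
contact_force: [0.5, -0.6, 0.3]
opening: 0.0005
t 61.9 tcp [ 0.5516 -0.222   0.2038] psi -11.9 alpha 0.0 jawtilt -0.1 zsign 1.0 open 0.0005 F [ 0.5 -0.6  0.3] q [-0.05  0.26 -0.23  0.   -1.08 -1.73]
[ -43.35927531 -203.85763682   13.32284355]
```

```bash
python3 -m inch '[{"x":0.0109,"y":0.0005,"z":0.0192,"ax":0,"ay":0,"az":0},{"x":0.0206,"y":0.0005,"z":0.0119,"ax":0,"ay":0,"az":0},{"x":0.0238,"y":0.001,"z":0,"ax":0,"ay":0,"az":0},{"x":0.0206,"y":0.001,"z":-0.0119,"ax":0,"ay":0,"az":0},{"x":0.0119,"y":0.001,"z":-0.0206,"ax":0,"ay":0,"az":0},{"x":0,"y":0.001,"z":-0.0238,"ax":0,"ay":0,"az":0},{"x":-0.0119,"y":0.001,"z":-0.0206,"ax":0,"ay":0,"az":0},{"x":-0.0206,"y":0.001,"z":-0.0119,"ax":0,"ay":0,"az":0},{"x":-0.0238,"y":0.001,"z":0,"ax":0,"ay":0,"az":0},{"x":-0.0206,"y":0.001,"z":0.0119,"ax":0,"ay":0,"az":0},{"x":-0.0119,"y":0.001,"z":0.0206,"ax":0,"ay":0,"az":0},{"x":0,"y":0.001,"z":0.0238,"ax":0,"ay":0,"az":0}]'
cat > wh.py <<'E'
from chk3 import *
def wh():
    s,M=st(); d=M.T@(s['position']-[.5913,-.2445,0]); a=np.arctan2(d[2],d[0]); F=M.T@s['contact_force']
    tang=F[0]*np.sin(a)-F[2]*np.cos(a)  # force on tool along clockwise direction
    print('r',np.hypot(d[0],d[2])*1000,'ang',np.degrees(a),'tang F on tool (cw+)',tang,'rad',F[0]*np.cos(a)+F[2]*np.sin(a))
if __name__=='__main__': wh()
E
python3 wh.py
```

```text
time: 63.4
position: [0.5497, -0.2241, 0.1931]
ee_rot: [-0.702, 0.705, -0.074, 0.074]
contact_force: [-2.3, -2.5, 0.6]
opening: 0.0004
t 63.4 tcp [ 0.5497 -0.2241  0.1931] psi -12.0 alpha 0.1 jawtilt -0.2 zsign 1.0 open 0.0004 F [-2.3 -2.5  0.6] q [-0.06  0.26 -0.25  0.   -1.06 -1.73]
r 45.87582787586753 ang 166.77899092892758 tang F on tool (cw+) -3.2758775018810677 rad 1.0407045666421553
```

```bash
python3 -m inch '[{"x":0.0119,"y":0.001,"z":0.0206,"ax":0,"ay":0,"az":0},{"x":0.0206,"y":0.001,"z":0.0119,"ax":0,"ay":0,"az":0},{"x":0.0238,"y":0.001,"z":0,"ax":0,"ay":0,"az":0},{"x":0.0206,"y":0.001,"z":-0.0119,"ax":0,"ay":0,"az":0}]'
python3 wh.py
python3 - <<'E'
from h import *
snap('side','s33.png')
c=cv2.imread('pics/s33.png')
cv2.imwrite('pics/s33c.png',cv2.resize(c[150:280,220:380],None,fx=4.5,fy=4.5,interpolation=cv2.INTER_CUBIC))
E
```

```text
time: 63.9
position: [0.6294, -0.218, 0.187]
ee_rot: [-0.703, 0.704, -0.075, 0.072]
contact_force: [-2.0, 2.3, 0.6]
opening: 0.0005
t 63.9 tcp [ 0.6294 -0.218   0.187 ] psi -11.9 alpha -0.2 jawtilt -0.1 zsign 1.0 open 0.0005 F [-2.   2.3  0.6] q [-0.04  0.38 -0.08  0.   -1.11 -1.74]
r 45.70511909713099 ang 47.05287107845262 tang F on tool (cw+) -3.0198729518984706 rad -0.2648442455935194
```

View pics/s33c.png

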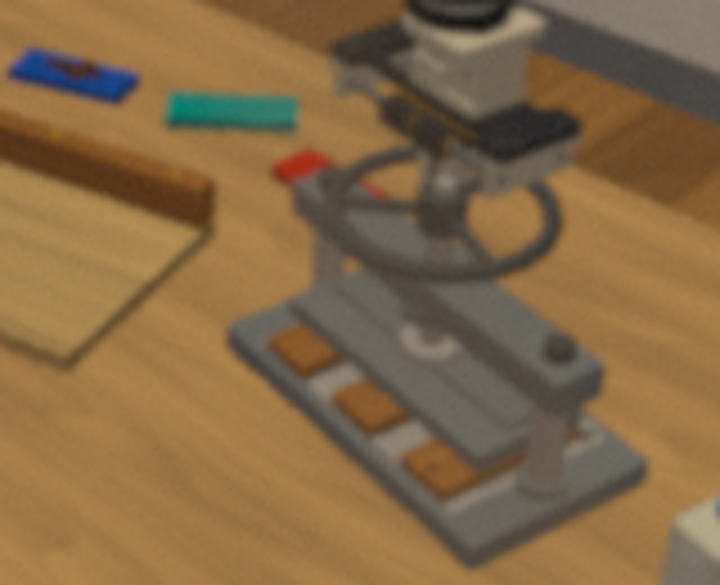

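```bash
python3 -m inch '[{"x":0.0076,"y":0.0005,"z":-0.0092,"ax":0,"ay":0,"az":0},{"x":0.005,"y":0.0005,"z":-0.011,"ax":0,"ay":0,"az":0},{"x":0,"y":0,"z":0,"ax":0,"ay":0,"az":0}]'; python3 wh.py
python3 -m inch '[{"x":0.001,"y":0,"z":-0.0059,"ax":0,"ay":0,"az":0},{"x":0.001,"y":0.0005,"z":-0.0059,"ax":0,"ay":0,"az":0},{"x":0,"y":0,"z":0,"ax":0,"ay":0,"az":0}]'; python3 wh.py
```

```text
time: 64.32
position: [0.6378, -0.2423, 0.1865]
ee_rot: [-0.702, 0.704, -0.074, 0.074]
contact_force: [0.3, -0.3, 0.2]
opening: 0.0002
t 64.33 tcp [ 0.6378 -0.2423  0.1865] psi -12.0 alpha -0.0 jawtilt -0.2 zsign 1.0 open 0.0002 F [ 0.3 -0.3  0.2] q [-0.08  0.41 -0.05  0.   -1.12 -1.71]
r 46.33683601390048 ang 14.169811021750208 tang F on tool (cw+) 0.33206914604289384 rad 0.26009441232709357
time: 64.7
position: [0.6373, -0.2537, 0.1862]
ee_rot: [-0.702, 0.704, -0.074, 0.074]
contact_force: [2.1, 3.8, 0.5]
opening: 0.0006
t 64.7 tcp [ 0.6373 -0.2537  0.1862] psi -12.0 alpha -0.0 jawtilt -0.1 zsign 1.0 open 0.0006 F [2.1 3.8 0.5] q [-0.09  0.41 -0.04  0.   -1.12 -1.69]
r 46.94305087554146 ang 0.20471124859406303 tang F on tool (cw+) -4.183056588651301 rad 1.279443650394916
```

```bash
python3 -m inch '[{"x":-0.0009,"y":0,"z":-0.006,"ax":0,"ay":0,"az":0},{"x":-0.0012,"y":0,"z":-0.0059,"ax":0,"ay":0,"az":0}]'; python3 wh.py
python3 -m inch '[{"x":-0.0019,"y":0,"z":-0.0057,"ax":0,"ay":0,"az":0},{"x":-0.0027,"y":0,"z":-0.0054,"ax":0,"ay":0,"az":0}]'; python3 wh.py
```

```text
time: 64.95
position: [0.6345, -0.2607, 0.1859]
ee_rot: [0.704, -0.702, 0.073, -0.074]
contact_force: [8.3, 28.0, 3.3]
opening: 0.0006
t 64.95 tcp [ 0.6345 -0.2607  0.1859] psi -12.0 alpha 0.1 jawtilt 0.2 zsign 1.0 open 0.0006 F [ 8.3 28.   3.3] q [-0.11  0.41 -0.04 -0.   -1.12 -1.67]
r 46.444813256666464 ang -7.776616466177707 tang F on tool (cw+) -29.169578986340703 rad -1.6308257977300267
time: 65.2
position: [0.6313, -0.2668, 0.1861]
ee_rot: [0.706, -0.701, 0.07, -0.076]
contact_force: [19.9, 43.1, 2.2]
opening: 0.0003
t 65.2 tcp [ 0.6313 -0.2668  0.1861] psi -11.9 alpha 0.4 jawtilt 0.5 zsign 1.0 open 0.0003 F [19.9 43.1  2.2] q [-0.12  0.41 -0.04 -0.01 -1.11 -1.65]
r 46.688996336790254 ang -14.960861486226685 tang F on tool (cw+) -47.44386823472545 rad -1.6642306842074728
```

```bash
python3 -m inch '[{"x":0.0027,"y":0,"z":0.0054,"ax":0,"ay":0,"az":0},{"x":0.0019,"y":0,"z":0.0057,"ax":0,"ay":0,"az":0},{"x":0.001,"y":0,"z":0.004,"ax":0,"ay":0,"az":0},{"x":0,"y":0,"z":0,"ax":0,"ay":0,"az":0}]'; python3 wh.py
```

```text
time: 65.7
position: [0.6382, -0.26, 0.1868]
ee_rot: [-0.703, 0.704, -0.071, 0.075]
contact_force: [11.5, 5.9, -1.9]
opening: 0.0006
t 65.7 tcp [ 0.6382 -0.26    0.1868] psi -11.9 alpha 0.4 jawtilt -0.1 zsign 1.0 open 0.0006 F [11.5  5.9 -1.9] q [-0.1   0.41 -0.04  0.   -1.11 -1.68]
r 50.63787455665336 ang -6.498145236894204 tang F on tool (cw+) -9.183252310588728 rad 9.013390006370383
```

```bash
python3 -m inch '[{"x":-0.001,"y":0,"z":0.006,"ax":0,"ay":0,"az":0},{"x":0,"y":0,"z":0,"ax":0,"ay":0,"az":0}]'; python3 wh.py
```

```text
time: 65.95
position: [0.6367, -0.2548, 0.1869]
ee_rot: [-0.702, 0.704, -0.072, 0.075]
contact_force: [5.4, 3.0, 1.4]
opening: 0.0006
t 65.95 tcp [ 0.6367 -0.2548  0.1869] psi -11.9 alpha 0.2 jawtilt -0.1 zsign 1.0 open 0.0006 F [5.4 3.  1.4] q [-0.1   0.41 -0.04  0.   -1.11 -1.68]
r 47.1797980304401 ang -1.470809336520599 tang F on tool (cw+) -4.220319086261015 rad 4.58979525427447
```

```bash
python3 -m inch '[{"x":-0.0005,"y":0,"z":0.005,"ax":0,"ay":0,"az":0},{"x":0,"y":0,"z":0,"ax":0,"ay":0,"az":0}]'; python3 wh.py
```

```text
time: 66.2
position: [0.6346, -0.2501, 0.1857]
ee_rot: [-0.702, 0.704, -0.075, 0.073]
contact_force: [0.0, 0.2, -0.7]
opening: -0.0
t 66.2 tcp [ 0.6346 -0.2501  0.1857] psi -12.0 alpha -0.1 jawtilt -0.2 zsign 1.0 open -0.0 F [ 0.   0.2 -0.7] q [-0.09  0.41 -0.05  0.   -1.12 -1.69]
r 43.29121912975598 ang 3.916538139812035 tang F on tool (cw+) -0.2338018114467735 rad 0.008436741617031947
```

```bash
python3 -m inch '[{"x":0,"y":-0.03,"z":0,"ax":0,"ay":0,"az":0},{"x":0,"y":-0.03,"z":0,"ax":0,"ay":0,"az":0},{"x":0,"y":-0.04,"z":0,"ax":0,"ay":0,"az":0},{"x":0,"y":-0.02,"z":0.05,"ax":0,"ay":0,"az":0},{"x":-0.03,"y":0,"z":0.05,"ax":0,"ay":0,"az":0},{"x":-0.03,"y":0,"z":0.05,"ax":0,"ay":0,"az":0},{"x":-0.03,"y":0,"z":0.05,"ax":0,"ay":0,"az":0},{"x":-0.03,"y":0,"z":0.05,"ax":0,"ay":0,"az":0},{"x":-0.03,"y":0,"z":0.05,"ax":0,"ay":0,"az":0},{"x":0,"y":0,"z":0,"ax":0,"ay":0,"az":0}]'
python3 - <<'E'
from chk3 import *
st()
f=snap('top','t34.png'); c=cv2.imread('pics/t34.png')
cv2.imwrite('pics/t34c.png',cv2.resize(c[135:245,280:440],None,fx=5,fy=5,interpolation=cv2.INTER_CUBIC))
snap('side','s34.png'); c=cv2.imread('pics/s34.png')
cv2.imwrite('pics/s34c.png',cv2.resize(c[150:280,220:380],None,fx=4.5,fy=4.5,interpolation=cv2.INTER_CUBIC))
for y in (.084,0,-.084): print(((proj(f,[[*pw(-.075,y+.025),.044],[*pw(-.075,y-.025),.044]])-[280,135]+.5)*5-.5).round(0).tolist())
exec(open('fit2.py').read().split('r=least')[0])
for gap in (.015,.019,.023): print(gap,((np.array(ext(S,[.5913,-.2445,.176+gap])).reshape(2,2).T-[220,150])*4.5).round(0).tolist())
E
```

```text
time: 67.45
position: [0.5497, 0.0775, 0.3056]
ee_rot: [-0.703, 0.704, -0.073, 0.072]
contact_force: [0.8, -0.5, 0.8]
opening: 0.0006
t 67.45 tcp [0.5497 0.0775 0.3056] psi -11.8 alpha -0.1 jawtilt -0.1 zsign 1.0 open 0.0006 F [ 0.8 -0.5  0.8] q [ 0.49  0.13 -0.16  0.   -1.29 -2.27]
[[114.0, 345.0], [190.0, 364.0]]
[[242.0, 377.0], [318.0, 395.0]]
[[370.0, 408.0], [446.0, 426.0]]
0.015 [[321.0, 150.0], [562.0, 292.0]]
0.019 [[321.0, 146.0], [563.0, 287.0]]
0.023 [[321.0, 141.0], [563.0, 283.0]]
```

View pics/t34c.png

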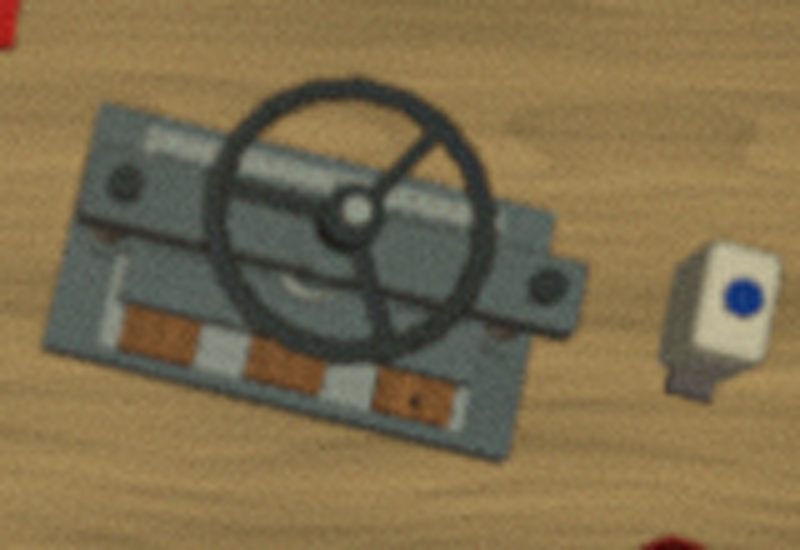

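View pics/s34c.png

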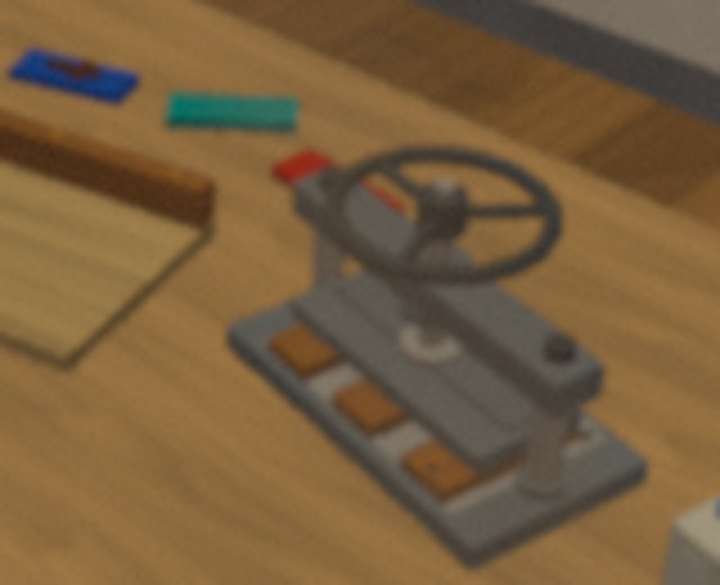

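View pics/t34.png

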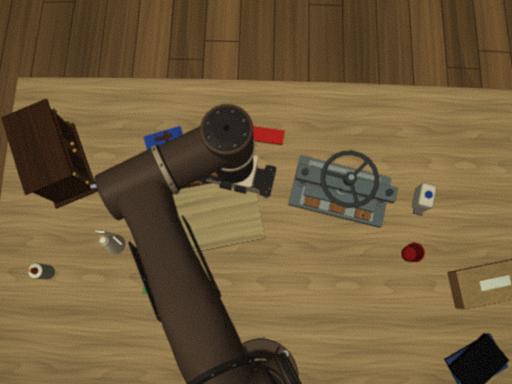

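Run:
```python
from chk3 import *
to([.6346,-.2501,.30],-12.0,0)
```

```text
t 67.55 tcp [0.5506 0.075  0.3054] psi -11.9 alpha -0.1 jawtilt -0.2 zsign 1.0 open 0.0002 F [ 0.6 -0.9  0.2] q [ 0.49  0.13 -0.15  0.   -1.29 -2.27]
rotvec deg [ 0.2  0.1 -0.1] shift now-frame [ 0.1493  0.0061 -0.3008] shift target-frame [ 0.1497  0.0054 -0.3006]
ik [-0.09  0.34  0.12  0.   -1.34 -1.69] 0.0
```

```bash
python3 -m inch '[{"x":0.0247,"y":0,"z":-0.0481,"ax":0,"ay":0,"az":0},{"x":0.0247,"y":0,"z":-0.0481,"ax":0,"ay":0,"az":0},{"x":0.0247,"y":0,"z":-0.0481,"ax":0,"ay":0,"az":0},{"x":0.0247,"y":0,"z":-0.0481,"ax":0,"ay":0,"az":0},{"x":0.0247,"y":0,"z":-0.0481,"ax":0,"ay":0,"az":0},{"x":0.0247,"y":0,"z":-0.0481,"ax":0,"ay":0,"az":0},{"x":0,"y":0,"z":0,"ax":0,"ay":0,"az":0},{"x":0,"y":0,"z":0,"ax":0,"ay":0,"az":0}]'; python3 wh.py
python3 -c "
from h import *
snap('wrist','w35.png')"
```

```text
time: 68.55
position: [0.6352, -0.24, 0.305]
ee_rot: [-0.702, 0.704, -0.076, 0.074]
contact_force: [-0.6, 1.2, -0.1]
opening: 0.0001
t 68.55 tcp [ 0.6352 -0.24    0.305 ] psi -12.2 alpha -0.1 jawtilt -0.1 zsign 1.0 open 0.0001 F [-0.6  1.2 -0.1] q [-0.07  0.34  0.12  0.   -1.35 -1.71]
r 43.18284467719401 ang 17.32869372751636 tang F on tool (cw+) -1.2872230630978714 rad -0.49385246181198733
```

View pics/w35.png

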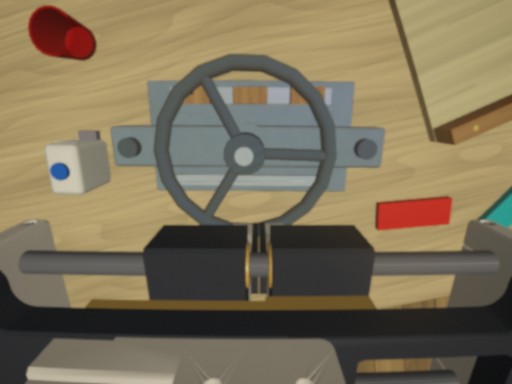

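```bash
python3 -m inch '[{"x":0.002,"y":0.03,"z":0.001,"ax":0,"ay":0,"az":0},{"x":0,"y":0.03,"z":0,"ax":0,"ay":0,"az":0},{"x":0,"y":0.03,"z":0,"ax":0,"ay":0,"az":0},{"x":0,"y":0.028,"z":0,"ax":0,"ay":0,"az":0},{"x":0,"y":0,"z":0,"ax":0,"ay":0,"az":0},{"x":0,"y":0,"z":0,"ax":0,"ay":0,"az":0}]'; python3 wh.py
python3 -m inch '[{"x":0.001,"y":0,"z":-0.004,"ax":0,"ay":0,"az":0},{"x":0.0005,"y":0,"z":-0.004,"ax":0,"ay":0,"az":0},{"x":0,"y":0,"z":0,"ax":0,"ay":0,"az":0}]'; python3 wh.py
```

```text
time: 69.35
position: [0.6386, -0.2377, 0.1895]
ee_rot: [-0.702, 0.704, -0.073, 0.074]
contact_force: [0.2, -0.1, 1.6]
opening: 0.0006
t 69.35 tcp [ 0.6386 -0.2377  0.1895] psi -11.9 alpha 0.0 jawtilt -0.2 zsign 1.0 open 0.0006 F [ 0.2 -0.1  1.6] q [-0.07  0.4  -0.05  0.   -1.12 -1.71]
r 47.72976357100996 ang 19.49084873266186 tang F on tool (cw+) 0.14437159919340786 rad 0.14658862056378852
time: 69.72
position: [0.6378, -0.2466, 0.1882]
ee_rot: [-0.702, 0.704, -0.074, 0.074]
contact_force: [0.8, 1.1, 0.3]
opening: 0.0004
t 69.72 tcp [ 0.6378 -0.2466  0.1882] psi -12.0 alpha -0.0 jawtilt -0.1 zsign 1.0 open 0.0004 F [0.8 1.1 0.3] q [-0.08  0.41 -0.04  0.   -1.12 -1.7 ]
r 46.352582619511196 ang 8.892392116092054 tang F on tool (cw+) -1.155899139679967 rad 0.7815166666424718
```

```bash
for i in 1; do python3 -m inch '[{"x":0.0003,"y":0,"z":-0.003,"ax":0,"ay":0,"az":0},{"x":0,"y":0,"z":0,"ax":0,"ay":0,"az":0}]' >/dev/null; python3 wh.py|tail -1; python3 -m inch '[{"x":0.0001,"y":0,"z":-0.002,"ax":0,"ay":0,"az":0},{"x":0,"y":0,"z":0,"ax":0,"ay":0,"az":0}]'>/dev/null; python3 wh.py|tail -1;  python3 -m inch '[{"x":0,"y":0,"z":-0.002,"ax":0,"ay":0,"az":0},{"x":0,"y":0,"z":0,"ax":0,"ay":0,"az":0}]'>/dev/null; python3 wh.py|tail -1; done
```

```text
r 45.99921876483505 ang 5.361307897852247 tang F on tool (cw+) -0.8028620414953738 rad -0.011071921030434667
r 45.948030567339906 ang 3.0615133752657844 tang F on tool (cw+) -0.5456039690825123 rad -1.0715613296055742
r 45.96541617859253 ang 0.8959677995556979 tang F on tool (cw+) -1.3023005930087335 rad 0.25225479535265444
```

```bash
python3 -m inch '[{"x":-0.0001,"y":0,"z":-0.0015,"ax":0,"ay":0,"az":0},{"x":0,"y":0,"z":0,"ax":0,"ay":0,"az":0}]' >/dev/null; python3 wh.py|tail -1; python3 -m inch '[{"x":-0.0001,"y":0,"z":-0.0015,"ax":0,"ay":0,"az":0},{"x":0,"y":0,"z":0,"ax":0,"ay":0,"az":0}]'>/dev/null; python3 wh.py|tail -1;  python3 -m inch '[{"x":-0.0002,"y":0,"z":-0.0015,"ax":0,"ay":0,"az":0},{"x":0,"y":0,"z":0,"ax":0,"ay":0,"az":0}]'>/dev/null; python3 wh.py|tail -1
```

```text
r 45.91539671009311 ang 0.3575293977230163 tang F on tool (cw+) -5.289253309209089 rad -0.7950514172635483
r 45.91451001882345 ang -0.23845889101875611 tang F on tool (cw+) -9.34522239988113 rad -1.1119378575272252
r 45.89850422329833 ang -1.1582483625097735 tang F on tool (cw+) -10.666415360343487 rad -0.20440573724869013
```

```bash
python3 -m inch '[{"x":-0.0002,"y":0,"z":-0.001,"ax":0,"ay":0,"az":0},{"x":0,"y":0,"z":0,"ax":0,"ay":0,"az":0}]'>/dev/null; python3 wh.py|tail -1
python3 -m inch '[{"x":0.0002,"y":0,"z":0.003,"ax":0,"ay":0,"az":0},{"x":0,"y":0,"z":0.003,"ax":0,"ay":0,"az":0},{"x":0,"y":0,"z":0.003,"ax":0,"ay":0,"az":0},{"x":-0.001,"y":0,"z":0.003,"ax":0,"ay":0,"az":0},{"x":0,"y":0,"z":0,"ax":0,"ay":0,"az":0}]'>/dev/null; python3 wh.py|tail -1
python3 -m inch '[{"x":0,"y":-0.03,"z":0,"ax":0,"ay":0,"az":0},{"x":0,"y":-0.03,"z":0,"ax":0,"ay":0,"az":0},{"x":0,"y":-0.04,"z":0,"ax":0,"ay":0,"az":0},{"x":0,"y":-0.02,"z":0.05,"ax":0,"ay":0,"az":0},{"x":-0.03,"y":0,"z":0.05,"ax":0,"ay":0,"az":0},{"x":-0.03,"y":0,"z":0.05,"ax":0,"ay":0,"az":0},{"x":-0.03,"y":0,"z":0.05,"ax":0,"ay":0,"az":0},{"x":-0.03,"y":0,"z":0.05,"ax":0,"ay":0,"az":0},{"x":0,"y":0,"z":0,"ax":0,"ay":0,"az":0},{"x":0,"y":0,"z":0,"ax":0,"ay":0,"az":0}]'
python3 - <<'E'
from chk3 import *
st()
f=snap('top','t36.png'); c=cv2.imread('pics/t36.png')
cv2.imwrite('pics/t36c.png',cv2.resize(c[120:280,80:450],None,fx=2.1,fy=2.1,interpolation=cv2.INTER_CUBIC))
snap('side','s36.png'); c=cv2.imread('pics/s36.png')
cv2.imwrite('pics/s36c.png',cv2.resize(c[150:280,220:380],None,fx=4.5,fy=4.5,interpolation=cv2.INTER_CUBIC))
E
```

```text
r 45.72275469725738 ang -1.6400536113301198 tang F on tool (cw+) -12.870221611680375 rad -1.806583527414471
r 44.88753592923726 ang 9.05112607887223 tang F on tool (cw+) 0.6497930842349857 rad 0.38166862004682367
time: 73.35
position: [0.5714, 0.0234, 0.3076]
ee_rot: [-0.702, 0.704, -0.074, 0.073]
contact_force: [-0.0, -0.2, -0.1]
opening: 0.0005
t 73.35 tcp [0.5714 0.0234 0.3076] psi -11.9 alpha -0.0 jawtilt -0.1 zsign 1.0 open 0.0005 F [-0.  -0.2 -0.1] q [ 0.38  0.15 -0.12  0.   -1.3  -2.16]
```

View pics/t36c.png

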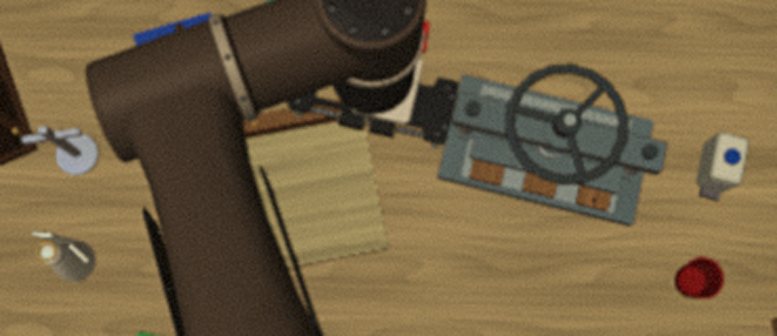

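View pics/s36c.png

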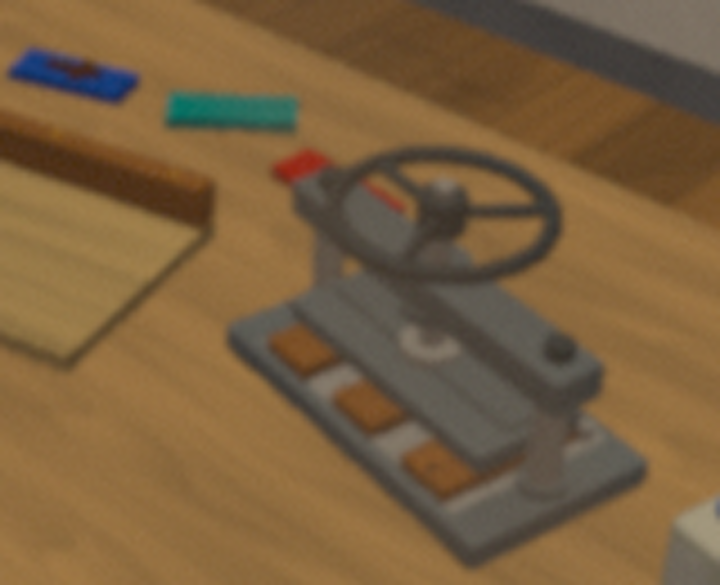

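The final pictures show three plaques side by side under the lowered platen, at about (487,172), (540,184) and (594,197) in the top crop. Their near ends are in line, the hand is clear and the ornaments are in place, so I am handing in.

```bash
python3 -c "
from plant import *
print(hand_in()); print(observe()['time'])"
```

```text
the job is handed in; nothing more can be done
None
the job is handed in; nothing more can be done
```

I finished the job and handed it in at about 73 s. `hand_in()` gave no verdict, so whether it passed is not confirmed.

**What I did**
- **Press opened:** I wound it to a gap of about 36 mm by pushing the spokes round with the closed fingers.
- **Face-up plaques (b and c):** I carried both to the press, set them on the bed and pushed each in to within about 1 mm of the back stop. One had been knocked about 3 cm aside just before I gripped it. I saw that in the wrist picture and corrected for it.
- **Face-down plaque (a):** I stood it on end against the stop, re-gripped it from above and laid it down cross up. Then I carried it to the press and pushed it in.
- **Press closed:** I wound it down until the platen bore on all three.

**Last checks**
- **Position:** in the top picture the near ends of the plaques lie within about 1–2 mm of where they should be with the plaque centres at press x = −10 mm and y = +84, 0 and −84 mm.
- **Gap:** the height of the handwheel rim puts it at about 19 mm.
- **Nip:** a second light push on the wheel needed 9–13 N at 46 mm from the wheel's axis, about 0.4–0.6 N m, against 3–4 N when running free. I could not measure the force on each plaque separately.
- **Ornaments and hand:** all four ornaments looked unmoved in the last top picture, and the hand was clear.

**One irregularity:** the first tightening overshot to about 47 N at the closed fingertips, roughly 2.2 N m. That was more than needed. The wheel sprang back some degrees when I let go, which is why I made the second push.

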